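# Contact-test a row of breakers and pack them in the case

## Task

Stand all the loose two-pole breakers side by side on the test fixture's rail, roll its recessed thumbwheel until the sliding jaw has closed the row up tight against the fixed jaw, then swing the sprung contact lever right down to its stop and let it return fully. After that roll the jaw back about a centimetre, clear of the row, before unloading, and stand all the breakers upright on the floor of the carrying case, whose lid is to be lifted open until it rests on its stop and left so. Do not disturb the contactor, screwdriver, square or ferrule box lying around.

Things in the scene. Friction and masses are not known exactly. Their poses are not given: they have to be found in the camera images.
- breaker_a_mid (a point): centre (35 mm above the underside; x the long way, z up) of a white two-pole breaker, 85 (x) x 36 (y) x 68 high plus a small black toggle on top to 78; 0.22 kg, mostly low down, symmetrical. Lower block 45 high; above it, in the middle, the nose: 45 long (x) x 36, from 45 to 68 above the underside. Grip the nose across its 45 mm, even in a tight row. None if absent
- breaker_b_mid (a point): centre (35 mm above the underside; x the long way, z up) of a white two-pole breaker, 85 (x) x 36 (y) x 68 high plus a small black toggle on top to 78; 0.22 kg, mostly low down, symmetrical. Across its underside, along y, runs a slot 37 wide and 9 deep that fits over the fixture's rail. Same as breaker_a. None if absent
- breaker_c_mid (a point): centre (35 mm above the underside; x the long way, z up) of a white two-pole breaker, 85 (x) x 36 (y) x 68 high plus a small black toggle on top to 78; 0.22 kg, mostly low down, symmetrical. Same as breaker_a and breaker_b. None if absent
- fixture: hand-lever contact test fixture, fixed: grey box with aluminium deck, x -110 to +115, y -135 to +135, deck 45 high; origin at the centre of its underside on the bench, y along the rail, x away from the robot; the lever is hinged on two posts 135 high at x +100, y +-122
- row_start (a point): on the deck at the foot of the fixed jaw's inner face, on the rail's centre line; axes as the fixture's. Steel rail 32 wide, 7.5 high, along y from -165 to +25 here. A breaker stands on the deck astride it, long side across, its middle at x 0, z 35 here; the first one's at y -18, the rest towards -y. Fixed jaw: y 0 to +16, 35 high, 70 along x
- jaw_face (a point): centre of the inner face of the sliding jaw (18 thick, 70 along x, 34 high), which faces the fixed jaw; axes as the fixture's. It slides along y, 135 mm from the fixed jaw when fully open, 120 to 133 at the start; each rad of the wheel brings it 12 mm nearer (rack and pinion in the base); it stays where it is left
- wheel (a joint): angle (rad) of the knurled steel thumbwheel, radius 22, 12 wide, axis along the fixture's x, recessed in the deck, only the top 7 mm of the rim showing: 0 = jaw fully open, 5.67 = closed. Rolling the top of the rim towards +y of the fixture increases it and moves the jaw to +y too. Turns with about 0.6 N at the rim, stays where left; rolled by fingertip friction in several strokes
- wheel_top (a point): topmost point of the thumbwheel's rim, 7 mm above the deck, 52 above the bench; axes as the fixture's; open deck all round it
- lever (a joint): angle (rad) of the contact lever, a U-shaped frame of two cheeks, two white bars with brass pins, and a cross bar as handle: 0 = at rest, leaning 15 deg back past upright; 1.83 = level, down on its stop over the row. Pull the handle towards -x of the fixture and down; a damped spring brings it back, about 5 N at the handle at the stop
- lever_handle (a point): centre of the lever's round handle bar, 14 mm thick, 110 grippable along the fixture's y, 175 mm from the hinge line; 50 mm free between it and the nearest contact bar. At rest about 294 mm above the bench, at the stop 125
- lever_hinge (a point): middle of the lever's hinge line (along the fixture's y), 125 above the bench
- case: grey plastic carrying case, fixed to the bench: outside 165 (x) x 220 (y) x 85 high, walls and floor 5 thick, inside 155 x 210; origin at the centre of its underside, the hinge at the far side (+x). A breaker standing in it has its middle 40 above the bench
- lid (a joint): angle (rad) of the case's lid: 0 = shut, 1.9 = open, resting on its stop past upright, where its weight keeps it; short of upright (about 1.55) it falls shut. 0.35 kg, 165 x 220 x 12
- lid_handle (a point): centre of the round handle bar on the lid's front edge: 12 mm thick, 108 along the case's y (its brackets at y +-50), standing 38 mm off the lid's edge, 203 mm from the hinge line; 91 above the bench when shut
- lid_hinge (a point): middle of the lid's hinge line (along the case's y), on the lid's underside, 85 above the bench
- contactor: bystander: black and grey contactor, 75 x 45 x 80 high; origin at its underside
- screwdriver: bystander: screwdriver with blue handle lying on the bench; origin at its underside
- square: bystander: steel try square lying flat, stock 130 x 20 x 14, blade 200 long
- ferrules: bystander: clear ferrule box 160 x 110 x 30; origin at its underside
Things that resemble listed ones, but are neither listed nor needed, are in the scene too. What is shaped like the part that bears breaker_b_mid but green or pink is not meant.

How it is judged:
By the outcome, as a careful person would: the job done as asked, in the order asked, and still so for the second after the job is handed in, with the robot touching nothing.
Of breaker_a, breaker_b, breaker_c only 2 to 3 are there at a start; the rules pass over those that are not, and their reading is None.
At some moment in a run one of breaker_a, breaker_b, breaker_c may be knocked a few centimetres aside while the robot is not near it.
It also fails if it takes over 210 s, if anything falls off the work surface, if the arm or the gripper's body presses on something with over 40 N, if the wrist force passes 120 N, or if a joint passes its speed limit or range.

## Robot

A 6-joint arm with a two-finger parallel gripper is mounted at the origin on the work surface. World frame = base frame: x ahead of the robot, y to its left, z up, the work surface at z = 0. Lengths are in m, angles in rad, forces in N, time in s.
With the tool pointing down it reaches from about 0.35 to 0.925 m from the base axis. Payload 6.4 kg.
Tool frame: the origin (TCP) lies between the finger pads; the fingertips stand 25 mm ahead of it and the grasp point (between the pads) lies 6 mm ahead of it; z points along the fingers, y is the direction in which the jaws open and shut (so a half turn about z gives the same grasp; the last joint's range is limited). The gripper opens to 94 mm and grips with 3 to 60 N. Pads are 16 mm wide; open, the fingers measure 119 mm over their backs; the gripper's body (75 mm by 177 mm) begins 78 mm behind the grasp point.
Start: joints at [-1.49, 0.245, 1.558, -0, 1.339, -0.174], TCP at [0.164, -0.629, 0.23] pointing down, gripper open.
Joint ranges: [-3.13, 3.13], [-1.02, 2.26], [0.13, 2.54], [-0.95, 4.09], [0.21, 2.88], [-2.74, 2.74]. Speed limits (rad/s): [2.57, 2.57, 3.14, 3.14, 3.14, 3.14].

## Interface

Orientations are given as a 3x3 rotation matrix whose columns are the frame's x, y, z axes.
In Python, from cell import * gives the robot as it stands.
- The arm moves only by the tool move_arm, never from a script. Its arguments are lists of equal length, an entry for each row: "xyz": the shift along the tool's x, y, z in m, a list of three; "rot": the turn, a rotation vector about the tool's x, y, z in degrees, a list of three. A call has 1 to 20 rows; each row is the pose to reach, as a shift and turn from the pose commanded when the call began, along the tool's axes at that moment; what a row does not reach only later rows make up. A row lasts 1/8 s, in which the tool goes at most 62.5 mm and 10.7 degrees, less where a joint would pass 70% of its speed; a pose out of reach is approached as far as the arm can. A call with a gripper value outside its range is refused whole. "jaw" is the closure in counts, from 0 (fully open) to 255 (shut), set as the call begins (left out, the last holds). The fingers move at their own pace and stop on an object; the grip force is fixed at half the most. Time passes only in rows, so rows that repeat a pose let the fingers close. It gives the time, the measured TCP pose, the force and the opening at its end, in the units of the state.
- get_state(): the state, without advancing time (a new reading comes with each control period).
- snapshot(name): name is "scene" or "top"; returns a dict with "frame" (400x640x3 uint8, red, green, blue), "fovy" (degrees; the focal length in pixels is half the picture's height over the tangent of half this angle, whatever the lens; pixels are square), "cx", "cy" (the principal point, pixels), "k1" (the pictures are not rectified: a ray, as slopes to the right and down, at radius r is drawn at 1 + k1 r^2 times it, then the intrinsics apply), "rvec" (rotation vector, rad) and "tvec" (3), from world to camera coordinates, as OpenCV has them. Camera axes: x right, y down, z forward; pixel columns grow to the right and rows downward; lengths in m; the calibration is good to about 2 mm. A picture is of the moment at which its call begins. There is no depth.
- hand_in(): hands the job in, once; it reports no verdict.
The state is a dict: "clock": time; "q": joint angles; "joint_vel": joint speeds; "effort": joint torques, N m; "position": TCP position; "eef_rot": TCP orientation; "force": force on the tool from outside, world axes, zero at the start; "moment": the same for the moment, N m; "gripper_width": finger opening in m.
Only numpy, scipy, OpenCV 4.12 (cv2) and the standard library are available. Lean on these libraries where they do the work, as an engineer would, in place of code of your own. Each camera call takes 0.05 s, during which the arm holds its last target.

## Working session

There is one attempt and no reset: what is moved stays moved. The work goes in short steps, Python scripts to look and compute and a tool call to move; the robot and the scene stay as the last step left them, time stands still between calls to the robot, and variables do not carry over. Pictures are saved under pics/ and viewed, and the job is handed in when it is done.

Besides the shell and the picture viewer there is one more tool, called after "Emit:" as name(argument=value, ...), one argument or row to a line, values as JSON. move_arm: Moves the arm, as the interface text tells. Its arguments: {"type":"object","properties":{"xyz":{"type":"array","items":{"type":"array","items":{"type":"number"}}},"rot":{"type":"array","items":{"type":"array","items":{"type":"number"}}},"jaw":{"type":"number"}},"required":["xyz","rot"]}

```bash
ls; mkdir -p pics
cat > h.py <<'E'
import numpy as np, cv2
from cell import *
def snap(n,tag):
    s=snapshot(n); cv2.imwrite(f'pics/{tag}.png',s['frame'][:,:,::-1]); 
    import pickle; pickle.dump(s,open(f'pics/{tag}.pkl','wb')); return s
E
python3 - <<'E'
from h import *
for n in ('scene','top'):
    s=snap(n,n+'0'); print(n,s['fovy'],s['cx'],s['cy'],s['k1'],s['rvec'],s['tvec'])
    R=cv2.Rodrigues(np.array(s['rvec']))[0]; print(-R.T@np.array(s['tvec']))
print(get_state())
E
```

```text
pics
scene 50.420228009803 318.3581858096326 202.18891111736903 -0.005045366073249407 [ 2.45295735  0.91409563 -0.23667272] [-0.45899978 -0.19306802  1.60862726]
[ 0.98447169 -0.46822701  1.2834394 ]
top 43.810276436036624 319.05409899625516 196.9491763588551 -0.11561830923449966 [ 2.18381094 -2.1213615   0.09776981] [0.03360294 0.58232801 1.55944166]
[0.4022165  0.0126532  1.61559746]
{'clock': 0.1, 'q': array([-1.49010756e+00,  2.45731525e-01,  1.55883461e+00, -1.68346030e-05,
        1.33871314e+00, -1.74105122e-01]), 'joint_vel': array([-0.000448  , -0.00031401, -0.00430778, -0.00012443, -0.00045469,
       -0.00163193]), 'effort': array([-6.68703365e-06, -4.16913378e+01, -3.15525877e+01,  6.86587882e-02,
        3.09762242e-02, -5.29088879e-05]), 'position': array([ 0.16378901, -0.62852994,  0.22949456]), 'eef_rot': array([[ 9.67714307e-01,  2.52049591e-01, -1.52273674e-04],
       [ 2.52049486e-01, -9.67712889e-01,  1.67981268e-03],
       [ 2.76038903e-04, -1.66395927e-03, -9.99998578e-01]]), 'force': array([ 0.72214374, -0.02153682,  0.85333319]), 'moment': array([-0.00609105, -0.01944474, -0.01955396]), 'gripper_width': 0.09427805495619918}
```

View pics/scene0.png

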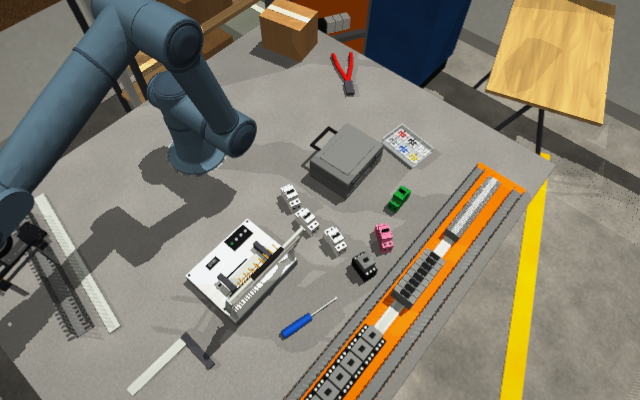

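View pics/top0.png

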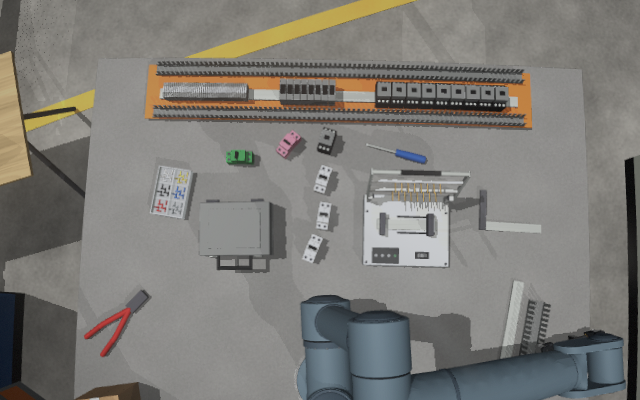

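The top view shows three white breakers at (323,179), (323,215) and (313,248). The fixture is at (407,225) and the case at (235,229). Look-alikes are pink at (288,145), green at (239,157) and the contactor at (327,140). In the scene view the white breakers are at (289,195), (307,219) and (336,238).

```bash
cat >> h.py <<'E'
def K(s):
    f=200/np.tan(np.radians(s['fovy'])/2); return np.array([[f,0,s['cx']],[0,f,s['cy']],[0,0,1.]])
def ray(s,uv):
    # k1: distorted = undist*(1+k1 r^2)
    p=cv2.undistortPoints(np.array([[uv]],float),K(s),np.array([s['k1'],0,0,0,0.]))[0,0]
    R=cv2.Rodrigues(np.array(s['rvec']))[0]; t=np.array(s['tvec'])
    d=R.T@np.array([p[0],p[1],1.]); return -R.T@t,d/np.linalg.norm(d)
def atz(s,uv,z):
    o,d=ray(s,uv); return o+d*(z-o[2])/d[2]
def tri(a,ua,b,ub):
    o1,d1=ray(a,ua);o2,d2=ray(b,ub)
    A=np.stack([d1,-d2],1); l=np.linalg.lstsq(A,o2-o1,rcond=None)[0]
    p,q=o1+d1*l[0],o2+d2*l[1]; return (p+q)/2,np.linalg.norm(p-q)
def proj(s,P):
    return cv2.projectPoints(np.array(P,float).reshape(-1,3),np.array(s['rvec']),np.array(s['tvec']),K(s),np.array([s['k1'],0,0,0,0.]))[0][:,0]
def load(t):
    import pickle; return pickle.load(open(f'pics/{t}.pkl','rb'))
def crop(s,x0,y0,w,h,k,out,marks=[]):
    f=s['frame'][y0:y0+h,x0:x0+w,::-1]; f=cv2.resize(f,None,fx=k,fy=k,interpolation=cv2.INTER_CUBIC)
    for i,(u,v) in enumerate(marks):
        c=(int((u-x0+.5)*k),int((v-y0+.5)*k)); cv2.circle(f,c,3,(0,0,255),1)
    cv2.imwrite('pics/'+out,f)
E
python3 - <<'E'
from h import *
t=load('top0');s=load('scene0')
crop(t,290,120,190,150,4,'tc0.png'); crop(s,180,170,180,150,4,'sc0.png')
crop(t,180,150,120,130,5,'tc1.png'); crop(s,290,110,120,100,5,'sc1.png')
E
```

```text
(no output)
```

View pics/tc0.png

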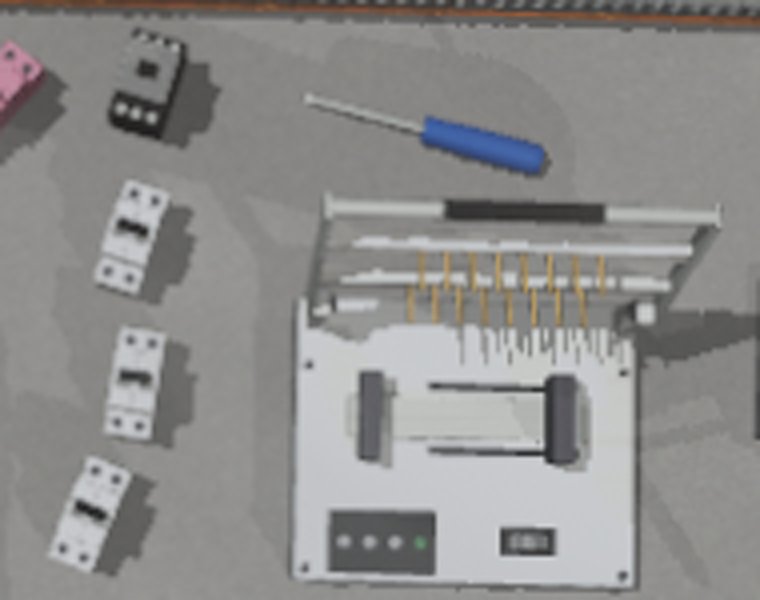

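View pics/sc0.png

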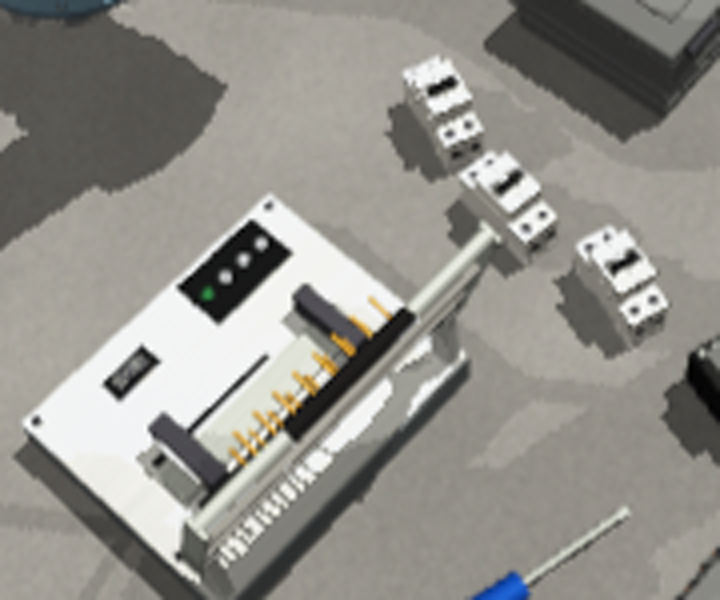

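View pics/tc1.png

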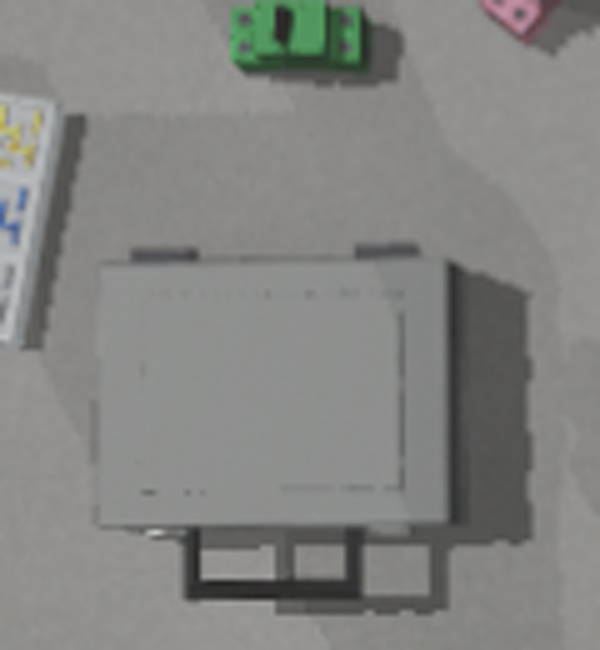

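View pics/sc1.png

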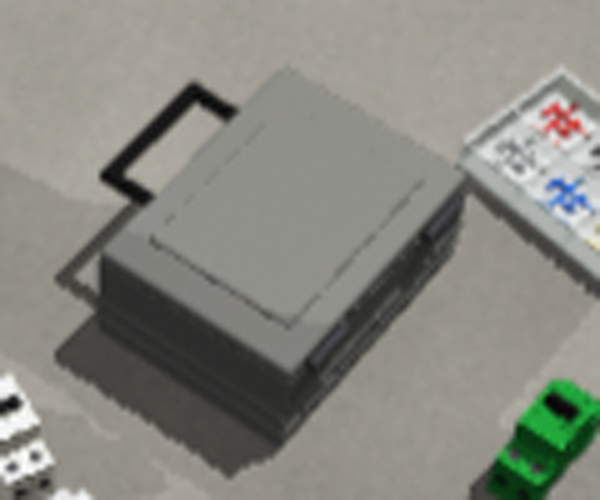

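Run:
```python
from h import *
t=load('top0');s=load('scene0')
crop(t,358,163,95,70,8,'a1.png');crop(t,358,205,95,65,8,'a2.png'); crop(s,180,210,100,75,8,'a3.png'); crop(s,225,215,80,70,8,'a4.png')
```

```text
(no output)
```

View pics/a1.png

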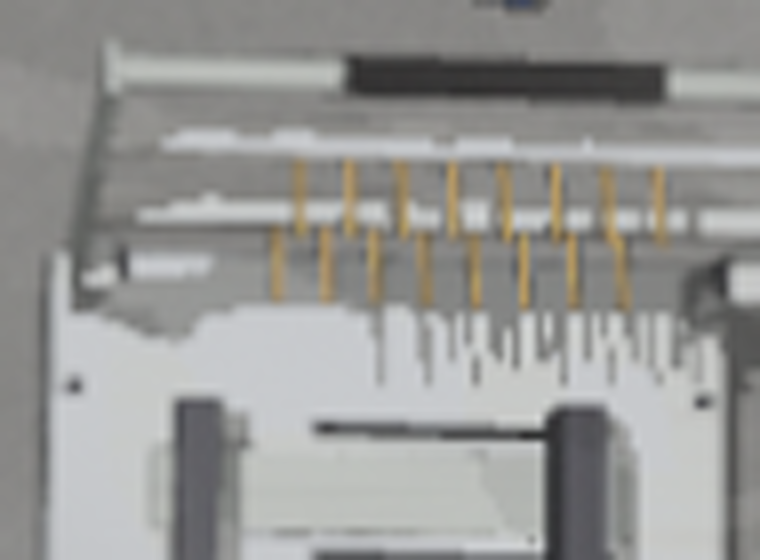

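View pics/a2.png

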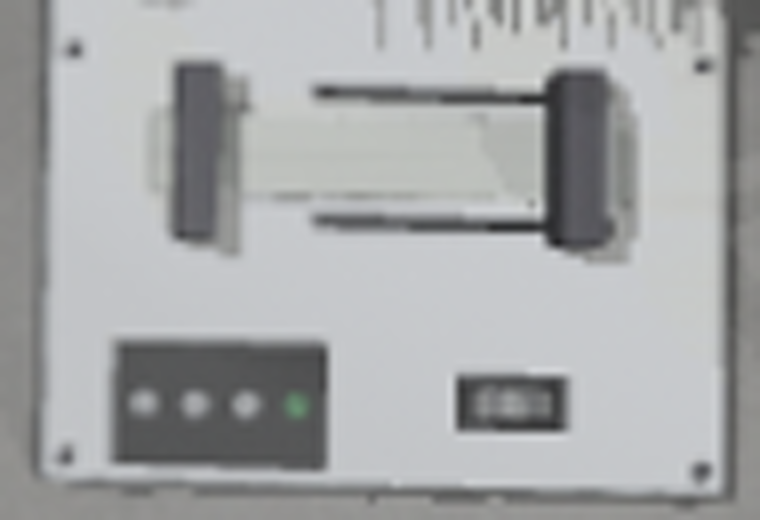

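View pics/a3.png

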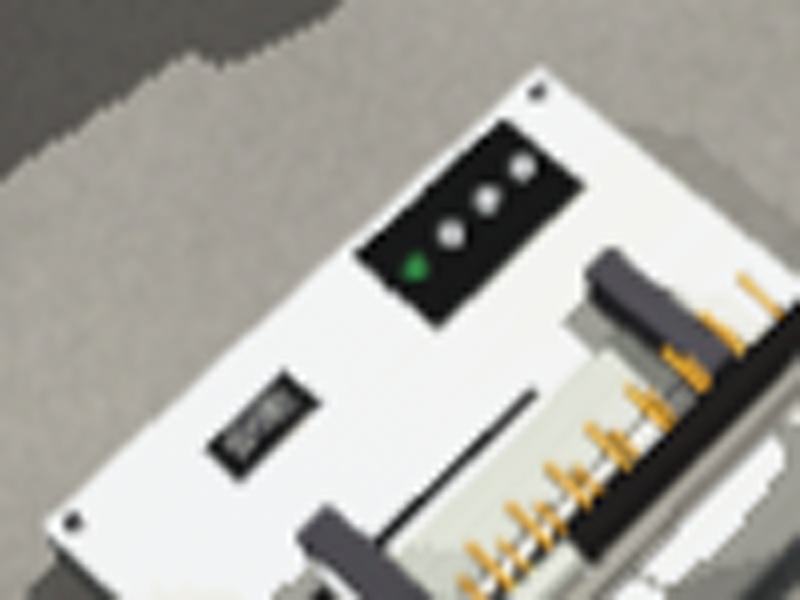

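View pics/a4.png

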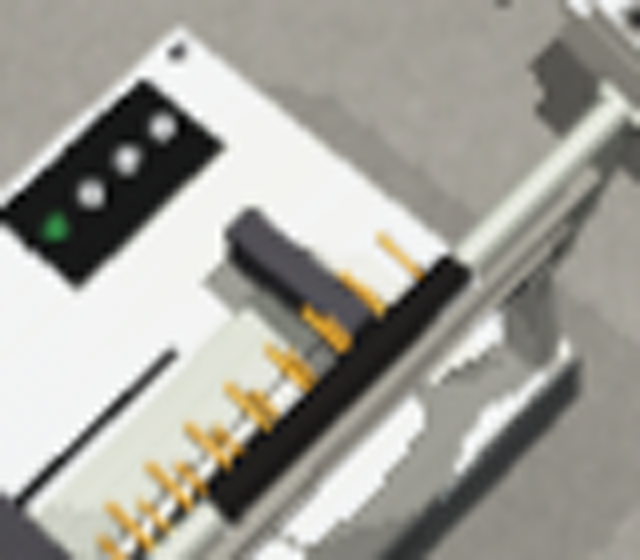

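```bash
cat >> h.py <<'E'
from scipy.optimize import least_squares
def c2p(x0,y0,k,X,Y): return ((X+.5)/k-.5+x0,(Y+.5)/k-.5+y0)
def fit(obs,init,z=0.0):
    # obs: list (snap, uv, model xyz) ; pose x,y,yaw
    def M(p,m):
        c,n=np.cos(p[2]),np.sin(p[2]); return [p[0]+c*m[0]-n*m[1],p[1]+n*m[0]+c*m[1],z+m[2]]
    def r(p): return np.concatenate([proj(s,M(p,m))[0]-np.array(uv) for s,uv,m in obs])
    o=least_squares(r,init); return o.x,r(o.x).reshape(-1,2)
E
python3 - <<'E'
from h import *
t=load('top0');s=load('scene0')
a1=lambda X,Y:c2p(358,163,8,X,Y); a2=lambda X,Y:c2p(358,205,8,X,Y); a3=lambda X,Y:c2p(180,210,8,X,Y);a4=lambda X,Y:c2p(225,215,8,X,Y)
P,r=fit([(t,a2(42,478),(-.11,.135,.045)),(t,a2(729,496),(-.11,-.135,.045)),(t,a1(56,252),(.115,.135,.045)),
 (s,a3(543,67),(-.11,.135,.045)),(s,a3(46,523),(-.11,-.135,.045)),(s,a4(575,345),(.115,.135,.045))],[.47,-.23,0])
print(P,np.degrees(P[2]));print(r.round(2))
def loc(w):
    d=np.array(w)[:2]-P[:2]; c,n=np.cos(P[2]),np.sin(P[2]); return np.array([c*d[0]+n*d[1],-n*d[0]+c*d[1]])
# fixed jaw top inner edge z=.08 corners top; inner edge right side
for nm,X,Y in (('fj inner far',222,66),('fj inner near',217,240)): print(nm,loc(atz(t,a2(X,Y),.08)))
for nm,X,Y in (('sj inner far',548,78),('sj inner near',545,240)): print(nm,loc(atz(t,a2(X,Y),.079)))
print('wheel',loc(atz(t,a2(512,403),.052)))
print('wheel scene',loc(atz(s,a3(263,424),.052)))
print('rail near edge',loc(atz(t,a2(380,196),.0525)),'far',loc(atz(t,a2(380,112),.0525)))
print('rail end left',loc(atz(t,a2(150,150),.0525)))
# lever handle ends (dark portion)
print('handle L,R', tri(t,a1(348,76),s,a4(458,265)), tri(t,a1(665,82),s,a4(225,508)))
h1=tri(t,a1(348,76),s,a4(458,265))[0];h2=tri(t,a1(665,82),s,a4(225,508))[0]; print(loc(h1),loc(h2))
for X,Y in ((277,300),(525,305)): print('pin tip',loc(atz(t,a1(X,Y),.18)),loc(atz(t,a1(X,Y),.21)))
print('pin upper row', loc(atz(t,a1(300,235),.24)))
E
```

```text
[ 0.48019787 -0.22663156  0.00239449] 0.13719390426725223
[[-0.47  0.42]
 [-0.66  0.12]
 [-0.86 -0.6 ]
 [-0.58 -0.34]
 [-1.46  0.73]
 [ 0.76  0.85]]
fj inner far [0.05212203 0.06935337]
fj inner near [-0.01515646  0.07031362]
sj inner far [ 0.05068343 -0.05751816]
sj inner near [-0.01207726 -0.05674462]
wheel [-0.07499105 -0.04949342]
wheel scene [-0.07287335 -0.04950363]
rail near edge [0.00478077 0.00340944] far [0.03783844 0.00375401]
rail end left [0.0206252  0.09415712]
handle L,R (array([ 0.62482021, -0.17288671,  0.29919321]), np.float64(0.0017671601730761643)) (array([ 0.62637535, -0.27923965,  0.29882734]), np.float64(0.0032248879366831022))
[0.14475062 0.0533984 ] [ 0.14605109 -0.05295796]
pin tip [0.08129585 0.06094527] [0.07797937 0.06467596]
pin tip [ 0.08175678 -0.02941275] [ 0.07843067 -0.02379383]
pin upper row [0.09763373 0.06063345]
```

The rail centre sits at about x +20 in the fixture frame, and the jaw opening is about 127 mm. The brass pins may conflict with the gripper body, so I'll look at the gripper and triangulate the pins.

Run:
```python
from h import *
t=load('top0');s=load('scene0')
crop(s,0,180,110,140,5,'g1.png'); crop(t,500,320,140,80,5,'g2.png')
a1=lambda X,Y:c2p(358,163,8,X,Y);a4=lambda X,Y:c2p(225,215,8,X,Y)
```

```text
(no output)
```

View pics/g1.png

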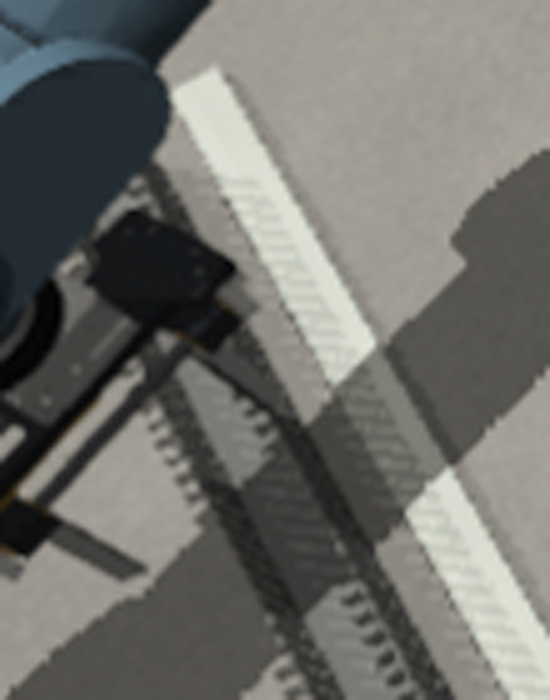

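View pics/g2.png

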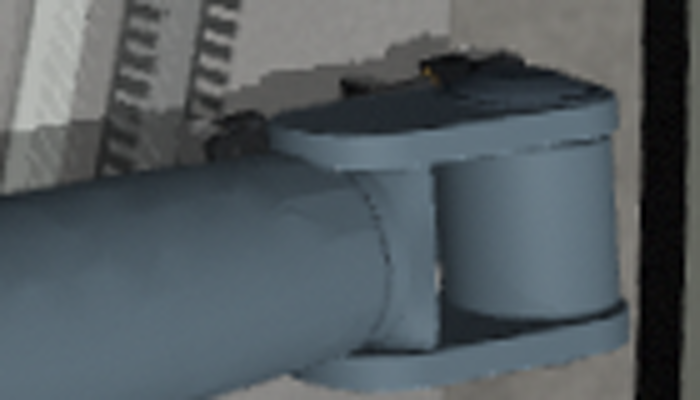

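Run:
```python
from h import *
t=load('top0');s=load('scene0')
crop(t,385,175,55,30,14,'p1.png'); crop(s,230,235,60,50,13,'p2.png')
```

```text
(no output)
```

View pics/p1.png

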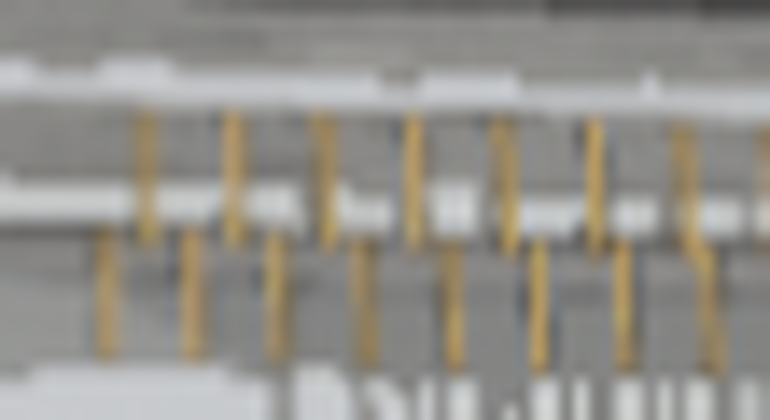

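View pics/p2.png

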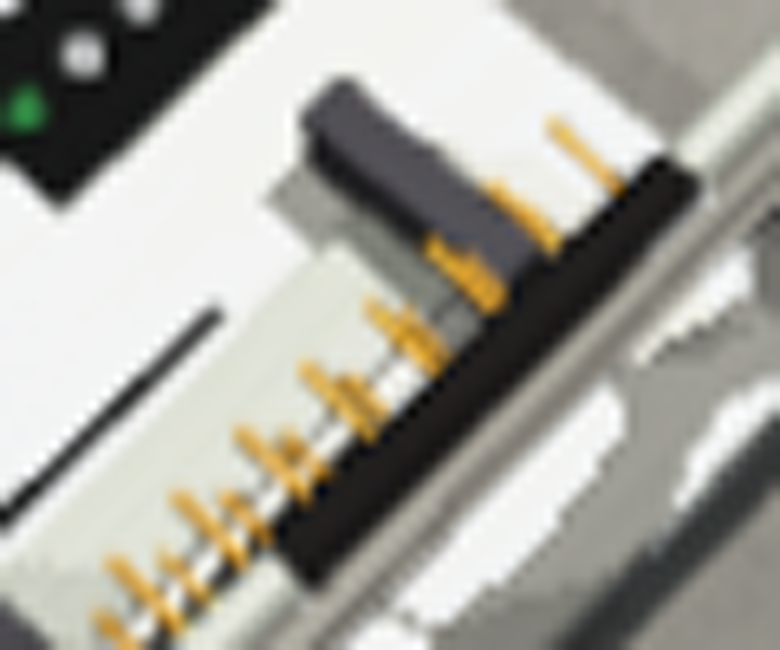

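Run:
```python
from h import *
t=load('top0');s=load('scene0')
p1=lambda X,Y:c2p(385,175,14,X,Y);p2=lambda X,Y:c2p(230,235,13,X,Y)
P=[.4802,-.2266,.0024]
up=[(147,245),(234,245),(328,248),(415,250)]; lo=[(105,358),(192,358),(278,360),(366,365)]
sc=[(550,120),(488,184),(428,238),(370,300)]
for a in range(4):
  for nm,L in (('up',up),('lo',lo)):
    p,e=tri(t,p1(*L[a]),s,p2(*sc[a])); print(nm,a,p-np.array([P[0],P[1],0]),e)
# project predictions: lower tip and upper tip models
for nm,m in (('lo',(.080,.061,.180)),('up',(.0976,.056,.242))):
    w=np.array([P[0]+m[0],P[1]+m[1],m[2]]); print(nm,(proj(s,w)[0]-[230,235])*13)
```

```text
up 0 [0.09680952 0.06161588 0.24418477] 0.0004275616369926093
lo 0 [0.08051404 0.06857763 0.20947524] 0.008743643093092543
up 1 [0.09710114 0.04362876 0.24273014] 0.0007881282398981751
lo 1 [0.0807445  0.05011339 0.20766067] 0.0073600335463244616
up 2 [0.09702062 0.02574058 0.2454354 ] 0.00030920542735506746
lo 2 [0.08053936 0.03261494 0.20889107] 0.006956548372946535
up 3 [0.09731562 0.00835314 0.24444157] 0.0005787461088060916
lo 3 [0.08040825 0.01464944 0.20708707] 0.007635092693780988
lo [509.00180835 197.5892666 ]
up [527.72949361 139.53072613]
```

Run:
```python
from h import *
t=load('top0');s=load('scene0')
crop(t,295,160,50,55,11,'b1.png'); crop(t,295,200,50,70,11,'b2.png'); crop(s,270,175,60,50,13,'b3.png'); crop(s,310,215,55,50,13,'b4.png')
```

```text
(no output)
```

View pics/b1.png

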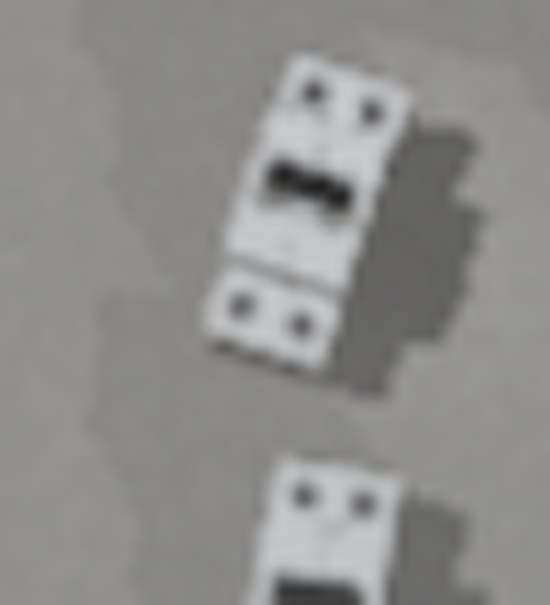

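View pics/b2.png

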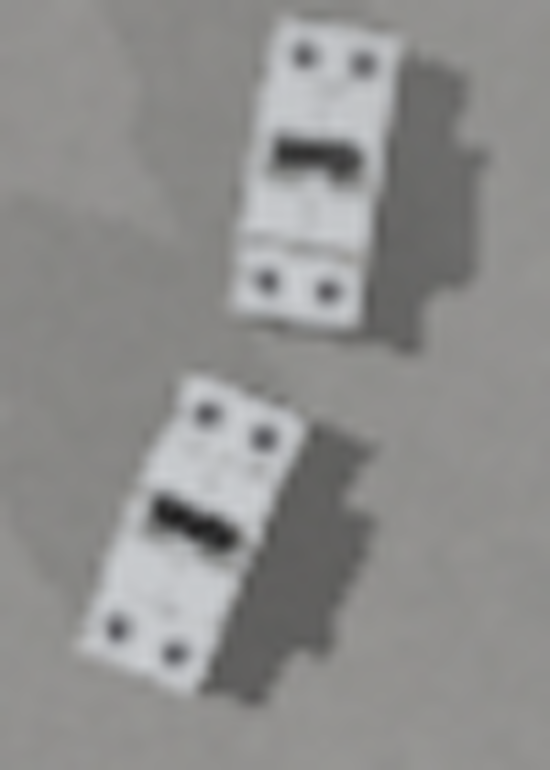

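View pics/b3.png

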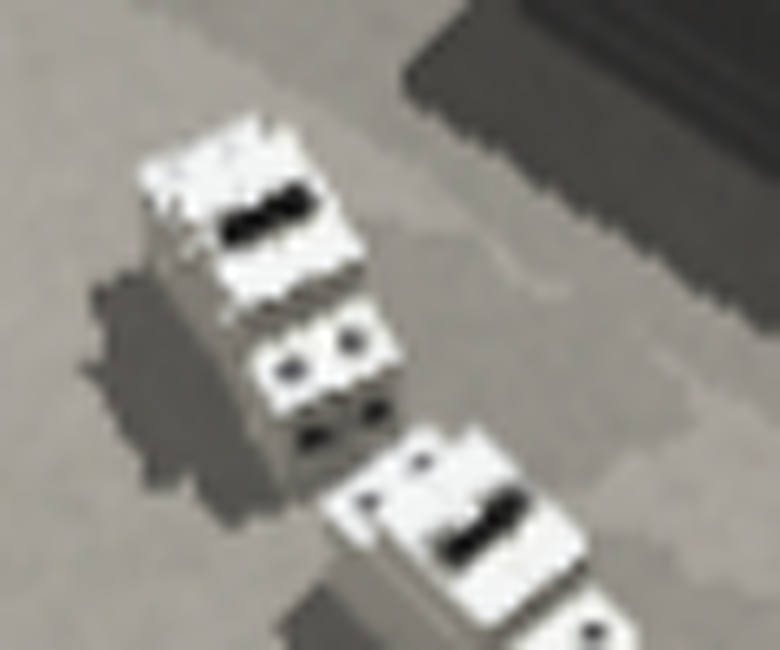

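View pics/b4.png

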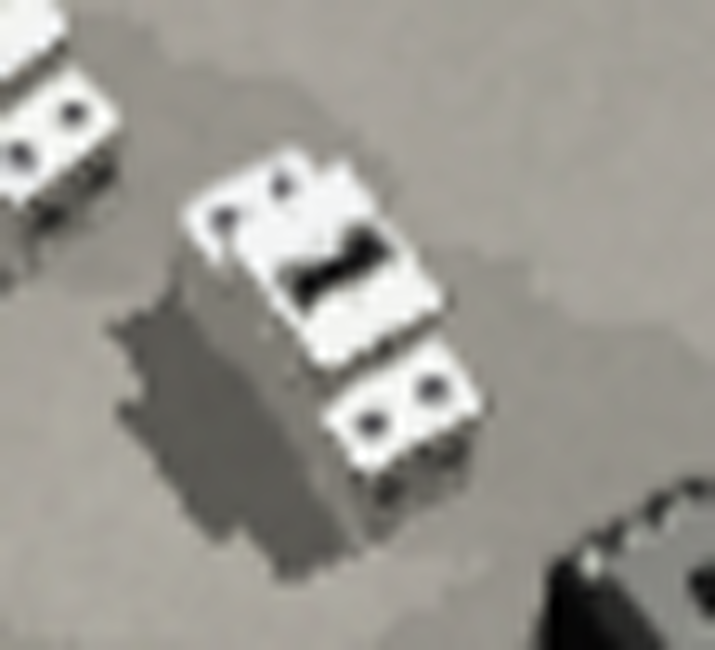

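Run:
```python
from h import *
t=load('top0');s=load('scene0')
b1=lambda X,Y:(t,c2p(295,160,11,X,Y));b2=lambda X,Y:(t,c2p(295,200,11,X,Y));b3=lambda X,Y:(s,c2p(270,175,13,X,Y));b4=lambda X,Y:(s,c2p(310,215,13,X,Y))
H=.0425;W=.018;z=.045
def blk(sx,sy):return (sx*H,sy*W,z)
def nos(sx,sy):return (sx*.0225,sy*W,.068)
B={'far':[(*b1(298,55),blk(1,1)),(*b1(412,97),blk(1,-1)),(*b1(205,334),blk(-1,1)),(*b1(322,368),blk(-1,-1)),
 (*b4(368,472),blk(1,-1)),(*b4(487,405),blk(1,1)),(*b4(183,215),blk(-1,-1)),(*b4(292,148),blk(-1,1)),(*b4(330,368),nos(1,-1)),(*b4(442,300),nos(1,1))],
'mid':[(*b2(278,15),blk(1,1)),(*b2(403,37),blk(1,-1)),(*b2(230,308),blk(-1,1)),(*b2(358,328),blk(-1,-1)),
 (*b4(18,200),blk(1,-1)),(*b4(120,118),blk(1,1)),(*b3(325,500),blk(-1,-1)),(*b3(430,428),blk(-1,1)),(*b3(490,628),nos(1,-1)),(*b3(585,550),nos(1,1))],
'near':[(*b2(190,373),blk(1,1)),(*b2(308,422),blk(1,-1)),(*b2(80,650),blk(-1,1)),(*b2(200,693),blk(-1,-1)),
 (*b3(280,413),blk(1,-1)),(*b3(403,355),blk(1,1)),(*b3(240,305),nos(1,-1)),(*b3(365,250),nos(1,1))]}
for n,o in B.items():
    for zz in (-.005,0,.005):
        P,r=fit(o,[.45,0,0],zz); print(n,zz,P.round(4),np.degrees(P[2]).round(1),np.sqrt((r**2).mean()).round(2), r[:4].mean(0).round(2), r[4:].mean(0).round(2))
# toggle tri heights
for n,a,b in (('far',b1(310,185),b4(338,265)),('mid',b2(317,157),b3(483,522)),('near',b2(193,522),b3(268,213))):
    p,e=tri(a[0],a[1],b[0],b[1]); print(n,p.round(4),round(e,4))
```

```text
far -0.005 [ 0.6384  0.0424 -0.2833] -16.2 0.43 [-0.61  0.09] [-0.21  0.4 ]
far 0 [ 0.6389  0.0413 -0.2848] -16.3 0.31 [-0.27 -0.27] [-0.26  0.03]
far 0.005 [ 0.6393  0.0402 -0.2863] -16.4 0.44 [ 0.07 -0.64] [-0.3  -0.33]
mid -0.005 [ 0.5212  0.0365 -0.1317] -7.5 0.5 [-0.54  0.43] [-0.01  0.54]
mid 0 [ 0.522   0.0354 -0.1336] -7.7 0.3 [-0.22  0.07] [-0.06  0.16]
mid 0.005 [ 0.5228  0.0344 -0.1356] -7.8 0.34 [ 0.11 -0.29] [-0.11 -0.22]
near -0.005 [ 0.4163  0.0683 -0.3352] -19.2 0.47 [-0.45  0.3 ] [-0.06  0.68]
near 0 [ 0.4171  0.0675 -0.3399] -19.5 0.23 [-0.23  0.02] [-0.14  0.23]
near 0.005 [ 0.418   0.0666 -0.3444] -19.7 0.25 [ 0.   -0.26] [-0.21 -0.21]
far [0.6416 0.0399 0.0744] 0.0001
mid [0.524  0.0345 0.0754] 0.0
near [0.4206 0.0666 0.0751] 0.0008
```

Three white breakers stand upright. Their toggles triangulate to about z 0.075, which is consistent with the text. Poses (x, y, yaw) are near (0.417, 0.067, −19.5°), mid (0.522, 0.035, −7.7°) and far (0.639, 0.041, −16.3°). The pink and green ones and the contactor are excluded by colour. I'll start with the "near" one.

```bash
cat >> h.py <<'E'
from scipy.spatial.transform import Rotation as Ro
def Rtool(al,tilt=0):
    # tool y along world angle al(deg); z down; tilt>0: body leans to -(tool y) i.e. tool z tips toward +toolY
    a=np.radians(al); y=np.array([np.cos(a),np.sin(a),0]); z=np.array([0,0,-1.]); x=np.cross(y,z)
    R=np.stack([x,y,z],1)
    return R@Ro.from_euler('x',-tilt,degrees=True).as_matrix()
def go(p,al,tilt=0,st=None):
    st=st or get_state(); R=st['eef_rot']; 
    d=R.T@(np.array(p)-st['position']); rv=Ro.from_matrix(R.T@Rtool(al,tilt)).as_rotvec(degrees=True)
    print('shift',d.round(4),'rot',rv.round(2),'rows>=',max(np.linalg.norm(d)/.0625,np.linalg.norm(rv)/10.7).round(1))
E
python3 -c "
from h import *
go((.417,.0675,.2),-19.5)
print(Rtool(0,8).round(3))"
```

```text
shift [ 0.4205 -0.6097  0.0306] rot [ -0.08  -0.06 -55.9 ] rows>= 11.9
[[ 0.     0.99   0.139]
 [ 1.     0.     0.   ]
 [ 0.     0.139 -0.99 ]]
```

Emit:
move_arm(
  xyz=[
    [0.42,-0.61,0.03],
    [0.42,-0.61,0.03],
    [0.42,-0.61,0.03],
    [0.42,-0.61,0.03],
    [0.42,-0.61,0.03],
    [0.42,-0.61,0.03],
    [0.42,-0.61,0.03],
    [0.42,-0.61,0.03],
    [0.42,-0.61,0.03],
    [0.42,-0.61,0.03],
    [0.42,-0.61,0.03],
    [0.42,-0.61,0.03],
    [0.42,-0.61,0.03],
    [0.42,-0.61,0.03],
    [0.42,-0.61,0.03],
  ],
  rot=[
    [0,0,-55.9],
    [0,0,-55.9],
    [0,0,-55.9],
    [0,0,-55.9],
    [0,0,-55.9],
    [0,0,-55.9],
    [0,0,-55.9],
    [0,0,-55.9],
    [0,0,-55.9],
    [0,0,-55.9],
    [0,0,-55.9],
    [0,0,-55.9],
    [0,0,-55.9],
    [0,0,-55.9],
    [0,0,-55.9],
  ],
  jaw=85,
)

```text
clock: 1.98
position: [0.4164, 0.0659, 0.2004]
eef_rot: [[0.336, 0.942, -0.0], [0.942, -0.336, -0.0], [-0.0, 0.0, -1.0]]
force: [-0.2, -1.3, -0.7]
gripper_width: 0.0628
```

```bash
python3 -c "
from h import *
st=get_state(); print(st['clock'],st['position'],st['force'],st['gripper_width'],st['q'])
go((.417,.0675,.073),-19.5)
s=snap('scene','s1'); t=snap('top','t1')
crop(s,200,100,180,150,4,'s1c.png'); crop(t,260,130,120,150,4,'t1c.png')"
```

```text
1.975 [0.41636089 0.06594671 0.20040624] [-0.24762853 -1.3324278  -0.74929821] 0.06275294202829988 [-1.13194247e-01 -2.96437713e-01  2.14484185e+00 -1.88547772e-04
  1.29319983e+00  2.29596989e-01]
shift [1.700e-03 1.000e-04 1.274e-01] rot [ 0.    0.01 -0.14] rows>= 2.0
```

View pics/s1c.png

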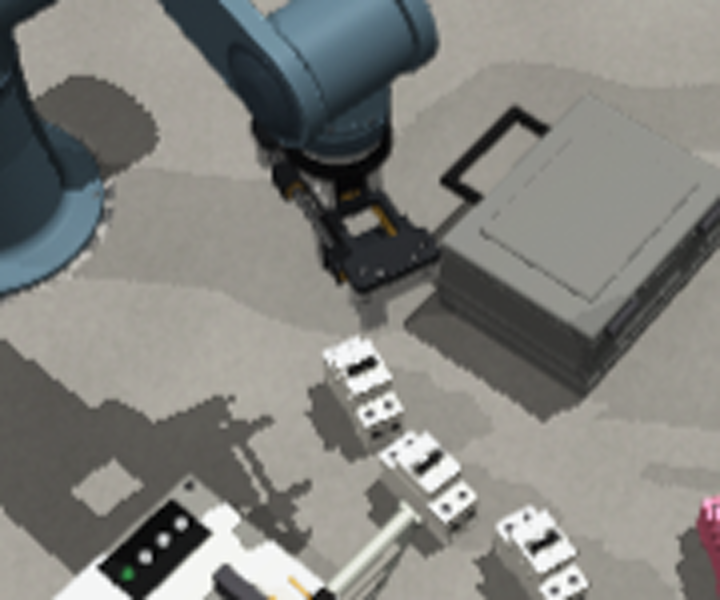

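View pics/t1c.png

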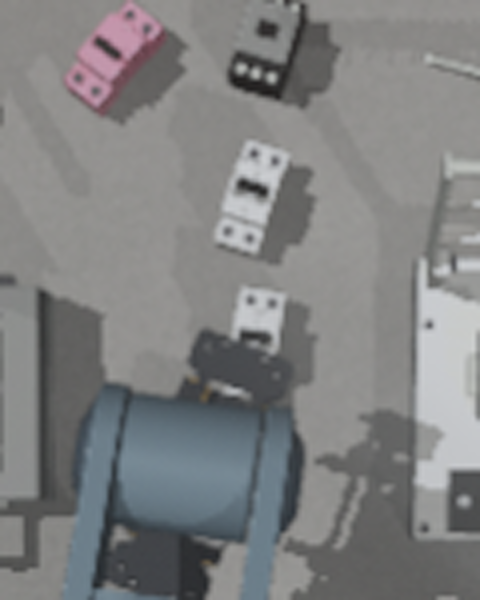

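```bash
python3 -c "
from h import *
s=load('s1'); st=get_state(); R=st['eef_rot'];p=st['position']
m=[]
for h in (0,.02,.04):
  for sx in (-1,1):
    for yy in (.0885,):
      q=p+R@np.array([sx*.0375,yy,-.072-h]); uv=proj(s,q)[0]; m.append(uv); print(h,sx,q.round(3),((uv-[260,120]+.5)*8).round(0))
crop(s,260,120,60,70,8,'s1d.png',[])
im=cv2.imread('pics/s1d.png')
for u in m: cv2.circle(im,(int((u[0]-260+.5)*8),int((u[1]-120+.5)*8)),3,(0,0,255),1)
cv2.imwrite('pics/s1d.png',im)"
```

```text
0 -1 [0.487 0.001 0.273] [233. 493.]
0 1 [0.512 0.072 0.273] [416. 410.]
0.02 -1 [0.487 0.001 0.293] [230. 462.]
0.02 1 [0.512 0.072 0.293] [416. 378.]
0.04 -1 [0.487 0.001 0.313] [227. 429.]
0.04 1 [0.512 0.072 0.313] [416. 344.]
```

View pics/s1d.png

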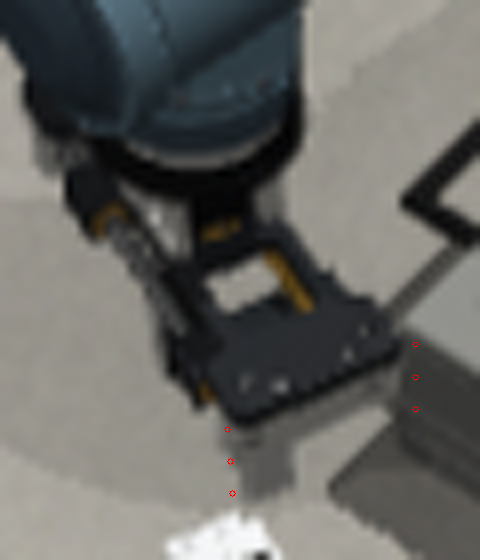

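The body end plate is about 40 mm tall. With the tool tilted on entry it fits between the pin rows. Now grasping the near breaker.

Emit:
move_arm(
  xyz=[
    [0.0015,0,0.05],
    [0.0015,0,0.1],
    [0.0015,0,0.12],
    [0.0015,0,0.128],
    [0.0015,0,0.128],
    [0.0015,0,0.128],
  ],
  rot=[
    [0,0,0],
    [0,0,0],
    [0,0,0],
    [0,0,0],
    [0,0,0],
    [0,0,0],
  ],
)

```text
clock: 2.82
position: [0.4181, 0.0683, 0.0737]
eef_rot: [[0.334, 0.942, 0.002], [0.942, -0.334, -0.0], [0.001, 0.002, -1.0]]
force: [0.2, -0.4, 0.5]
gripper_width: 0.063
```

Emit:
move_arm(
  xyz=[
    [0,0,0],
    [0,0,0],
    [0,0,0],
    [0,0,0],
  ],
  rot=[
    [0,0,0],
    [0,0,0],
    [0,0,0],
    [0,0,0],
  ],
  jaw=255,
)

```text
clock: 3.32
position: [0.4174, 0.0686, 0.073]
eef_rot: [[0.334, 0.943, 0.001], [0.943, -0.334, -0.0], [0.0, 0.001, -1.0]]
force: [-1.2, -0.6, 5.8]
gripper_width: 0.0446
```

Emit:
move_arm(
  xyz=[
    [0,0,-0.03],
    [0,0,-0.08],
    [0,0,-0.14],
    [0,0,-0.16],
    [0,0,-0.16],
    [0,0,-0.16],
  ],
  rot=[
    [0,0,0],
    [0,0,0],
    [0,0,0],
    [0,0,0],
    [0,0,0],
    [0,0,0],
  ],
)

```text
clock: 4.08
position: [0.4159, 0.0687, 0.2303]
eef_rot: [[0.334, 0.943, -0.004], [0.943, -0.334, 0.0], [-0.001, -0.003, -1.0]]
force: [-0.4, -0.4, -2.7]
gripper_width: 0.0447
```

```bash
python3 -c "
from h import *
st=get_state(); print(st['clock'],st['position'],st['force'],st['gripper_width'])
s=snap('scene','s2'); t=snap('top','t2')
crop(s,200,90,180,150,4,'s2c.png')"
```

```text
4.075 [0.41588597 0.06868162 0.23033313] [-0.38948007 -0.44629111 -2.73180736] 0.04466434659280331
```

View pics/s2c.png

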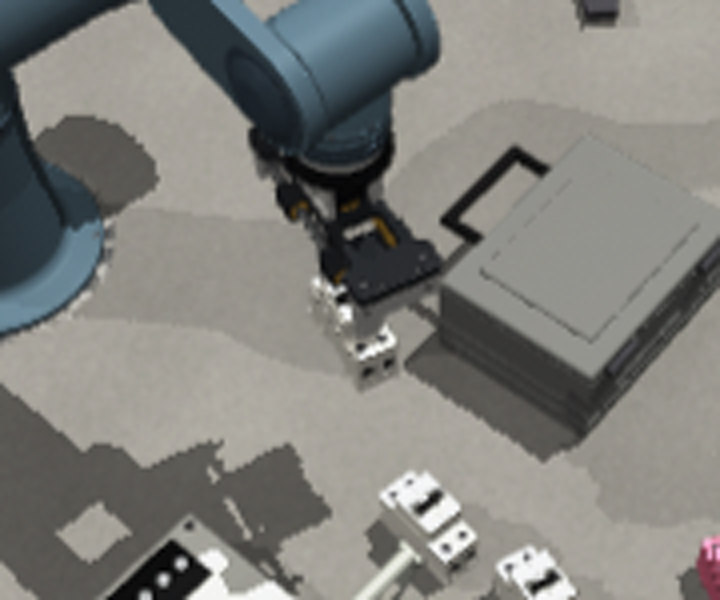

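```bash
cat >> h.py <<'E'
def pose(X,Y,d,th,al=0.14,hz=.073,hx=.0425):
    t=np.radians(th); return np.array([X-hx+hx*np.cos(t)-hz*np.sin(t),Y,.045+d+hz*np.cos(t)+hx*np.sin(t)]),al,th
def path(ps,st=None):
    st=st or get_state(); R=st['eef_rot']; pr=np.zeros(3);
    for p,al,th in ps:
        d=R.T@(np.array(p)-st['position']); rv=Ro.from_matrix(R.T@Rtool(al,th)).as_rotvec(degrees=True)
        print((d).round(4).tolist(),rv.round(1).tolist())
E
python3 -c "
from h import *
X,Y=.501,-.1765
path([pose(X,Y,.09,0),pose(X,Y,.09,10),pose(X,Y,.02,10),pose(X,Y,.003,10)])"
```

```text
[-0.2027, 0.1622, 0.0218] [-0.2, 0.0, -19.6]
[-0.2071, 0.1496, 0.0156] [-10.1, 1.7, -19.6]
[-0.207, 0.1499, 0.0856] [-10.1, 1.7, -19.6]
[-0.207, 0.1499, 0.1026] [-10.1, 1.7, -19.6]
```

Emit:
move_arm(
  xyz=[
    [-0.05,0.037,0.0],
    [-0.1,0.075,0.0],
    [-0.15,0.112,0.005],
    [-0.2,0.145,0.01],
    [-0.207,0.15,0.0155],
    [-0.207,0.15,0.0155],
    [-0.207,0.15,0.0155],
    [-0.207,0.15,0.0155],
  ],
  rot=[
    [-2.5,0.4,-5],
    [-5,0.8,-10],
    [-7.5,1.3,-15],
    [-10.1,1.7,-19.6],
    [-10.1,1.7,-19.6],
    [-10.1,1.7,-19.6],
    [-10.1,1.7,-19.6],
    [-10.1,1.7,-19.6],
  ],
)

```text
clock: 5.18
position: [0.4894, -0.1753, 0.2171]
eef_rot: [[-0.005, 0.984, 0.177], [1.0, 0.005, -0.0], [-0.001, 0.177, -0.984]]
force: [0.9, -0.3, -1.6]
gripper_width: 0.0447
```

```bash
python3 -c "
from h import *
X,Y=.501,-.1765
st=get_state(); print(st['clock'],st['position'],st['force'],st['gripper_width'])
path([pose(X,Y,.09,10),pose(X,Y,.02,10),pose(X,Y,.003,10)])
s=snap('scene','s3'); t=snap('top','t3')
crop(s,180,130,180,150,4,'s3c.png');crop(t,350,150,110,130,5,'t3c.png')"
```

```text
5.175 [ 0.48942566 -0.17530741  0.21711597] [ 0.90948317 -0.31783125 -1.61650097] 0.04466114972096604
[-0.0012, -0.0022, 0.0025] [0.2, 0.0, 0.1]
[-0.0011, -0.0146, 0.0714] [0.2, 0.0, 0.1]
[-0.0011, -0.0176, 0.0881] [0.2, 0.0, 0.1]
```

View pics/s3c.png

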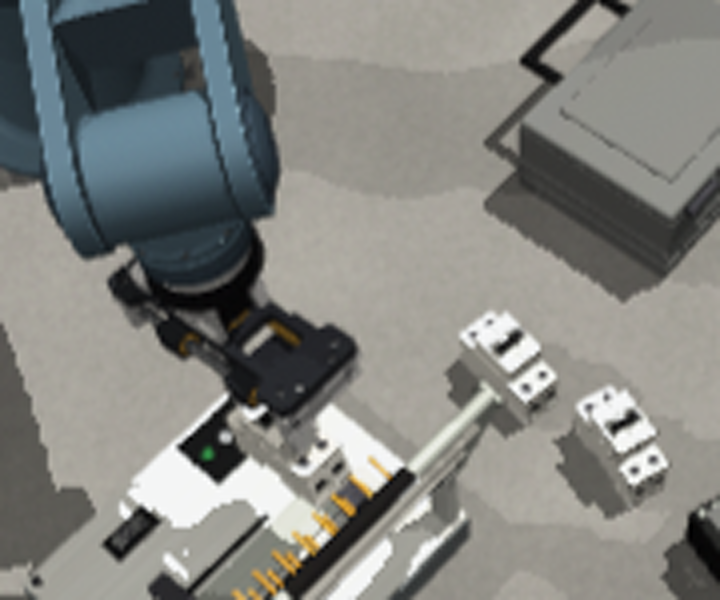

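View pics/t3c.png

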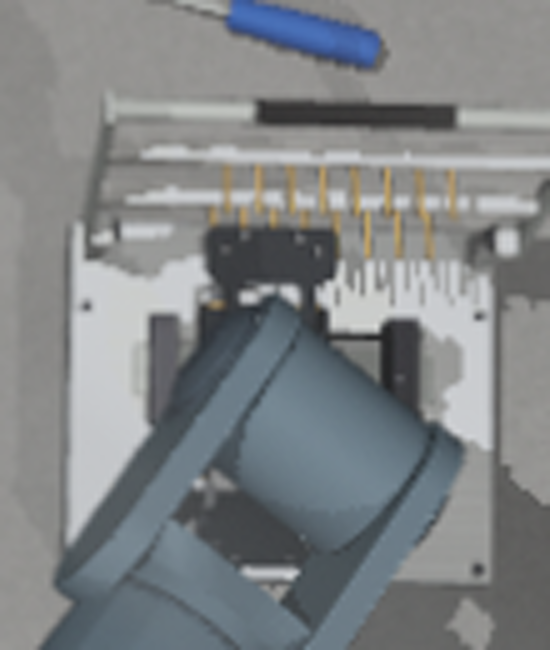

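Emit:
move_arm(
  xyz=[
    [-0.001,-0.008,0.035],
    [-0.001,-0.0146,0.0714],
    [-0.001,-0.0165,0.082],
    [-0.001,-0.0174,0.087],
    [-0.001,-0.0174,0.087],
    [-0.001,-0.0174,0.087],
  ],
  rot=[
    [0.2,0,0.1],
    [0.2,0,0.1],
    [0.2,0,0.1],
    [0.2,0,0.1],
    [0.2,0,0.1],
    [0.2,0,0.1],
  ],
)

```text
clock: 6.02
position: [0.4884, -0.1783, 0.1297]
eef_rot: [[-0.001, 0.984, 0.176], [1.0, 0.001, -0.002], [-0.002, 0.176, -0.984]]
force: [1.3, 0.4, -2.1]
gripper_width: 0.045
```

```bash
python3 -c "
from h import *
X,Y=.501,-.1765
st=get_state(); print(st['clock'],st['position'],st['force'],st['gripper_width'])
path([pose(X,Y,.003,a) for a in (10,7.5,5,2.5,0)]+[pose(X,Y,.001,0)])
s=snap('scene','s4'); 
crop(s,180,170,160,130,5,'s4c.png')"
```

```text
6.025 [ 0.48842426 -0.17825574  0.1296925 ] [ 1.27830383  0.43942637 -2.11627386] 0.044976252285126216
[0.0018, -0.0012, 0.0022] [0.1, 0.1, -0.1]
[0.0018, 0.002, 0.0042] [2.6, 0.1, -0.1]
[0.0018, 0.005, 0.0062] [5.1, 0.1, -0.1]
[0.0018, 0.008, 0.0084] [7.6, 0.1, -0.1]
[0.0018, 0.0109, 0.0108] [10.1, 0.1, -0.1]
[0.0018, 0.0105, 0.0127] [10.1, 0.1, -0.1]
```

View pics/s4c.png

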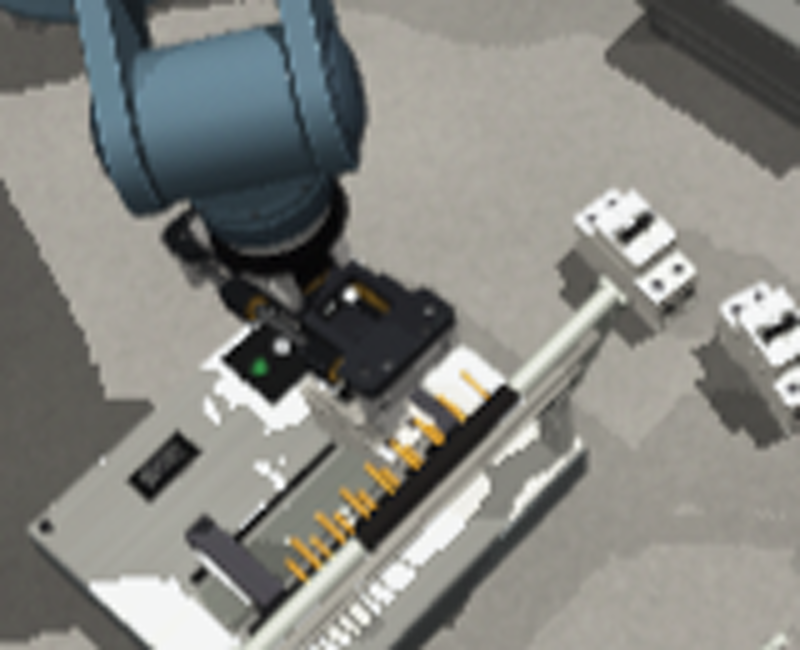

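Emit:
move_arm(
  xyz=[
    [0.0015,0.002,0.0035],
    [0.0015,0.005,0.0055],
    [0.0015,0.008,0.0075],
    [0.0015,0.011,0.01],
    [0.0015,0.011,0.01],
  ],
  rot=[
    [2.6,0,0],
    [5.1,0,0],
    [7.6,0,0],
    [10.1,0,0],
    [10.1,0,0],
  ],
)

```text
clock: 6.7
position: [0.5009, -0.1762, 0.1201]
eef_rot: [[-0.002, 1.0, -0.002], [1.0, 0.002, -0.0], [-0.0, -0.002, -1.0]]
force: [-0.1, -0.2, -2.9]
gripper_width: 0.0444
```

```bash
python3 -c "
from h import *
X,Y=.501,-.1765
st=get_state(); print(st['clock'],st['position'],st['force'],st['moment'],st['gripper_width'])
path([pose(X,Y,.001,0)])
s=snap('scene','s5'); 
crop(s,180,170,160,130,5,'s5c.png')"
```

```text
6.7 [ 0.50090177 -0.17621224  0.12014142] [-0.11486867 -0.21630051 -2.90150612] [-0.01096403 -0.09380332  0.01181039] 0.04443331736487107
[-0.0003, 0.0001, 0.0011] [-0.1, 0.0, -0.0]
```

View pics/s5c.png

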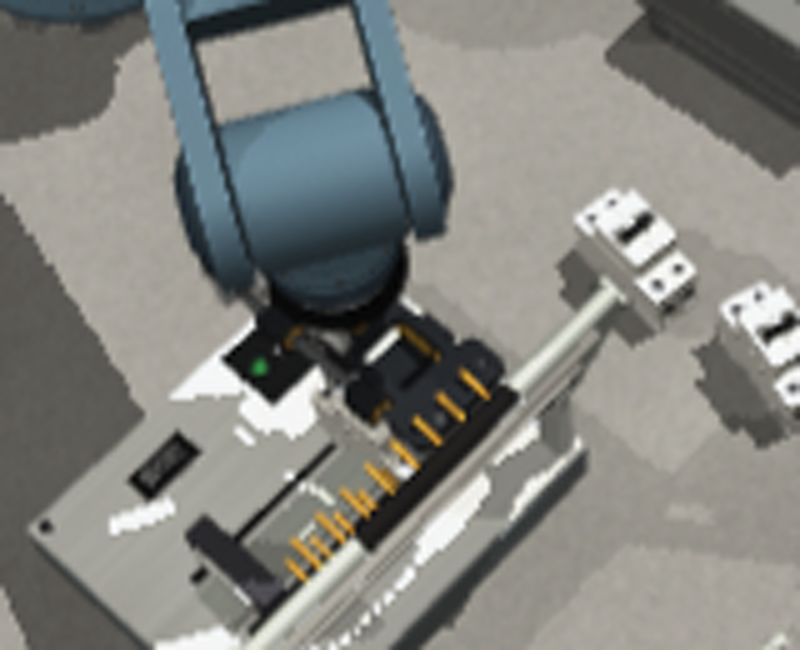

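Emit:
move_arm(
  xyz=[
    [0,0,0.0012],
    [0,0,0.0024],
    [0,0,0.0024],
  ],
  rot=[
    [0,0,0],
    [0,0,0],
    [0,0,0],
  ],
)

```text
clock: 7.12
position: [0.5, -0.1763, 0.1182]
eef_rot: [[-0.001, 1.0, -0.002], [1.0, 0.001, -0.001], [-0.001, -0.002, -1.0]]
force: [-1.6, 2.4, 1.2]
gripper_width: 0.0449
```

Emit:
move_arm(
  xyz=[
    [0.001,0,0],
    [0.002,0,0],
    [0.003,0,0],
    [0.003,0,0],
  ],
  rot=[
    [0,0,0],
    [0,0,0],
    [0,0,0],
    [0,0,0],
  ],
)

```text
clock: 7.62
position: [0.5005, -0.174, 0.1182]
eef_rot: [[-0.001, 1.0, -0.001], [1.0, 0.001, -0.003], [-0.003, -0.001, -1.0]]
force: [0.1, -4.6, -1.0]
gripper_width: 0.0448
```

Emit:
move_arm(
  xyz=[
    [0,0,0],
    [0,0,0],
    [0,0,0],
  ],
  rot=[
    [0,0,0],
    [0,0,0],
    [0,0,0],
  ],
  jaw=65,
)

```text
clock: 8.0
position: [0.5, -0.1728, 0.1178]
eef_rot: [[-0.001, 1.0, -0.002], [1.0, 0.001, 0.0], [0.0, -0.002, -1.0]]
force: [0.3, -0.7, 0.3]
gripper_width: 0.0689
```

Emit:
move_arm(
  xyz=[
    [0,-0.003,-0.002],
    [0,-0.006,-0.004],
    [0,-0.008,-0.006],
    [0,-0.009,-0.009],
    [0,-0.009,-0.03],
    [0,-0.009,-0.08],
    [0,-0.009,-0.12],
    [0,-0.009,-0.12],
  ],
  rot=[
    [-2.5,0,0],
    [-5,0,0],
    [-7.5,0,0],
    [-10,0,0],
    [-10,0,0],
    [-10,0,0],
    [-10,0,0],
    [-10,0,0],
  ],
)

```text
clock: 9.0
position: [0.493, -0.1743, 0.2422]
eef_rot: [[-0.001, 0.984, 0.18], [1.0, 0.002, -0.005], [-0.005, 0.18, -0.984]]
force: [-0.4, 0.8, -0.2]
gripper_width: 0.0701
```

```bash
python3 -c "
from h import *
st=get_state(); print(st['clock'],st['position'],st['force'],st['gripper_width'])
s=snap('scene','s6'); t=snap('top','t6')
crop(s,180,170,180,150,4,'s6c.png'); crop(t,290,150,170,130,4,'t6c.png')
go((.522,.0355,.2),-7.7)"
```

```text
9.0 [ 0.49299963 -0.17432576  0.24218208] [-0.38735168  0.76495232 -0.18198013] 0.07008396126981987
shift [0.2085 0.0242 0.0423] rot [ 9.91 -0.65  7.73] rows>= 3.4
```

View pics/s6c.png

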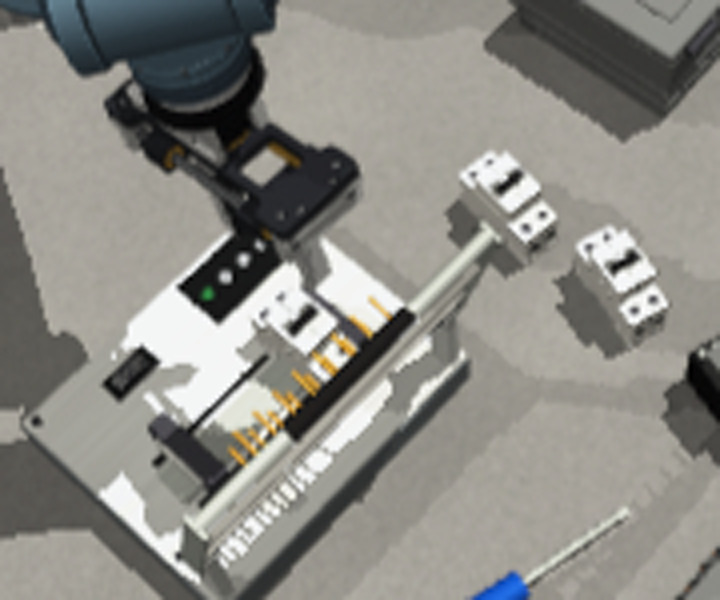

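View pics/t6c.png

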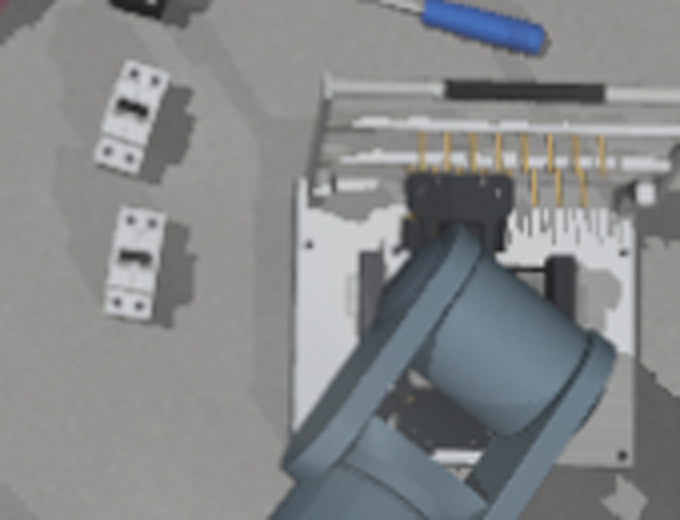

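Emit:
move_arm(
  xyz=[
    [0.05,0,0.0],
    [0.1,0,0.0],
    [0.155,0.01,0.01],
    [0.208,0.024,0.042],
    [0.208,0.024,0.042],
    [0.208,0.024,0.042],
    [0.208,0.024,0.042],
  ],
  rot=[
    [2,0,2],
    [4,0,4],
    [6,0,6],
    [9.9,-0.6,7.7],
    [9.9,-0.6,7.7],
    [9.9,-0.6,7.7],
    [9.9,-0.6,7.7],
  ],
)

```text
clock: 9.98
position: [0.5219, 0.0337, 0.2009]
eef_rot: [[0.135, 0.991, 0.001], [0.991, -0.135, 0.001], [0.001, 0.001, -1.0]]
force: [0.2, 0.2, -1.2]
gripper_width: 0.0701
```

```bash
python3 -c "
from h import *
s=snap('scene','s7')
go((.522,.0355,.073),-7.7)"
```

```text
shift [ 0.0018 -0.0005  0.1283] rot [ 0.07 -0.03 -0.08] rows>= 2.1
```

View pics/s7.png

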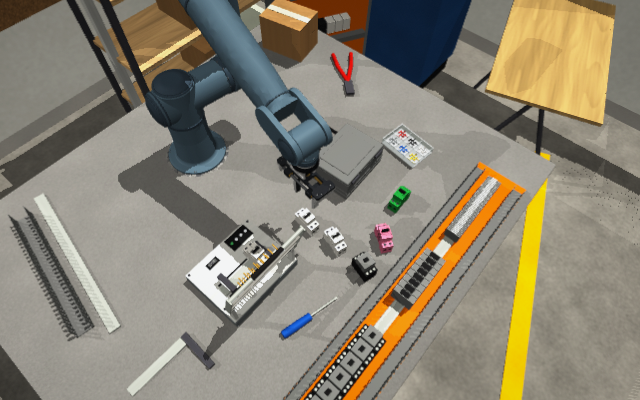

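The mid breaker is still at (307,219) in the scene view, so it hasn't moved. Descending on it, gripping and lifting.

Emit:
move_arm(
  xyz=[
    [0.002,0,0.05],
    [0.002,0,0.1],
    [0.002,0,0.12],
    [0.002,0,0.128],
    [0.002,0,0.128],
    [0.002,0,0.128],
  ],
  rot=[
    [0,0,0],
    [0,0,0],
    [0,0,0],
    [0,0,0],
    [0,0,0],
    [0,0,0],
  ],
)

```text
clock: 10.78
position: [0.5234, 0.0365, 0.0741]
eef_rot: [[0.134, 0.991, 0.003], [0.991, -0.134, 0.0], [0.001, 0.003, -1.0]]
force: [-0.0, 0.1, -0.3]
gripper_width: 0.0698
```

Emit:
move_arm(
  xyz=[
    [0,0,0],
    [0,0,0],
    [0,0,0],
    [0,0,0],
  ],
  rot=[
    [0,0,0],
    [0,0,0],
    [0,0,0],
    [0,0,0],
  ],
  jaw=255,
)

```text
clock: 11.28
position: [0.5224, 0.037, 0.0728]
eef_rot: [[0.133, 0.991, -0.0], [0.991, -0.133, 0.001], [0.001, -0.0, -1.0]]
force: [-1.2, 0.7, 2.7]
gripper_width: 0.0452
```

Emit:
move_arm(
  xyz=[
    [0,0,-0.03],
    [0,0,-0.08],
    [0,0,-0.14],
    [0,0,-0.17],
    [0,0,-0.17],
    [0,0,-0.17],
  ],
  rot=[
    [0,0,0],
    [0,0,0],
    [0,0,0],
    [0,0,0],
    [0,0,0],
    [0,0,0],
  ],
)

```text
clock: 12.02
position: [0.5211, 0.037, 0.2401]
eef_rot: [[0.133, 0.991, -0.004], [0.991, -0.133, 0.001], [0.001, -0.004, -1.0]]
force: [-0.3, -0.3, -3.3]
gripper_width: 0.0449
```

```bash
python3 -c "
from h import *
X=.5005;Y=-.1745-.036-.0035
st=get_state(); print(st['clock'],st['position'],st['force'],st['gripper_width'])
path([pose(X,Y,.09,10)])
P=[.4802,-.2266,.0024]
"
```

```text
12.025 [0.52113861 0.03695361 0.24008787] [-0.3426538  -0.31358697 -3.29639155] 0.044893793679393126
[-0.2533, -0.0001, 0.0257] [-10.2, 0.6, -7.8]
```

Emit:
move_arm(
  xyz=[
    [-0.05,-0.005,0.0],
    [-0.1,-0.01,0.0],
    [-0.15,-0.01,0.005],
    [-0.21,-0.005,0.01],
    [-0.2533,0,0.0257],
    [-0.2533,0,0.0257],
    [-0.2533,0,0.0257],
  ],
  rot=[
    [-3,0.2,-2.5],
    [-6,0.3,-5],
    [-8,0.4,-7],
    [-10.2,0.6,-7.8],
    [-10.2,0.6,-7.8],
    [-10.2,0.6,-7.8],
    [-10.2,0.6,-7.8],
  ],
)

```text
clock: 12.9
position: [0.4877, -0.2133, 0.2146]
eef_rot: [[-0.002, 0.985, 0.174], [1.0, 0.002, 0.002], [0.002, 0.174, -0.985]]
force: [-0.2, -0.2, -2.1]
gripper_width: 0.045
```

```bash
python3 -c "
from h import *
X=.5005;Y=-.214
st=get_state(); print(st['clock'],st['position'],st['force'],st['gripper_width'])
path([pose(X,Y,.09,10),pose(X,Y,.02,10),pose(X,Y,.004,10)]+[pose(X,Y,.004,a) for a in (7.5,5,2.5,0)])
"
```

```text
12.9 [ 0.4877185  -0.21325527  0.21463384] [-0.17692229 -0.17990948 -2.05890561] 0.045041323338790844
[-0.0007, -0.0006, 0.0003] [0.0, -0.1, -0.0]
[-0.0009, -0.0128, 0.0692] [0.0, -0.1, -0.0]
[-0.0009, -0.0156, 0.085] [0.0, -0.1, -0.0]
[-0.0009, -0.0124, 0.0869] [2.5, -0.1, -0.0]
[-0.0009, -0.0094, 0.0889] [5.0, -0.1, -0.0]
[-0.0009, -0.0064, 0.0911] [7.5, -0.1, -0.0]
[-0.0009, -0.0035, 0.0934] [10.0, -0.1, -0.0]
```

Emit:
move_arm(
  xyz=[
    [-0.0009,-0.007,0.035],
    [-0.0009,-0.0128,0.0692],
    [-0.0009,-0.0145,0.08],
    [-0.0009,-0.0156,0.085],
    [-0.0009,-0.0156,0.085],
    [-0.0009,-0.0124,0.0869],
    [-0.0009,-0.0094,0.0889],
    [-0.0009,-0.0064,0.0911],
    [-0.0009,-0.0035,0.0934],
    [-0.0009,-0.0035,0.0934],
  ],
  rot=[
    [0,0,0],
    [0,0,0],
    [0,0,0],
    [0,0,0],
    [0,0,0],
    [2.5,0,0],
    [5,0,0],
    [7.5,0,0],
    [10,0,0],
    [10,0,0],
  ],
)

```text
clock: 14.15
position: [0.5022, -0.2151, 0.1239]
eef_rot: [[-0.003, 1.0, 0.002], [1.0, 0.003, -0.001], [-0.001, 0.002, -1.0]]
force: [0.3, 0.5, -1.8]
gripper_width: 0.0449
```

Emit:
move_arm(
  xyz=[
    [0,0,0.0015],
    [0,0,0.003],
    [0,0,0.0042],
    [0,0,0.0042],
  ],
  rot=[
    [0,0,0],
    [0,0,0],
    [0,0,0],
    [0,0,0],
  ],
)

```text
clock: 14.65
position: [0.5015, -0.2152, 0.1199]
eef_rot: [[-0.002, 1.0, 0.003], [1.0, 0.002, -0.001], [-0.001, 0.003, -1.0]]
force: [-0.1, -0.4, -1.8]
gripper_width: 0.0445
```

Emit:
move_arm(
  xyz=[
    [0,0,0.001],
    [0,0,0.002],
    [0,0,0.002],
  ],
  rot=[
    [0,0,0],
    [0,0,0],
    [0,0,0],
  ],
)

```text
clock: 15.02
position: [0.5017, -0.2152, 0.1181]
eef_rot: [[-0.003, 1.0, 0.003], [1.0, 0.003, -0.001], [-0.001, 0.003, -1.0]]
force: [-1.3, -0.3, -1.9]
gripper_width: 0.0451
```

Emit:
move_arm(
  xyz=[
    [0.0015,0,0],
    [0.003,0,0],
    [0.004,0,0],
    [0.004,0,0],
  ],
  rot=[
    [0,0,0],
    [0,0,0],
    [0,0,0],
    [0,0,0],
  ],
)

```text
clock: 15.52
position: [0.5017, -0.2111, 0.118]
eef_rot: [[-0.003, 1.0, 0.003], [1.0, 0.003, -0.001], [-0.001, 0.003, -1.0]]
force: [0.7, 0.5, -2.0]
gripper_width: 0.0449
```

Emit:
move_arm(
  xyz=[
    [0.001,0,0.0006],
    [0.0015,0,0.0006],
    [0.002,0,0.0006],
    [0.002,0,0.0006],
  ],
  rot=[
    [0,0,0],
    [0,0,0],
    [0,0,0],
    [0,0,0],
  ],
)

```text
clock: 16.02
position: [0.502, -0.2097, 0.118]
eef_rot: [[-0.003, 1.0, 0.004], [1.0, 0.003, -0.002], [-0.002, 0.004, -1.0]]
force: [-1.7, -2.3, 3.9]
gripper_width: 0.0445
```

Emit:
move_arm(
  xyz=[
    [0,0,0],
    [0,0,0],
    [0,0,0],
  ],
  rot=[
    [0,0,0],
    [0,0,0],
    [0,0,0],
  ],
  jaw=65,
)

```text
clock: 16.4
position: [0.5014, -0.2087, 0.1169]
eef_rot: [[-0.002, 1.0, 0.003], [1.0, 0.002, -0.0], [-0.0, 0.003, -1.0]]
force: [-0.6, -0.1, -0.7]
gripper_width: 0.0691
```

Emit:
move_arm(
  xyz=[
    [0,-0.003,-0.002],
    [0,-0.006,-0.004],
    [0,-0.008,-0.006],
    [0,-0.009,-0.009],
    [0,-0.009,-0.03],
    [0,-0.009,-0.08],
    [0,-0.009,-0.12],
    [0,-0.009,-0.12],
  ],
  rot=[
    [-2.5,0,0],
    [-5,0,0],
    [-7.5,0,0],
    [-10,0,0],
    [-10,0,0],
    [-10,0,0],
    [-10,0,0],
    [-10,0,0],
  ],
)

```text
clock: 17.4
position: [0.4938, -0.2104, 0.2417]
eef_rot: [[-0.003, 0.983, 0.184], [1.0, 0.004, -0.005], [-0.006, 0.184, -0.983]]
force: [0.5, -0.4, -0.8]
gripper_width: 0.07
```

```bash
python3 -c "
from h import *
st=get_state(); print(st['clock'],st['position'],st['force'],st['gripper_width'])
s=snap('scene','s8'); t=snap('top','t8')
crop(s,180,170,180,150,4,'s8c.png'); crop(t,290,150,170,130,4,'t8c.png')
go((.639,.041,.22),-16.3)"
```

```text
17.4 [ 0.4937941  -0.21037257  0.24167172] [ 0.46640271 -0.3798323  -0.8134709 ] 0.07001522714262949
shift [0.2496 0.1424 0.0427] rot [10.16 -1.42 16.4 ] rows>= 4.6
```

View pics/s8c.png

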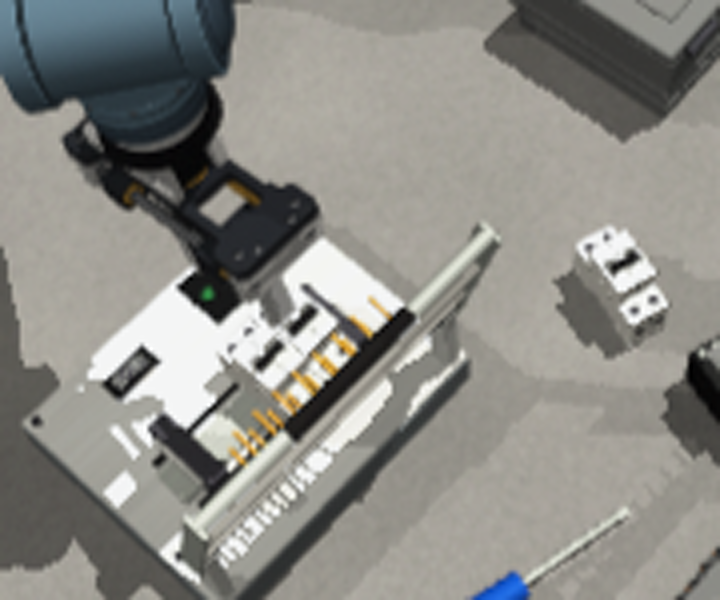

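View pics/t8c.png

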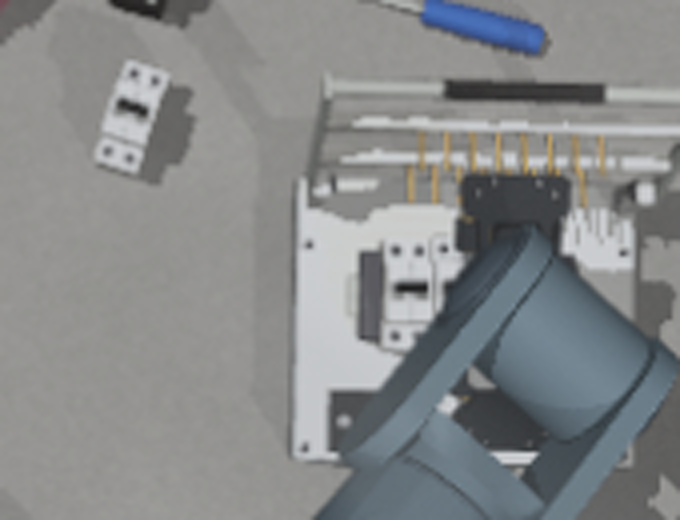

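Emit:
move_arm(
  xyz=[
    [0.06,-0.01,0.0],
    [0.12,-0.01,0.0],
    [0.18,0,0.0],
    [0.23,0.05,0.02],
    [0.2496,0.11,0.03],
    [0.2496,0.1424,0.0427],
    [0.2496,0.1424,0.0427],
    [0.2496,0.1424,0.0427],
    [0.2496,0.1424,0.0427],
  ],
  rot=[
    [2,0,4],
    [4,0,8],
    [6,-0.6,12],
    [10.16,-1.4,16.4],
    [10.16,-1.4,16.4],
    [10.16,-1.4,16.4],
    [10.16,-1.4,16.4],
    [10.16,-1.4,16.4],
    [10.16,-1.4,16.4],
  ],
  jaw=85,
)

```text
clock: 18.62
position: [0.6383, 0.0406, 0.2203]
eef_rot: [[0.281, 0.96, -0.001], [0.96, -0.281, 0.0], [0.0, -0.001, -1.0]]
force: [-0.1, -1.4, 0.4]
gripper_width: 0.0625
```

```bash
python3 -c "
from h import *
s=snap('scene','s9')
crop(s,230,150,180,150,4,'s9c.png')
go((.639,.041,.073),-16.3)"
```

```text
shift [0.0005 0.0004 0.1477] rot [-0.01 -0.01 -0.02] rows>= 2.4
```

View pics/s9c.png

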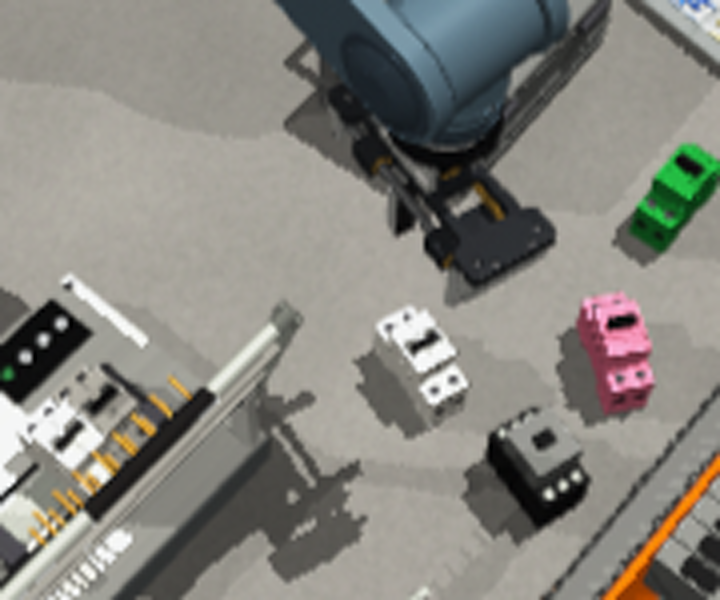

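Emit:
move_arm(
  xyz=[
    [0,0,0.05],
    [0,0,0.1],
    [0,0,0.135],
    [0,0,0.1475],
    [0,0,0.1475],
    [0,0,0.1475],
  ],
  rot=[
    [0,0,0],
    [0,0,0],
    [0,0,0],
    [0,0,0],
    [0,0,0],
    [0,0,0],
  ],
)

```text
clock: 19.42
position: [0.6406, 0.0407, 0.075]
eef_rot: [[0.281, 0.96, 0.003], [0.96, -0.281, -0.0], [0.001, 0.003, -1.0]]
force: [0.4, 0.3, -0.2]
gripper_width: 0.0623
```

Emit:
move_arm(
  xyz=[
    [0,0,0],
    [0,0,0],
    [0,0,0],
    [0,0,0],
  ],
  rot=[
    [0,0,0],
    [0,0,0],
    [0,0,0],
    [0,0,0],
  ],
  jaw=255,
)

```text
clock: 19.92
position: [0.6396, 0.0409, 0.0736]
eef_rot: [[0.28, 0.96, 0.0], [0.96, -0.28, 0.0], [0.0, 0.0, -1.0]]
force: [-2.3, -0.0, 4.9]
gripper_width: 0.0449
```

Emit:
move_arm(
  xyz=[
    [0,0,-0.03],
    [0,0,-0.08],
    [0,0,-0.14],
    [0,0,-0.17],
    [0,0,-0.17],
    [0,0,-0.17],
  ],
  rot=[
    [0,0,0],
    [0,0,0],
    [0,0,0],
    [0,0,0],
    [0,0,0],
    [0,0,0],
  ],
)

```text
clock: 20.68
position: [0.6381, 0.041, 0.2398]
eef_rot: [[0.281, 0.96, -0.005], [0.96, -0.281, 0.001], [-0.001, -0.005, -1.0]]
force: [-0.1, -0.5, -3.2]
gripper_width: 0.0449
```

```bash
python3 -c "
from h import *
X=.501;Y=-.2495
st=get_state(); print(st['clock'],st['position'],st['force'],st['gripper_width'])
path([((.485,.0,.24),0,5),pose(X,Y,.09,10)])
"
```

```text
20.675 [0.63809365 0.04096553 0.23983956] [-0.13911362 -0.48987422 -3.16096927] 0.04490746992979815
[-0.0823, -0.1354, 0.0005] [-5.2, 0.7, -16.3]
[-0.321, -0.0628, 0.0261] [-10.2, 1.4, -16.4]
```

Emit:
move_arm(
  xyz=[
    [-0.03,-0.045,0.0],
    [-0.06,-0.095,0.0],
    [-0.08,-0.13,0.0],
    [-0.13,-0.13,0.0],
    [-0.19,-0.11,0.005],
    [-0.25,-0.085,0.01],
    [-0.3,-0.07,0.015],
    [-0.321,-0.0628,0.0261],
    [-0.321,-0.0628,0.0261],
    [-0.321,-0.0628,0.0261],
  ],
  rot=[
    [-3,0.4,-4],
    [-5,0.7,-10],
    [-6,0.8,-16.3],
    [-7,1,-16.3],
    [-8,1.2,-16.4],
    [-10.2,1.4,-16.4],
    [-10.2,1.4,-16.4],
    [-10.2,1.4,-16.4],
    [-10.2,1.4,-16.4],
    [-10.2,1.4,-16.4],
  ],
)

```text
clock: 21.92
position: [0.4884, -0.2484, 0.2151]
eef_rot: [[-0.003, 0.984, 0.175], [1.0, 0.003, 0.002], [0.001, 0.175, -0.984]]
force: [0.2, 0.6, -2.4]
gripper_width: 0.0447
```

```bash
python3 -c "
from h import *
X=.501;Y=-.2495
st=get_state(); print(st['clock'],st['position'],st['force'],st['gripper_width'])
path([pose(X,Y,.09,10),pose(X,Y,.02,10),pose(X,Y,.004,10)]+[pose(X,Y,.004,a) for a in (7.5,5,2.5,0)])
"
```

```text
21.925 [ 0.4883747  -0.24839922  0.21505943] [ 0.18587369  0.57826426 -2.35710423] 0.04467834297388453
[-0.0011, -0.0008, 0.0007] [0.1, -0.1, 0.0]
[-0.0012, -0.0131, 0.0696] [0.1, -0.1, 0.0]
[-0.0012, -0.0159, 0.0853] [0.1, -0.1, 0.0]
[-0.0012, -0.0128, 0.0872] [2.6, -0.1, 0.0]
[-0.0012, -0.0097, 0.0893] [5.1, -0.1, 0.0]
[-0.0012, -0.0068, 0.0915] [7.6, -0.1, 0.0]
[-0.0012, -0.0039, 0.0938] [10.1, -0.1, 0.0]
```

Emit:
move_arm(
  xyz=[
    [-0.0012,-0.007,0.035],
    [-0.0012,-0.013,0.0692],
    [-0.0012,-0.0148,0.08],
    [-0.0012,-0.0159,0.085],
    [-0.0012,-0.0159,0.085],
    [-0.0012,-0.0128,0.0872],
    [-0.0012,-0.0097,0.0893],
    [-0.0012,-0.0068,0.0915],
    [-0.0012,-0.0039,0.0938],
    [-0.0012,-0.0039,0.0938],
  ],
  rot=[
    [0,0,0],
    [0,0,0],
    [0,0,0],
    [0,0,0],
    [0,0,0],
    [2.6,0,0],
    [5.1,0,0],
    [7.6,0,0],
    [10.1,0,0],
    [10.1,0,0],
  ],
)

```text
clock: 23.18
position: [0.5023, -0.2508, 0.1234]
eef_rot: [[-0.004, 1.0, 0.001], [1.0, 0.004, -0.001], [-0.001, 0.001, -1.0]]
force: [0.2, 0.0, -2.8]
gripper_width: 0.0449
```

Emit:
move_arm(
  xyz=[
    [0,0,0.0015],
    [0,0,0.003],
    [0,0,0.0045],
    [0,0,0.0052],
    [0,0,0.0052],
  ],
  rot=[
    [0,0,0],
    [0,0,0],
    [0,0,0],
    [0,0,0],
    [0,0,0],
  ],
)

```text
clock: 23.8
position: [0.5017, -0.251, 0.1187]
eef_rot: [[-0.003, 1.0, 0.002], [1.0, 0.003, -0.001], [-0.001, 0.002, -1.0]]
force: [-1.0, 0.3, -0.2]
gripper_width: 0.0447
```

Starting to touch. Now I'll ease it towards +y.

Emit:
move_arm(
  xyz=[
    [0.0015,0,0.0003],
    [0.003,0,0.0003],
    [0.004,0,0.0003],
    [0.005,0,0.0003],
    [0.005,0,0.0003],
  ],
  rot=[
    [0,0,0],
    [0,0,0],
    [0,0,0],
    [0,0,0],
    [0,0,0],
  ],
)

```text
clock: 24.42
position: [0.5022, -0.2468, 0.1187]
eef_rot: [[-0.003, 1.0, 0.003], [1.0, 0.003, -0.003], [-0.003, 0.003, -1.0]]
force: [1.1, -5.5, 0.3]
gripper_width: 0.0448
```

Contact in y (−5.5 N), so the row is touching. Releasing and retreating.

Emit:
move_arm(
  xyz=[
    [0,0,0],
    [0,0,0],
    [0,0,0],
  ],
  rot=[
    [0,0,0],
    [0,0,0],
    [0,0,0],
  ],
  jaw=65,
)

```text
clock: 24.8
position: [0.5016, -0.2454, 0.1178]
eef_rot: [[-0.003, 1.0, 0.002], [1.0, 0.003, -0.0], [-0.0, 0.002, -1.0]]
force: [-0.2, 0.1, -0.2]
gripper_width: 0.0689
```

Emit:
move_arm(
  xyz=[
    [0,-0.003,-0.002],
    [0,-0.006,-0.004],
    [0,-0.008,-0.006],
    [0,-0.009,-0.009],
    [0,-0.009,-0.03],
    [0,-0.009,-0.08],
    [0,-0.06,-0.12],
    [0,-0.1,-0.12],
    [0,-0.1,-0.12],
  ],
  rot=[
    [-2.5,0,0],
    [-5,0,0],
    [-7.5,0,0],
    [-10,0,0],
    [-10,0,0],
    [-10,0,0],
    [-5,0,0],
    [0,0,0],
    [0,0,0],
  ],
)

```text
clock: 25.92
position: [0.401, -0.2461, 0.2385]
eef_rot: [[-0.001, 1.0, 0.005], [1.0, 0.001, -0.002], [-0.002, 0.005, -1.0]]
force: [0.6, 0.5, -0.0]
gripper_width: 0.0703
```

```bash
python3 -c "
from h import *
st=get_state(); print(st['clock'],st['position'],st['force'],st['gripper_width'])
s=snap('scene','s10'); t=snap('top','t10')
crop(s,180,190,120,110,6,'s10c.png'); crop(t,350,155,110,115,6,'t10c.png')"
```

```text
25.925 [ 0.40095884 -0.24613325  0.23849565] [ 0.5911444   0.51176809 -0.04831898] 0.07031626133093534
```

View pics/s10c.png

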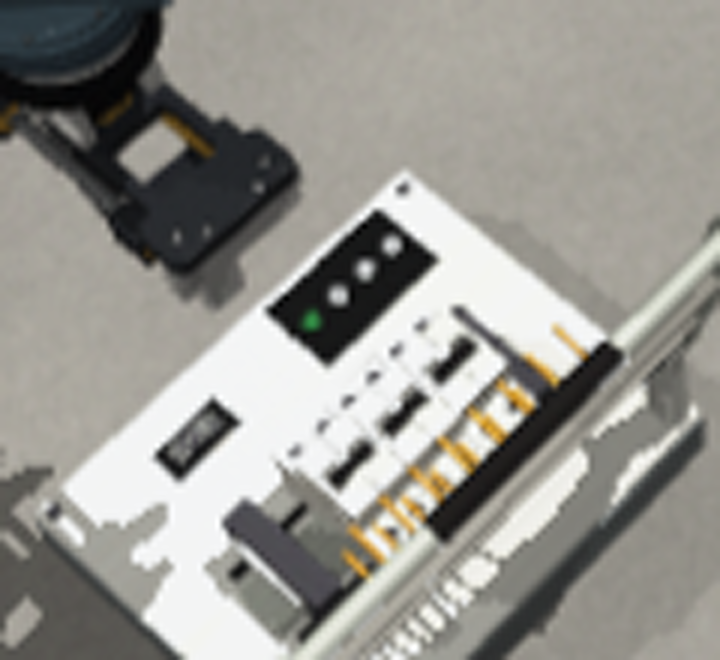

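View pics/t10c.png

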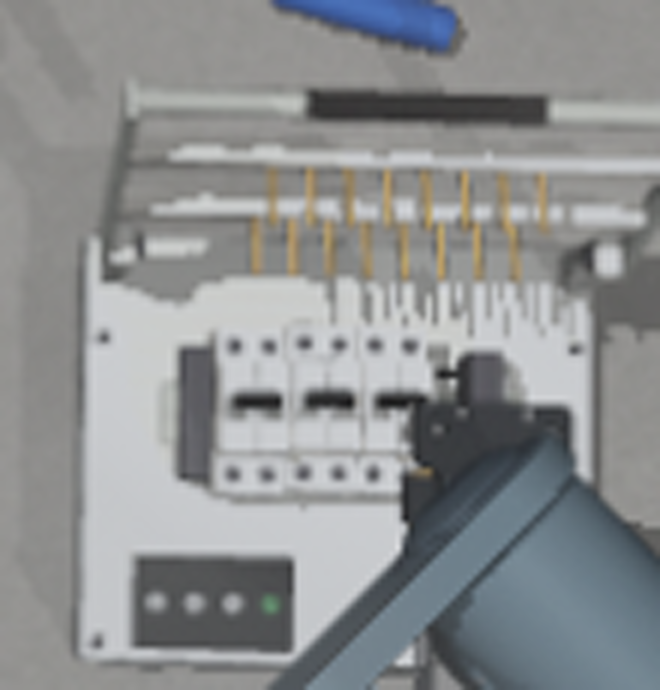

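The row stands on the rail, with all three breakers straight and side by side. Next the thumbwheel, at about (0.406, −0.276) with its top at z 0.052.

```bash
python3 -c "
from h import *
go((.406,-.284,.085),0.14)"
```

```text
shift [-0.038   0.0036  0.1527] rot [ 0.24  0.05 -0.02] rows>= 2.5
```

Emit:
move_arm(
  xyz=[
    [-0.02,0.0036,0.05],
    [-0.038,0.0036,0.1],
    [-0.038,0.0036,0.14],
    [-0.038,0.0036,0.1527],
    [-0.038,0.0036,0.1527],
    [-0.038,0.0036,0.1527],
  ],
  rot=[
    [0.2,0,0],
    [0.2,0,0],
    [0.2,0,0],
    [0.2,0,0],
    [0.2,0,0],
    [0.2,0,0],
  ],
  jaw=255,
)

```text
clock: 26.78
position: [0.4067, -0.285, 0.087]
eef_rot: [[-0.003, 1.0, 0.001], [1.0, 0.003, -0.004], [-0.004, 0.001, -1.0]]
force: [-0.1, 0.5, -0.1]
gripper_width: 0.0133
```

Emit:
move_arm(
  xyz=[
    [0,0,0.003],
    [0,0,0.006],
    [0,0,0.008],
    [0,0,0.008],
  ],
  rot=[
    [0,0,0],
    [0,0,0],
    [0,0,0],
    [0,0,0],
  ],
)

```text
clock: 27.28
position: [0.4056, -0.2842, 0.0773]
eef_rot: [[-0.003, 1.0, -0.001], [1.0, 0.003, -0.001], [-0.001, -0.001, -1.0]]
force: [0.1, 0.4, 0.4]
gripper_width: 0.0004
```

```bash
python3 -c "
from h import *
st=get_state(); print(st['clock'],st['position'],st['force'],st['gripper_width'])
s=snap('scene','s11')
crop(s,160,210,120,100,6,'s11c.png')"
```

```text
27.275 [ 0.40559597 -0.28420887  0.07731545] [0.0856366  0.42375842 0.38919907] 0.0004114949645467437
```

View pics/s11c.png

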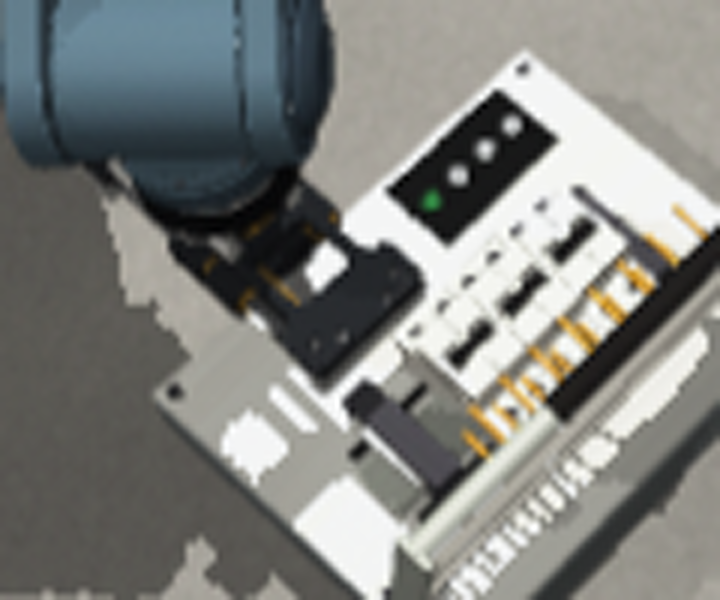

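Tip about at rim height. I'll lower in small steps until there is contact force.

Emit:
move_arm(
  xyz=[
    [0,0,0.0005],
    [0,0,0.001],
    [0,0,0.001],
  ],
  rot=[
    [0,0,0],
    [0,0,0],
    [0,0,0],
  ],
)

```text
clock: 27.7
position: [0.4057, -0.2847, 0.077]
eef_rot: [[-0.003, 1.0, -0.001], [1.0, 0.003, -0.002], [-0.002, -0.001, -1.0]]
force: [-1.3, 0.1, 5.4]
gripper_width: 0.0007
```

Emit:
move_arm(
  xyz=[
    [0,0,0.0005],
    [0,0,0.001],
    [0,0,0.001],
  ],
  rot=[
    [0,0,0],
    [0,0,0],
    [0,0,0],
  ],
)

```text
clock: 28.08
position: [0.4058, -0.2854, 0.0768]
eef_rot: [[-0.003, 1.0, -0.001], [1.0, 0.003, -0.003], [-0.003, -0.001, -1.0]]
force: [-3.6, -0.4, 9.9]
gripper_width: 0.0005
```

Emit:
move_arm(
  xyz=[
    [0.002,0,0],
    [0.005,0,0],
    [0.008,0,0],
    [0.011,0,0],
    [0.014,0,0],
    [0.017,0,0],
    [0.017,0,0],
  ],
  rot=[
    [0,0,0],
    [0,0,0],
    [0,0,0],
    [0,0,0],
    [0,0,0],
    [0,0,0],
    [0,0,0],
  ],
)

```text
clock: 28.95
position: [0.4058, -0.2682, 0.0768]
eef_rot: [[-0.003, 1.0, -0.001], [1.0, 0.003, -0.003], [-0.003, -0.001, -1.0]]
force: [-4.4, 0.6, 10.9]
gripper_width: 0.0005
```

```bash
python3 -c "
from h import *
st=get_state(); print(st['clock'],st['position'],st['force'],st['gripper_width'])
s=snap('scene','s12')
crop(s,160,210,120,100,6,'s12c.png')"
```

```text
28.95 [ 0.40577057 -0.26819057  0.07682743] [-4.38843385  0.61196413 10.91607744] 0.0005471496531681101
```

View pics/s12c.png

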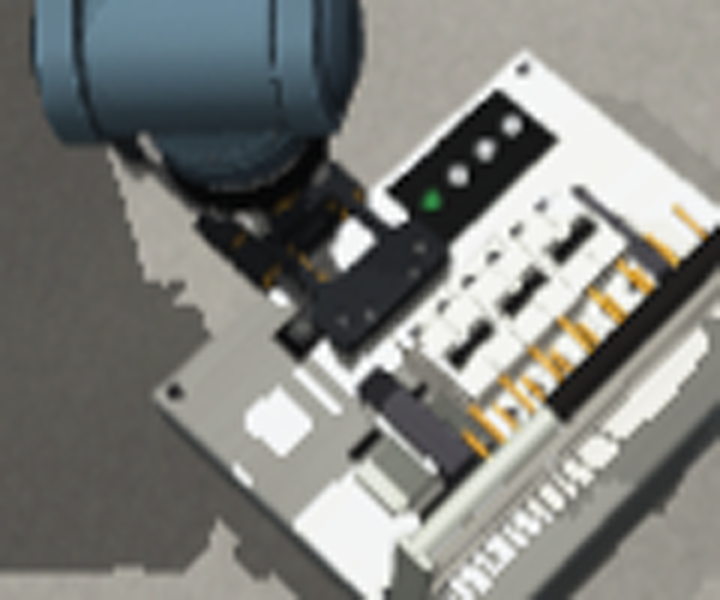

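The jaw advanced about 9 mm. Repeating the stroke.

Emit:
move_arm(
  xyz=[
    [0,0,-0.006],
    [-0.009,0,-0.008],
    [-0.018,0,-0.007],
    [-0.018,0,-0.003],
    [-0.018,0,0],
    [-0.018,0,0],
    [-0.015,0,0],
    [-0.012,0,0],
    [-0.009,0,0],
    [-0.006,0,0],
    [-0.004,0,0],
    [-0.004,0,0],
  ],
  rot=[
    [0,0,0],
    [0,0,0],
    [0,0,0],
    [0,0,0],
    [0,0,0],
    [0,0,0],
    [0,0,0],
    [0,0,0],
    [0,0,0],
    [0,0,0],
    [0,0,0],
    [0,0,0],
  ],
)

```text
clock: 30.5
position: [0.4057, -0.2723, 0.0769]
eef_rot: [[-0.003, 1.0, -0.002], [1.0, 0.003, -0.003], [-0.003, -0.002, -1.0]]
force: [-5.2, 0.2, 13.6]
gripper_width: 0.0007
```

```bash
python3 -c "
from h import *
st=get_state(); print(st['clock'],st['position'],st['force'],st['gripper_width'])
s=snap('scene','s13')
crop(s,160,210,120,100,6,'s13c.png')"
```

```text
30.5 [ 0.40566427 -0.27231948  0.07685548] [-5.15274709  0.18903639 13.60100455] 0.0006724990326066662
```

View pics/s13c.png

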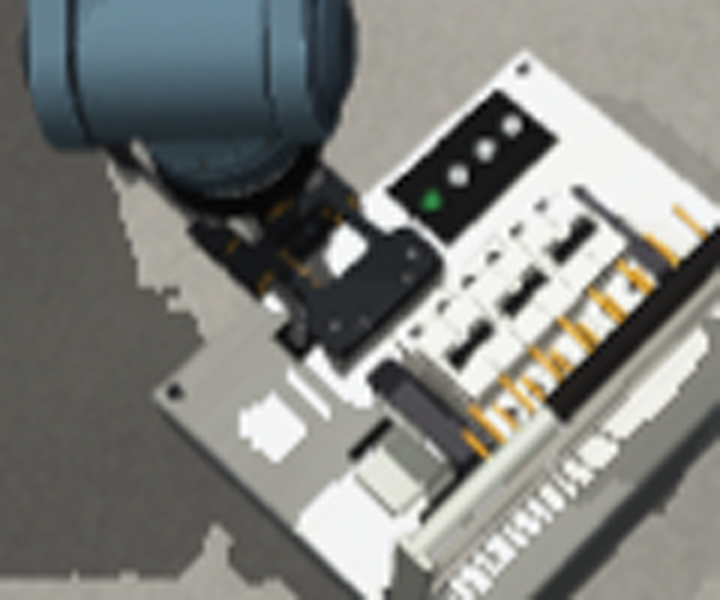

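Emit:
move_arm(
  xyz=[
    [0,0,-0.006],
    [-0.007,0,-0.008],
    [-0.014,0,-0.007],
    [-0.014,0,-0.003],
    [-0.014,0,0],
    [-0.014,0,0],
    [-0.011,0,0],
    [-0.008,0,0],
    [-0.005,0,0],
    [-0.002,0,0],
    [0,0,0],
    [0,0,0],
  ],
  rot=[
    [0,0,0],
    [0,0,0],
    [0,0,0],
    [0,0,0],
    [0,0,0],
    [0,0,0],
    [0,0,0],
    [0,0,0],
    [0,0,0],
    [0,0,0],
    [0,0,0],
    [0,0,0],
  ],
)

```text
clock: 32.05
position: [0.4059, -0.2732, 0.0769]
eef_rot: [[-0.004, 1.0, -0.001], [1.0, 0.004, -0.005], [-0.005, -0.001, -1.0]]
force: [-4.3, -2.0, 9.5]
gripper_width: 0.0005
```

```bash
python3 -c "
from h import *
st=get_state(); print(st['clock'],st['position'],st['force'],st['gripper_width'])
s=snap('scene','s14')
crop(s,160,210,120,100,6,'s14c.png')"
```

```text
32.05 [ 0.40590325 -0.27315586  0.07694247] [-4.26534876 -2.00631501  9.52629891] 0.00048492357251632797
```

View pics/s14c.png

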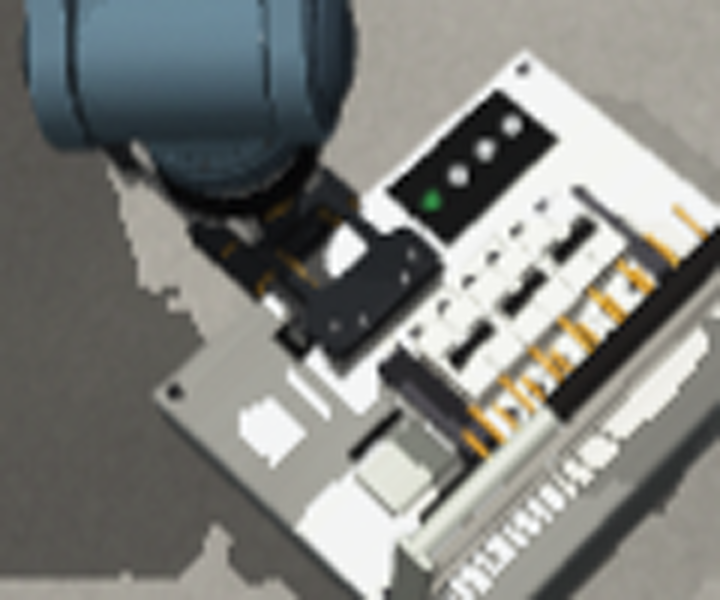

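Emit:
move_arm(
  xyz=[
    [0,0,-0.006],
    [-0.007,0,-0.008],
    [-0.013,0,-0.007],
    [-0.013,0,-0.003],
    [-0.013,0,0.0005],
    [-0.013,0,0.0005],
    [-0.011,0,0.0005],
    [-0.009,0,0.0005],
    [-0.007,0,0.0005],
    [-0.005,0,0.0005],
  ],
  rot=[
    [0,0,0],
    [0,0,0],
    [0,0,0],
    [0,0,0],
    [0,0,0],
    [0,0,0],
    [0,0,0],
    [0,0,0],
    [0,0,0],
    [0,0,0],
  ],
)

```text
clock: 33.35
position: [0.4072, -0.2794, 0.077]
eef_rot: [[-0.003, 1.0, 0.003], [1.0, 0.003, -0.008], [-0.008, 0.003, -1.0]]
force: [-0.7, -4.8, 7.2]
gripper_width: 0.0005
```

Emit:
move_arm(
  xyz=[
    [0.002,0,0],
    [0.004,0,0],
  ],
  rot=[
    [0,0,0],
    [0,0,0],
  ],
)

```text
clock: 33.6
position: [0.4073, -0.2753, 0.077]
eef_rot: [[-0.003, 1.0, 0.003], [1.0, 0.003, -0.008], [-0.008, 0.003, -1.0]]
force: [0.2, -4.7, 7.2]
gripper_width: 0.0003
```

Friction-limited slip at 4.8 N on the rim (about 9 N at the jaw) means the row is tight. Lifting off to check.

Emit:
move_arm(
  xyz=[
    [0,0,-0.01],
    [0,0,-0.05],
    [0,-0.02,-0.11],
    [0,-0.03,-0.17],
    [0,-0.03,-0.23],
    [0,-0.03,-0.28],
    [0,-0.03,-0.28],
  ],
  rot=[
    [0,0,0],
    [0,0,0],
    [0,0,0],
    [0,0,0],
    [0,0,0],
    [0,0,0],
    [0,0,0],
  ],
  jaw=255,
)

```text
clock: 34.48
position: [0.3768, -0.2727, 0.3593]
eef_rot: [[-0.003, 1.0, 0.004], [1.0, 0.003, -0.007], [-0.007, 0.004, -1.0]]
force: [0.2, 0.4, -0.9]
gripper_width: 0.0004
```

```bash
python3 -c "
from h import *
st=get_state(); print(st['clock'],st['position'],st['force'],st['gripper_width'])
s=snap('scene','s15');t=snap('top','t15')
crop(s,180,200,120,100,6,'s15c.png');crop(t,350,155,110,115,6,'t15c.png')
path([((.6255,-.2266,.38),0.14,0),((.6255,-.2266,.300),0.14,0)])"
```

```text
34.475 [ 0.37676883 -0.27272815  0.35931119] [ 0.21522615  0.40504857 -0.94111476] 0.000368740767698538
[0.0442, 0.2499, -0.0264] [-0.1, 0.0, 0.0]
[0.0442, 0.2501, 0.0536] [-0.1, 0.0, 0.0]
```

View pics/s15c.png

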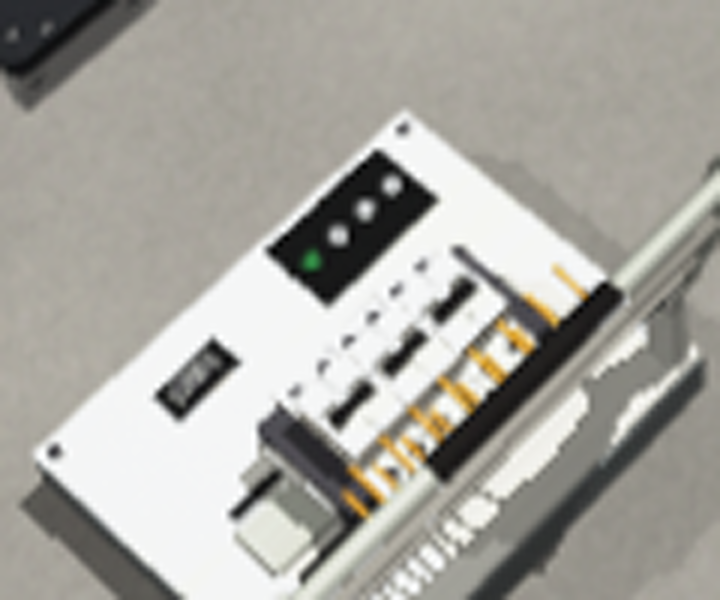

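View pics/t15c.png

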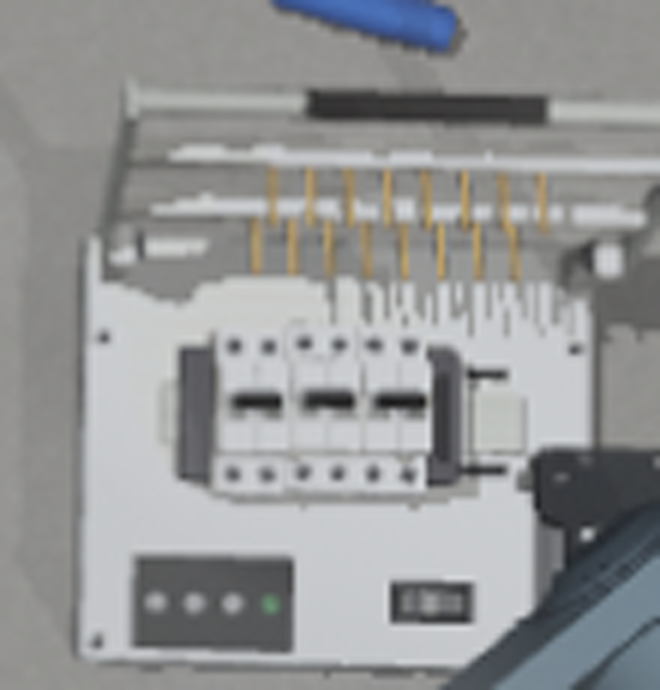

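The row is clamped tight. Next, the lever.

Emit:
move_arm(
  xyz=[
    [0.02,0.05,-0.026],
    [0.03,0.11,-0.026],
    [0.044,0.17,-0.026],
    [0.044,0.23,-0.026],
    [0.044,0.25,-0.026],
    [0.044,0.25,-0.026],
    [0.044,0.25,-0.026],
  ],
  rot=[
    [0,0,0],
    [0,0,0],
    [0,0,0],
    [0,0,0],
    [0,0,0],
    [0,0,0],
    [0,0,0],
  ],
  jaw=120,
)

```text
clock: 35.45
position: [0.6247, -0.2272, 0.3791]
eef_rot: [[-0.002, 1.0, -0.004], [1.0, 0.002, 0.0], [0.0, -0.004, -1.0]]
force: [-1.0, -0.7, -0.1]
gripper_width: 0.0497
```

```bash
python3 -c "
from h import *
s=snap('scene','s16')
crop(s,180,170,150,120,5,'s16c.png')
path([((.6255,-.2266,.300),0.14,0)])"
```

```text
[0.0007, 0.001, 0.0798] [-0.1, 0.0, -0.0]
```

View pics/s16c.png

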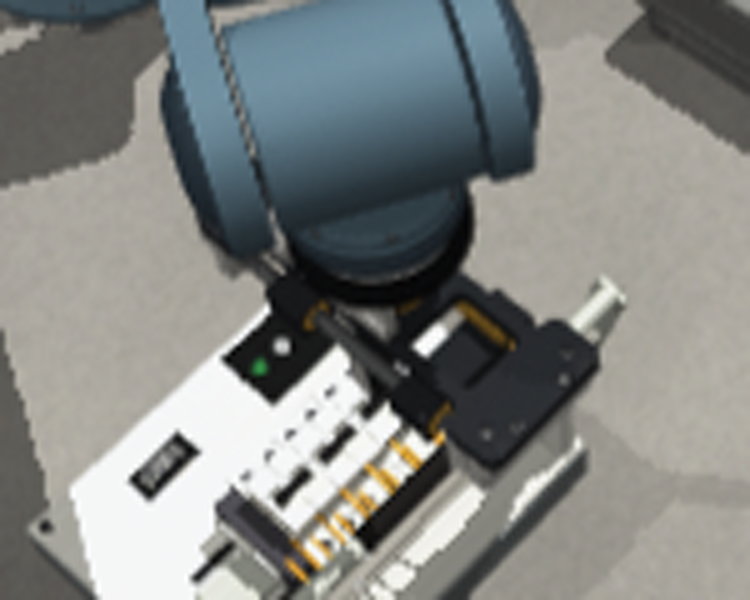

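Emit:
move_arm(
  xyz=[
    [0.0007,0.001,0.03],
    [0.0007,0.001,0.06],
    [0.0007,0.001,0.078],
    [0.0007,0.001,0.08],
    [0.0007,0.001,0.08],
  ],
  rot=[
    [0,0,0],
    [0,0,0],
    [0,0,0],
    [0,0,0],
    [0,0,0],
  ],
)

```text
clock: 36.12
position: [0.6269, -0.227, 0.3018]
eef_rot: [[-0.002, 1.0, 0.0], [1.0, 0.002, -0.002], [-0.002, 0.0, -1.0]]
force: [0.5, -0.0, 0.4]
gripper_width: 0.0496
```

Emit:
move_arm(
  xyz=[
    [0,0,0],
    [0,0,0],
    [0,0,0],
    [0,0,0],
    [0,0,0],
  ],
  rot=[
    [0,0,0],
    [0,0,0],
    [0,0,0],
    [0,0,0],
    [0,0,0],
  ],
  jaw=255,
)

```text
clock: 36.75
position: [0.6249, -0.2267, 0.3006]
eef_rot: [[-0.002, 1.0, -0.007], [1.0, 0.002, -0.001], [-0.001, -0.007, -1.0]]
force: [-7.9, 0.8, 1.7]
gripper_width: 0.0129
```

```bash
python3 -c "
from h import *
st=get_state(); print(st['clock'],st['position'],st['force'],st['gripper_width'])
P=[.4802,-.2266]; R=.175
hx=P[0]+.1; x0=hx+R*np.sin(np.radians(15)); z0=.125+R*np.cos(np.radians(15)); print(x0,z0)
for a in list(np.linspace(0,1.83,19))+[1.86]:
  ph=a-np.radians(15); x=hx-R*np.sin(ph); z=.125+R*np.cos(ph); print(round(a,2),'y',round(x-x0,4),'z',round(z0-z,4))
"
```

```text
36.75 [ 0.6248809  -0.22672572  0.30059892] [-7.92806519  0.77219379  1.70610583] 0.012909015054792562
0.6254933328929412 0.2940370196005869
0.0 y 0.0 z 0.0
0.1 y -0.0174 z -0.0037
0.2 y -0.0351 z -0.0057
0.3 y -0.0529 z -0.0058
0.41 y -0.0706 z -0.0041
0.51 y -0.088 z -0.0007
0.61 y -0.105 z 0.0045
0.71 y -0.1214 z 0.0114
0.81 y -0.137 z 0.02
0.92 y -0.1516 z 0.0301
1.02 y -0.1652 z 0.0416
1.12 y -0.1775 z 0.0544
1.22 y -0.1885 z 0.0684
1.32 y -0.1979 z 0.0835
1.42 y -0.2058 z 0.0994
1.52 y -0.2121 z 0.1161
1.63 y -0.2166 z 0.1333
1.73 y -0.2193 z 0.1508
1.83 y -0.2203 z 0.1686
1.86 y -0.2202 z 0.1738
```

Emit:
move_arm(
  xyz=[
    [0,-0.0087,-0.002],
    [0,-0.0174,-0.0037],
    [0,-0.0351,-0.0057],
    [0,-0.0529,-0.0058],
    [0,-0.0706,-0.0041],
    [0,-0.088,-0.0007],
    [0,-0.105,0.0045],
    [0,-0.1214,0.0114],
    [0,-0.137,0.02],
    [0,-0.1516,0.0301],
  ],
  rot=[
    [0,0,0],
    [0,0,0],
    [0,0,0],
    [0,0,0],
    [0,0,0],
    [0,0,0],
    [0,0,0],
    [0,0,0],
    [0,0,0],
    [0,0,0],
  ],
)

```text
clock: 38.0
position: [0.4761, -0.2269, 0.2729]
eef_rot: [[-0.003, 1.0, 0.005], [1.0, 0.003, -0.002], [-0.002, 0.005, -1.0]]
force: [5.2, 1.9, 4.6]
gripper_width: 0.0129
```

Emit:
move_arm(
  xyz=[
    [0,-0.0136,0.0115],
    [0,-0.0259,0.0243],
    [0,-0.0369,0.0383],
    [0,-0.0463,0.0534],
    [0,-0.0542,0.0693],
    [0,-0.0605,0.086],
    [0,-0.065,0.1032],
    [0,-0.0677,0.1207],
    [0,-0.0687,0.1345],
    [0,-0.0687,0.139],
    [0,-0.0687,0.139],
  ],
  rot=[
    [0,0,0],
    [0,0,0],
    [0,0,0],
    [0,0,0],
    [0,0,0],
    [0,0,0],
    [0,0,0],
    [0,0,0],
    [0,0,0],
    [0,0,0],
    [0,0,0],
  ],
)

```text
clock: 39.38
position: [0.4051, -0.227, 0.1321]
eef_rot: [[-0.003, 1.0, -0.004], [1.0, 0.003, 0.0], [0.0, -0.004, -1.0]]
force: [-5.2, 2.6, 5.6]
gripper_width: 0.0131
```

```bash
python3 -c "
from h import *
st=get_state(); print(st['clock'],st['position'],st['force'],st['gripper_width'])
s=snap('scene','s17')
crop(s,160,170,150,120,5,'s17c.png')"
```

```text
39.375 [ 0.405074   -0.22702395  0.13213825] [-5.2017081   2.57829299  5.59260601] 0.013149603124452595
```

View pics/s17c.png

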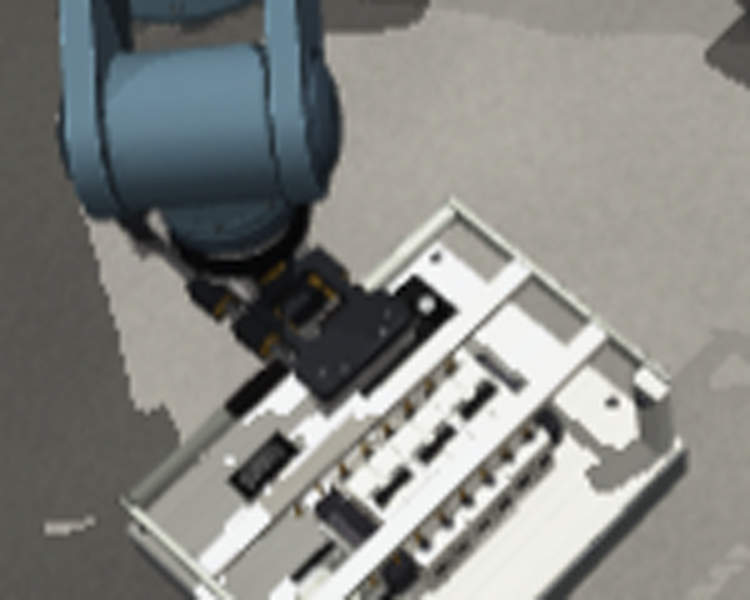

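The lever is nearly level. Pressing on to feel the stop.

Emit:
move_arm(
  xyz=[
    [0,0,0.0015],
    [0,0,0.003],
    [0,0,0.003],
  ],
  rot=[
    [0,0,0],
    [0,0,0],
    [0,0,0],
  ],
)

```text
clock: 39.8
position: [0.405, -0.227, 0.1294]
eef_rot: [[-0.003, 1.0, -0.004], [1.0, 0.003, -0.0], [-0.0, -0.004, -1.0]]
force: [-4.5, 2.1, 6.7]
gripper_width: 0.013
```

Emit:
move_arm(
  xyz=[
    [0,0,0.0015],
    [0,0,0.003],
    [0,0,0.003],
  ],
  rot=[
    [0,0,0],
    [0,0,0],
    [0,0,0],
  ],
)

```text
clock: 40.17
position: [0.405, -0.227, 0.1263]
eef_rot: [[-0.003, 1.0, -0.004], [1.0, 0.003, -0.0], [-0.0, -0.004, -1.0]]
force: [-5.5, 1.7, 5.9]
gripper_width: 0.0132
```

```bash
python3 -c "
from h import *
s=snap('scene','s18'); t=snap('top','t18')
crop(s,170,200,150,110,5,'s18c.png'); crop(t,355,170,105,100,6,'t18c.png')"
```

```text
(no output)
```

View pics/s18c.png

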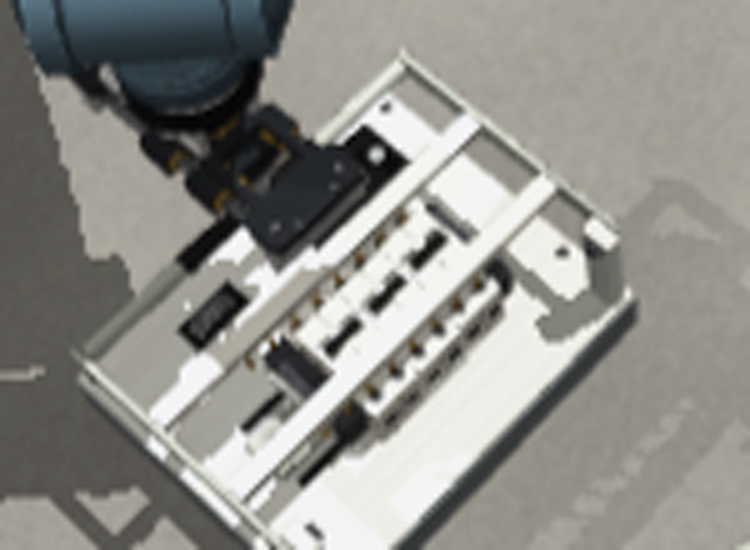

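View pics/t18c.png

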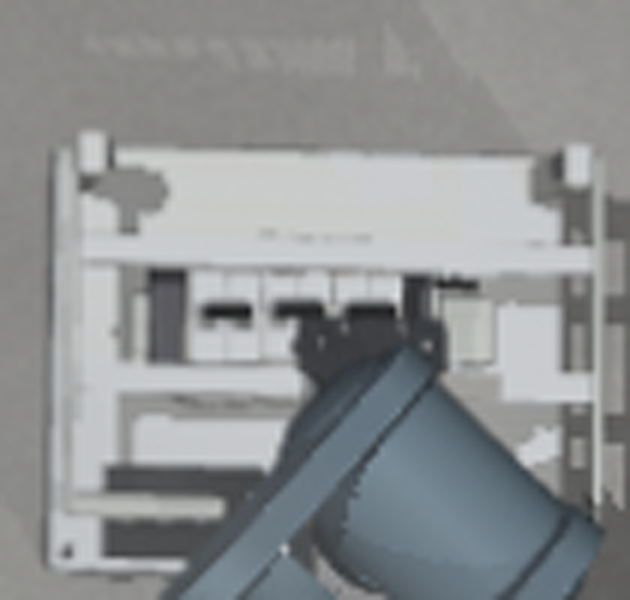

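```bash
python3 -c "
from h import *
s=load('s18');t=load('t18')
a=c2p(355,170,6,66,503); b=c2p(170,200,5,402,54)
print(tri(t,a,s,b))
for z in (.120,.125,.131,.14):
  for y in (.122,-.122):
    w=(.4802+.1-.175,-.2266+y,z); print(z,y,((proj(s,w)[0]-[170,200]+.5)*5).round(0),((proj(t,w)[0]-[355,170]+.5)*6).round(0))
"
```

```text
(array([ 0.4049355 , -0.09504997,  0.13700524]), np.float64(0.00117302214202219))
0.12 0.122 [396.  78.] [ 84. 504.]
0.12 -0.122 [ 95. 354.] [571. 517.]
0.125 0.122 [395.  74.] [ 85. 504.]
0.125 -0.122 [ 93. 351.] [573. 517.]
0.131 0.122 [394.  69.] [ 86. 504.]
0.131 -0.122 [ 91. 347.] [576. 517.]
0.14 0.122 [392.  62.] [ 87. 504.]
0.14 -0.122 [ 87. 341.] [581. 517.]
```

```bash
python3 -c "
from h import *
a=load('s17')['frame'].astype(np.float32).mean(2);b=load('s18')['frame'].astype(np.float32).mean(2)
for nm,(x,y,w,h) in {'cornerL':(240,203,22,22),'cornerR':(178,262,22,20),'barmid':(262,222,20,14),'static':(285,240,25,30)}.items():
  print(nm,cv2.phaseCorrelate(a[y:y+h,x:x+w].copy(),b[y:y+h,x:x+w].copy()), np.abs(a-b)[y:y+h,x:x+w].mean())
"
```

```text
cornerL ((0.5097351131422432, 0.9469479321671095), 0.8917812527053885) 8.026859
cornerR ((0.5092005619982647, 0.3298517560883685), 1.0416993826627732) 4.292424
barmid ((0.15786253368385061, 0.8914956706948809), 1.1651594463984172) 6.85119
static ((0.5102442555065068, -0.0742590015812521), 1.0072956380049387) 1.1893337
```

Emit:
move_arm(
  xyz=[
    [0,0,0.0015],
    [0,0,0.003],
    [0,0,0.0045],
    [0,0,0.0045],
  ],
  rot=[
    [0,0,0],
    [0,0,0],
    [0,0,0],
    [0,0,0],
  ],
)

```text
clock: 40.78
position: [0.405, -0.2272, 0.1255]
eef_rot: [[-0.004, 1.0, -0.007], [1.0, 0.004, 0.001], [0.001, -0.007, -1.0]]
force: [-15.9, 10.6, 33.2]
gripper_width: 0.0127
```

Emit:
move_arm(
  xyz=[
    [0,0,0.0015],
    [0,0,0.003],
    [0,0,0.003],
  ],
  rot=[
    [0,0,0],
    [0,0,0],
    [0,0,0],
  ],
)

```text
clock: 41.15
position: [0.4051, -0.2286, 0.124]
eef_rot: [[-0.005, 1.0, -0.007], [1.0, 0.005, -0.002], [-0.002, -0.007, -1.0]]
force: [-20.2, 9.3, 40.0]
gripper_width: 0.0129
```

```bash
python3 -c "
from h import *
s=snap('scene','s19')
b=s['frame'].astype(np.float32).mean(2)
for n in ('s17','s18'):
  a=load(n)['frame'].astype(np.float32).mean(2)
  for nm,(x,y,w,h) in {'cornerL':(240,203,22,22),'cornerR':(178,262,22,20),'barmid':(262,222,20,14),'static':(285,240,25,30)}.items():
    print(n,nm,cv2.phaseCorrelate(a[y:y+h,x:x+w].copy(),b[y:y+h,x:x+w].copy())[0], np.abs(a-b)[y:y+h,x:x+w].mean())
"
```

```text
s17 cornerL (0.5770907722291039, 1.0218244877051603) 8.535812
s17 cornerR (0.6603007911110694, 0.44783479665670534) 4.668182
s17 barmid (0.08338974278972167, 0.9410277370731617) 7.0869055
s17 static (0.5542906414715176, -0.02752217236328036) 1.2857777
s18 cornerL (0.07512430719343932, 0.06504789912695585) 1.4097797
s18 cornerR (-0.009189325456462782, 0.1402628589805417) 0.88939357
s18 barmid (-0.11138641008871808, 0.48465860490830703) 1.3333337
s18 static (0.48132376132187815, 0.019199746537854168) 0.5817779
```

The stop is felt (force rises to 33–40 N, with no further visible motion). Riding the lever back up.

Emit:
move_arm(
  xyz=[
    [0,0,-0.0095],
    [0,0.001,-0.0273],
    [0,0.0037,-0.0448],
    [0,0.0082,-0.062],
    [0,0.0145,-0.0787],
    [0,0.0224,-0.0946],
    [0,0.0318,-0.1097],
    [0,0.0428,-0.1237],
    [0,0.0551,-0.1365],
    [0,0.0687,-0.148],
    [0,0.0833,-0.1581],
    [0,0.0989,-0.1667],
    [0,0.1153,-0.1736],
    [0,0.1323,-0.1788],
    [0,0.1497,-0.1822],
    [0,0.1674,-0.1839],
    [0,0.1852,-0.1838],
    [0,0.2029,-0.1818],
    [0,0.2134,-0.1796],
    [0,0.219,-0.1785],
  ],
  rot=[
    [0,0,0],
    [0,0,0],
    [0,0,0],
    [0,0,0],
    [0,0,0],
    [0,0,0],
    [0,0,0],
    [0,0,0],
    [0,0,0],
    [0,0,0],
    [0,0,0],
    [0,0,0],
    [0,0,0],
    [0,0,0],
    [0,0,0],
    [0,0,0],
    [0,0,0],
    [0,0,0],
    [0,0,0],
    [0,0,0],
  ],
)

```text
clock: 43.7
position: [0.6249, -0.227, 0.2963]
eef_rot: [[-0.003, 1.0, -0.005], [1.0, 0.003, -0.002], [-0.002, -0.005, -1.0]]
force: [-15.9, -3.0, 9.3]
gripper_width: 0.0129
```

Emit:
move_arm(
  xyz=[
    [0,0,0],
    [0,0,0],
    [0,0,0],
  ],
  rot=[
    [0,0,0],
    [0,0,0],
    [0,0,0],
  ],
  jaw=120,
)

```text
clock: 44.08
position: [0.6253, -0.2261, 0.2961]
eef_rot: [[-0.003, 1.0, -0.001], [1.0, 0.003, -0.0], [-0.0, -0.001, -1.0]]
force: [0.2, 0.3, -0.2]
gripper_width: 0.0398
```

Emit:
move_arm(
  xyz=[
    [0,0,-0.02],
    [0,0,-0.06],
    [0,0,-0.09],
    [0,0,-0.09],
  ],
  rot=[
    [0,0,0],
    [0,0,0],
    [0,0,0],
    [0,0,0],
  ],
)

```text
clock: 44.58
position: [0.6265, -0.227, 0.3913]
eef_rot: [[-0.003, 1.0, 0.006], [1.0, 0.003, -0.005], [-0.005, 0.006, -1.0]]
force: [0.6, 0.0, 0.8]
gripper_width: 0.0502
```

```bash
python3 -c "
from h import *
st=get_state(); print(st['clock'],st['position'],st['force'],st['gripper_width'])
s=snap('scene','s20');t=snap('top','t20')
a=load('s15')['frame'];
crop(s,180,170,150,120,5,'s20c.png')"
```

```text
44.575 [ 0.62648577 -0.22696914  0.39130672] [0.61875642 0.03228572 0.8003384 ] 0.05015097022903882
```

View pics/s20c.png

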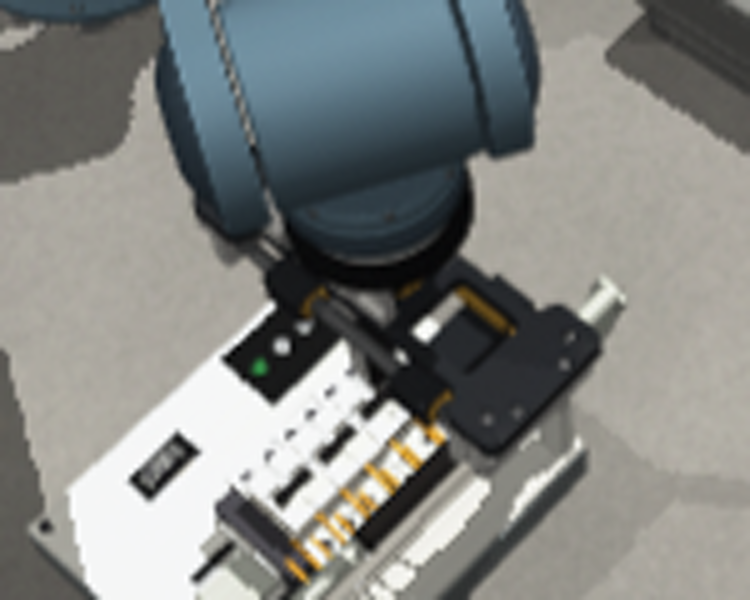

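```bash
python3 -c "
from h import *
path([((.406,-.267,.35),0.14,0),((.406,-.267,.083),0.14,0)])"
```

```text
[-0.0399, -0.2194, 0.0365] [-0.1, 0.1, 0.0]
[-0.0396, -0.2191, 0.3035] [-0.1, 0.1, 0.0]
```

Emit:
move_arm(
  xyz=[
    [-0.01,-0.05,0],
    [-0.02,-0.11,0.01],
    [-0.04,-0.17,0.03],
    [-0.04,-0.219,0.06],
    [-0.04,-0.219,0.12],
    [-0.04,-0.219,0.18],
    [-0.04,-0.219,0.24],
    [-0.04,-0.219,0.285],
    [-0.04,-0.219,0.3035],
    [-0.04,-0.219,0.3035],
    [-0.04,-0.219,0.3035],
  ],
  rot=[
    [0,0,0],
    [0,0,0],
    [0,0,0],
    [0,0,0],
    [0,0,0],
    [0,0,0],
    [0,0,0],
    [0,0,0],
    [0,0,0],
    [0,0,0],
    [0,0,0],
  ],
  jaw=255,
)

```text
clock: 46.05
position: [0.4063, -0.2675, 0.0835]
eef_rot: [[-0.003, 1.0, -0.001], [1.0, 0.003, -0.001], [-0.001, -0.001, -1.0]]
force: [0.7, 0.7, 0.2]
gripper_width: 0.0005
```

```bash
python3 -c "
from h import *
path([((.406,-.267,.077),0.14,0)])"
```

```text
[0.0005, -0.0003, 0.0065] [-0.1, 0.1, 0.0]
```

Emit:
move_arm(
  xyz=[
    [0,0,0.003],
    [0,0,0.0065],
    [0,0,0.0083],
    [0,0,0.0083],
  ],
  rot=[
    [0,0,0],
    [0,0,0],
    [0,0,0],
    [0,0,0],
  ],
)

```text
clock: 46.55
position: [0.4068, -0.2686, 0.0768]
eef_rot: [[-0.003, 1.0, -0.001], [1.0, 0.003, -0.003], [-0.003, -0.001, -1.0]]
force: [-4.6, 0.6, 11.4]
gripper_width: 0.0002
```

Emit:
move_arm(
  xyz=[
    [-0.002,0,0],
    [-0.005,0,0],
    [-0.008,0,0],
    [-0.011,0,0],
    [-0.014,0,0],
    [-0.017,0,0],
    [-0.0185,0,0],
    [-0.0185,0,0],
  ],
  rot=[
    [0,0,0],
    [0,0,0],
    [0,0,0],
    [0,0,0],
    [0,0,0],
    [0,0,0],
    [0,0,0],
    [0,0,0],
  ],
)

```text
clock: 47.55
position: [0.4068, -0.2875, 0.0765]
eef_rot: [[-0.003, 1.0, -0.0], [1.0, 0.003, -0.004], [-0.004, -0.0, -1.0]]
force: [-1.3, -0.7, 6.5]
gripper_width: 0.0002
```

Emit:
move_arm(
  xyz=[
    [0,0,-0.01],
    [0,0,-0.05],
    [0,-0.02,-0.11],
    [0,-0.03,-0.17],
    [0,-0.03,-0.2],
    [0,-0.03,-0.2],
  ],
  rot=[
    [0,0,0],
    [0,0,0],
    [0,0,0],
    [0,0,0],
    [0,0,0],
    [0,0,0],
  ],
)

```text
clock: 48.3
position: [0.3773, -0.2868, 0.278]
eef_rot: [[-0.003, 1.0, 0.003], [1.0, 0.003, -0.006], [-0.006, 0.003, -1.0]]
force: [0.2, 0.3, -1.3]
gripper_width: 0.0005
```

```bash
python3 -c "
from h import *
st=get_state(); print(st['clock'],st['position'],st['force'],st['gripper_width'])
s=snap('scene','s21');t=snap('top','t21')
crop(s,180,200,120,100,6,'s21c.png');crop(t,350,155,110,115,6,'t21c.png')"
```

```text
48.3 [ 0.37730984 -0.28676195  0.27798741] [ 0.19657857  0.29383056 -1.29114862] 0.0005268109267117418
```

View pics/s21c.png

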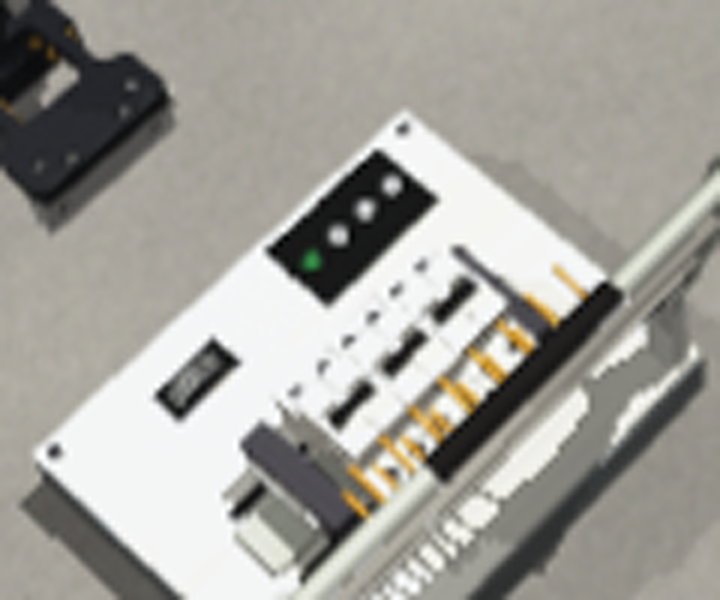

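View pics/t21c.png

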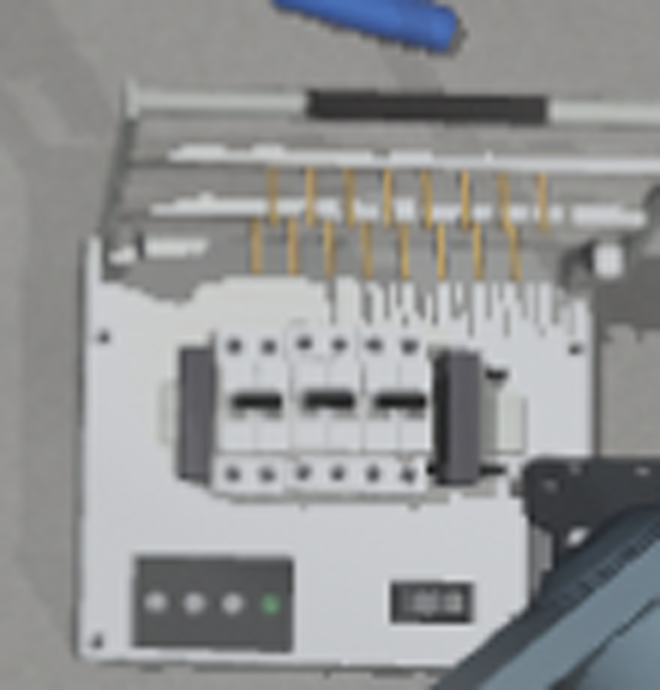

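```bash
python3 -c "
from h import *
a=load('t15')['frame'].astype(np.float32).mean(2);b=load('t21')['frame'].astype(np.float32).mean(2)
for y in range(214,234,3):
  for n,im in (('15',a),('21',b)):
    r=im[y:y+3,415:440].mean(0); print(y,n,r.astype(int).tolist())
"
```

```text
214 15 [204, 197, 197, 197, 201, 204, 155, 97, 92, 91, 93, 120, 172, 163, 185, 187, 186, 187, 186, 191, 204, 203, 203, 203, 203]
214 21 [204, 197, 197, 198, 201, 204, 171, 88, 58, 67, 95, 94, 92, 92, 103, 152, 166, 185, 186, 191, 204, 203, 204, 204, 204]
217 15 [197, 186, 196, 197, 197, 204, 204, 87, 67, 67, 92, 108, 152, 94, 110, 150, 148, 137, 137, 162, 203, 203, 203, 203, 203]
217 21 [197, 186, 196, 197, 197, 204, 204, 74, 46, 50, 93, 93, 91, 92, 97, 121, 101, 93, 106, 162, 203, 204, 203, 204, 203]
220 15 [68, 68, 68, 68, 69, 81, 152, 74, 61, 63, 92, 110, 173, 140, 187, 192, 192, 192, 192, 192, 193, 192, 185, 204, 204]
220 21 [68, 68, 69, 69, 68, 80, 152, 64, 40, 49, 93, 93, 90, 92, 97, 123, 134, 146, 188, 192, 192, 191, 185, 204, 204]
223 15 [183, 170, 161, 141, 139, 150, 189, 81, 62, 63, 92, 109, 169, 141, 191, 191, 191, 191, 191, 191, 192, 186, 171, 204, 204]
223 21 [184, 170, 161, 141, 139, 150, 189, 82, 39, 51, 92, 93, 90, 92, 98, 123, 132, 147, 191, 191, 192, 186, 171, 204, 204]
226 15 [204, 191, 203, 204, 204, 204, 204, 80, 62, 64, 92, 110, 169, 142, 192, 192, 192, 192, 192, 192, 193, 187, 172, 204, 204]
226 21 [204, 191, 203, 204, 204, 204, 204, 80, 40, 51, 92, 92, 90, 91, 97, 123, 132, 149, 192, 193, 193, 187, 172, 204, 204]
229 15 [183, 166, 173, 169, 182, 182, 142, 78, 62, 64, 92, 110, 168, 143, 170, 189, 187, 178, 178, 181, 181, 176, 172, 163, 131]
229 21 [183, 166, 173, 169, 182, 183, 161, 90, 39, 52, 93, 93, 90, 91, 98, 124, 136, 146, 178, 182, 181, 175, 174, 185, 173]
232 15 [204, 184, 126, 132, 183, 204, 93, 93, 91, 89, 89, 85, 113, 88, 93, 119, 119, 118, 119, 155, 197, 167, 145, 87, 47]
232 21 [204, 184, 127, 132, 184, 204, 87, 61, 50, 70, 93, 94, 91, 90, 90, 72, 87, 95, 119, 152, 187, 156, 86, 60, 59]
```

```bash
python3 -c "
from h import *
t=load('t21');s=load('s21');t0=load('top0');s0=load('scene0')
T=lambda X,Y:(t0,c2p(180,150,5,X,Y));S=lambda X,Y:(s0,c2p(290,110,5,X,Y))
L=[(*T(100,262),(.0825,.11,.097)),(*T(450,260),(.0825,-.11,.097)),(*T(450,523),(-.0825,-.11,.097)),(*T(97,524),(-.0825,.11,.097)),
(*S(288,68),(-.0825,.11,.097)),(*S(468,172),(.0825,.11,.097)),(*S(295,374),(.0825,-.11,.097)),(*S(103,252),(-.0825,-.11,.097))]
P,r=fit(L,[.48,.28,0]); print(P,np.degrees(P[2]));print(r.round(2))
for a,b in ((T(186,590),S(195,88)),(T(360,590),S(103,178))): print(tri(a[0],a[1],b[0],b[1]))
c,n=np.cos(P[2]),np.sin(P[2])
print('pred handle', P[0]-c*(.203-.0825), P[1]-n*(.203-.0825))
crop(t,180,190,120,100,6,'l1.png');crop(s,290,110,120,100,6,'l2.png')
"
```

```text
[0.47184882 0.30788846 0.04437739] 2.542636903855143
[[-0.59 -0.53]
 [-0.22 -1.26]
 [ 0.01 -0.05]
 [-0.5   0.44]
 [-0.67 -0.73]
 [ 0.7   0.5 ]
 [-1.04  0.36]
 [-1.06 -0.03]]
(array([0.34748275, 0.35595602, 0.09293251]), np.float64(0.0003761605794822732))
(array([0.35152487, 0.24866762, 0.09212264]), np.float64(7.08134802353121e-05))
pred handle 0.35146745093419546 0.3025427363086145
```

View pics/l1.png

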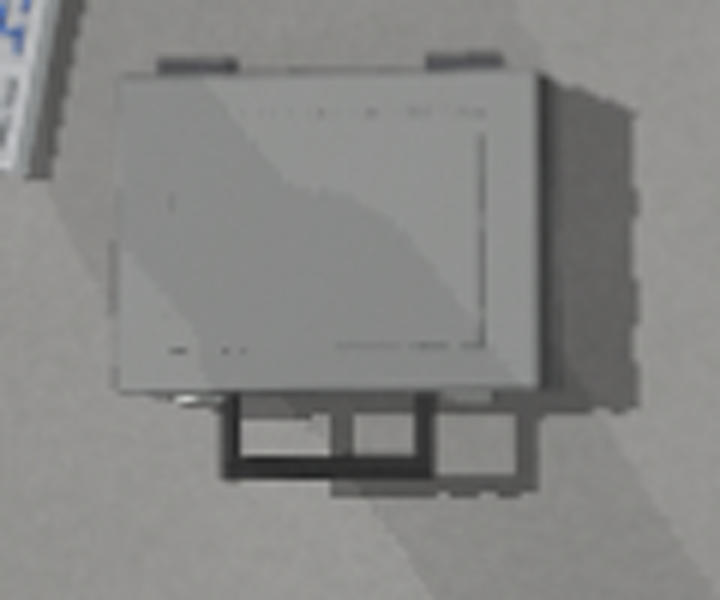

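View pics/l2.png

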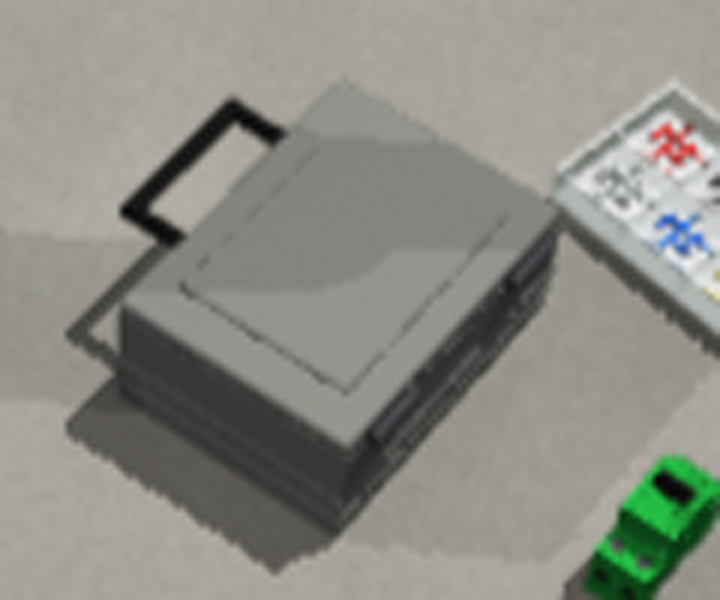

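```bash
python3 -c "
from h import *
path([((.44,0,.25),1,0),((.3495,.3023,.2),2.2,0),((.3495,.3023,.097),2.2,0)])"
```

```text
[0.2851, 0.0646, 0.0237] [-0.1, -0.0, -0.8]
[0.5877, -0.025, 0.0739] [-0.1, -0.0, -2.0]
[0.5876, -0.0247, 0.1769] [-0.1, -0.0, -2.0]
```

Emit:
move_arm(
  xyz=[
    [0.05,0.01,0],
    [0.11,0.025,0],
    [0.17,0.04,0],
    [0.23,0.055,0.02],
    [0.285,0.065,0.024],
    [0.345,0.06,0.03],
    [0.4,0.05,0.04],
    [0.46,0.025,0.05],
    [0.52,0,0.06],
    [0.57,-0.025,0.074],
    [0.5877,-0.025,0.074],
    [0.5877,-0.025,0.074],
    [0.5877,-0.025,0.074],
    [0.5877,-0.025,0.074],
  ],
  rot=[
    [0,0,0],
    [0,0,0],
    [0,0,0],
    [0,0,0],
    [0,0,-1],
    [0,0,-1],
    [0,0,-1],
    [0,0,-1.5],
    [0,0,-2],
    [0,0,-2],
    [0,0,-2],
    [0,0,-2],
    [0,0,-2],
    [0,0,-2],
  ],
  jaw=185,
)

```text
clock: 50.15
position: [0.3502, 0.3008, 0.2]
eef_rot: [[-0.036, 0.999, -0.002], [0.999, 0.036, -0.001], [-0.001, -0.002, -1.0]]
force: [-0.1, 0.1, -0.6]
gripper_width: 0.0262
```

```bash
python3 -c "
from h import *
st=get_state(); print(st['clock'],st['position'],st['force'],st['gripper_width'])
path([((.3495,.3023,.097),2.2,0)])
s=snap('scene','s22');crop(s,270,90,140,110,5,'s22c.png')"
```

```text
50.15 [0.35020703 0.30078276 0.20002982] [-0.11317869  0.13506468 -0.61643402] 0.02618442015428799
[0.0017, -0.0005, 0.103] [-0.1, 0.1, -0.2]
```

View pics/s22c.png

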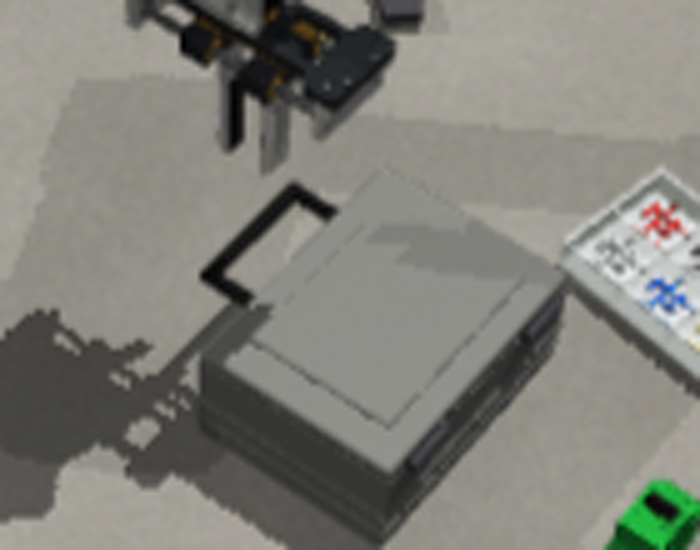

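Emit:
move_arm(
  xyz=[
    [0.0015,-0.0005,0.04],
    [0.0015,-0.0005,0.08],
    [0.0015,-0.0005,0.085],
    [0.0015,-0.0005,0.09],
  ],
  rot=[
    [0,0,0],
    [0,0,0],
    [0,0,0],
    [0,0,0],
  ],
)

```text
clock: 50.7
position: [0.3503, 0.3032, 0.1113]
eef_rot: [[-0.037, 0.999, 0.0], [0.999, 0.037, -0.0], [-0.0, 0.0, -1.0]]
force: [-0.9, -0.2, 0.2]
gripper_width: 0.0259
```

Emit:
move_arm(
  xyz=[
    [0,0,0.004],
    [0,0,0.009],
    [0,0,0.013],
    [0,0,0.013],
  ],
  rot=[
    [0,0,0],
    [0,0,0],
    [0,0,0],
    [0,0,0],
  ],
)

```text
clock: 51.2
position: [0.3491, 0.303, 0.0971]
eef_rot: [[-0.038, 0.999, -0.002], [0.999, 0.038, -0.001], [-0.001, -0.002, -1.0]]
force: [0.0, 0.1, 0.2]
gripper_width: 0.0259
```

Emit:
move_arm(
  xyz=[
    [0,0,0],
    [0,0,0],
    [0,0,0],
    [0,0,0],
  ],
  rot=[
    [0,0,0],
    [0,0,0],
    [0,0,0],
    [0,0,0],
  ],
  jaw=255,
)

```text
clock: 51.7
position: [0.3501, 0.3032, 0.0977]
eef_rot: [[-0.038, 0.999, 0.001], [0.999, 0.038, -0.001], [-0.001, 0.001, -1.0]]
force: [3.2, 0.5, -1.4]
gripper_width: 0.0114
```

```bash
python3 -c "
from h import *
f=lambda a:(-.203*np.cos(a)+.006*np.sin(a), .203*np.sin(a)+.006*np.cos(a))
for a in np.arange(0,1.86,.1):
  x,z=f(a);x0,z0=f(0);print(round(a,2),[0,round(x-x0,4),round(-(z-z0),4)])
"
```

```text
0.0 [0, np.float64(0.0), np.float64(-0.0)]
0.1 [0, np.float64(0.0016), np.float64(-0.0202)]
0.2 [0, np.float64(0.0052), np.float64(-0.0402)]
0.3 [0, np.float64(0.0108), np.float64(-0.0597)]
0.4 [0, np.float64(0.0184), np.float64(-0.0786)]
0.5 [0, np.float64(0.0277), np.float64(-0.0966)]
0.6 [0, np.float64(0.0388), np.float64(-0.1136)]
0.7 [0, np.float64(0.0516), np.float64(-0.1294)]
0.8 [0, np.float64(0.0659), np.float64(-0.1438)]
0.9 [0, np.float64(0.0815), np.float64(-0.1567)]
1.0 [0, np.float64(0.0984), np.float64(-0.1681)]
1.1 [0, np.float64(0.1163), np.float64(-0.1776)]
1.2 [0, np.float64(0.135), np.float64(-0.1854)]
1.3 [0, np.float64(0.1545), np.float64(-0.1912)]
1.4 [0, np.float64(0.1744), np.float64(-0.1951)]
1.5 [0, np.float64(0.1946), np.float64(-0.1969)]
1.6 [0, np.float64(0.2149), np.float64(-0.1967)]
1.7 [0, np.float64(0.2351), np.float64(-0.1945)]
1.8 [0, np.float64(0.255), np.float64(-0.1903)]
```

Bar gripped (11.4 mm). Lifting along the arc.

Emit:
move_arm(
  xyz=[
    [0,0.0008,-0.01],
    [0,0.0016,-0.0202],
    [0,0.0052,-0.0402],
    [0,0.0108,-0.0597],
    [0,0.0184,-0.0786],
    [0,0.0277,-0.0966],
    [0,0.0388,-0.1136],
    [0,0.0516,-0.1294],
    [0,0.0659,-0.1438],
  ],
  rot=[
    [0,0,0],
    [0,0,0],
    [0,0,0],
    [0,0,0],
    [0,0,0],
    [0,0,0],
    [0,0,0],
    [0,0,0],
    [0,0,0],
  ],
)

```text
clock: 52.82
position: [0.4146, 0.3057, 0.2397]
eef_rot: [[-0.037, 0.999, -0.005], [0.999, 0.037, -0.001], [-0.001, -0.005, -1.0]]
force: [3.1, 3.2, -6.3]
gripper_width: 0.0108
```

```bash
python3 -c "
from h import *
st=get_state(); print(st['clock'],st['position'],st['force'],st['gripper_width'])
s=snap('scene','s23');crop(s,270,80,140,120,5,'s23c.png')"
```

```text
52.825 [0.41455011 0.30567176 0.23971981] [ 3.07289403  3.22227451 -6.31683455] 0.010822628153613224
```

View pics/s23c.png

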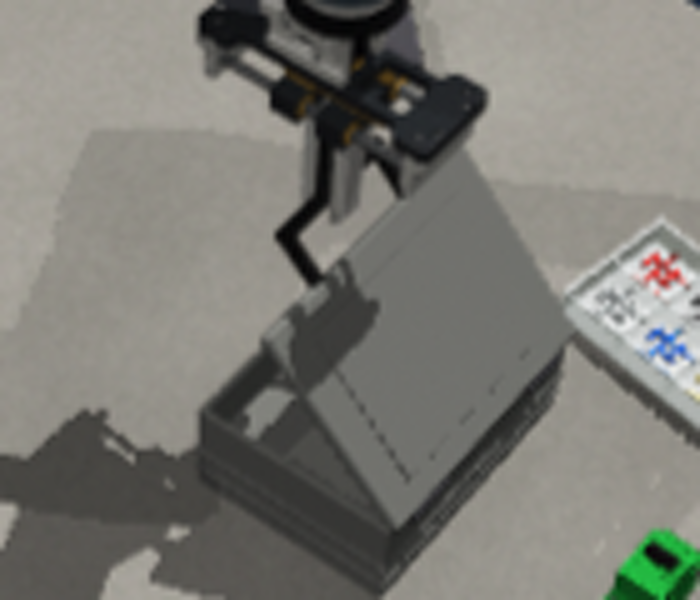

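Emit:
move_arm(
  xyz=[
    [0,0.0156,-0.0129],
    [0,0.0325,-0.0243],
    [0,0.0504,-0.0338],
    [0,0.0691,-0.0416],
    [0,0.0886,-0.0474],
    [0,0.1085,-0.0513],
    [0,0.1287,-0.0531],
    [0,0.149,-0.0529],
    [0,0.1692,-0.0507],
    [0,0.1891,-0.0465],
    [0,0.1891,-0.0465],
  ],
  rot=[
    [0,0,0],
    [0,0,0],
    [0,0,0],
    [0,0,0],
    [0,0,0],
    [0,0,0],
    [0,0,0],
    [0,0,0],
    [0,0,0],
    [0,0,0],
    [0,0,0],
  ],
)

```text
clock: 54.25
position: [0.6044, 0.3133, 0.2868]
eef_rot: [[-0.037, 0.999, -0.003], [0.999, 0.037, -0.0], [-0.0, -0.003, -1.0]]
force: [0.4, 1.3, 0.5]
gripper_width: 0.0108
```

```bash
python3 -c "
from h import *
st=get_state(); print(st['clock'],st['position'],st['force'],st['gripper_width'])
s=snap('scene','s24');crop(s,270,80,140,120,5,'s24c.png')"
```

```text
54.25 [0.60436386 0.31327288 0.28678544] [0.4267839  1.33558454 0.48803169] 0.01080974327217583
```

View pics/s24c.png

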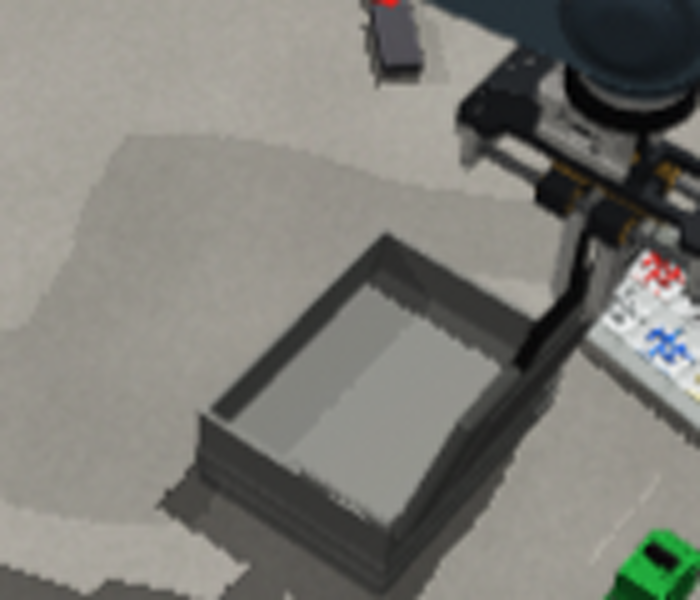

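Emit:
move_arm(
  xyz=[
    [0,0.01,0.0028],
    [0,0.018,0.0057],
    [0,0.018,0.0057],
  ],
  rot=[
    [0,0,0],
    [0,0,0],
    [0,0,0],
  ],
)

```text
clock: 54.68
position: [0.6226, 0.3137, 0.2812]
eef_rot: [[-0.037, 0.999, -0.001], [0.999, 0.037, -0.001], [-0.001, -0.001, -1.0]]
force: [-0.6, 2.6, 0.0]
gripper_width: 0.0108
```

Emit:
move_arm(
  xyz=[
    [0,0,0],
    [0,0,0],
    [0,0,0],
  ],
  rot=[
    [0,0,0],
    [0,0,0],
    [0,0,0],
  ],
  jaw=160,
)

```text
clock: 55.05
position: [0.6222, 0.3132, 0.2816]
eef_rot: [[-0.037, 0.999, -0.001], [0.999, 0.037, -0.002], [-0.001, -0.001, -1.0]]
force: [0.0, 0.3, -1.0]
gripper_width: 0.0347
```

Emit:
move_arm(
  xyz=[
    [0,0,-0.03],
    [0,0,-0.08],
    [0,-0.03,-0.12],
    [-0.05,-0.06,-0.12],
    [-0.1,-0.08,-0.12],
    [-0.15,-0.1,-0.1],
    [-0.2,-0.12,-0.08],
    [-0.2,-0.12,-0.08],
  ],
  rot=[
    [0,0,0],
    [0,0,0],
    [0,0,0],
    [0,0,0],
    [0,0,0],
    [0,0,0],
    [0,0,0],
    [0,0,0],
  ],
)

```text
clock: 56.05
position: [0.5083, 0.1069, 0.36]
eef_rot: [[-0.033, 0.999, -0.004], [0.999, 0.033, -0.002], [-0.001, -0.004, -1.0]]
force: [0.8, 0.4, -0.4]
gripper_width: 0.0351
```

```bash
python3 -c "
from h import *
st=get_state(); print(st['clock'],st['position'],st['force'],st['gripper_width'])
s=snap('scene','s25');t=snap('top','t25');crop(s,270,80,140,120,5,'s25c.png');crop(t,180,150,140,120,5,'t25c.png')"
```

```text
56.05 [0.50828802 0.10689572 0.36000383] [ 0.84556892  0.43508672 -0.38529454] 0.03512596161054197
```

View pics/s25c.png

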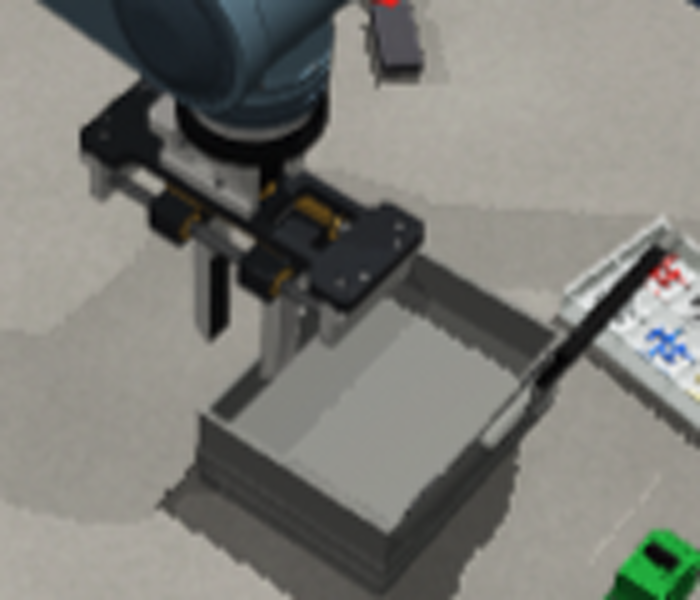

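View pics/t25c.png

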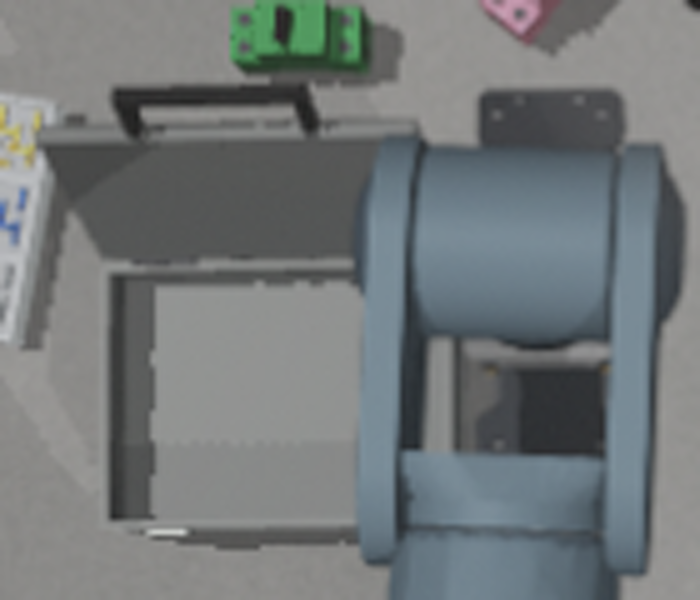

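Lid rests open on its stop. Unloading begins with the breaker next to the sliding jaw.

```bash
cat >> h.py <<'E'
def appr(X,Y,z):
    return [((X-.009,Y,z+.12),.14,10),((X-.009,Y,z+.03),.14,10),((X-.009,Y,z+.009),.14,10),((X-.008,Y,z+.006),.14,7.5),((X-.006,Y,z+.004),.14,5),((X-.003,Y,z+.002),.14,2.5),((X,Y,z),.14,0)]
E
python3 -c "
from h import *
path(appr(.501,-.2465,.118)[:1])"
```

```text
[-0.3546, -0.031, 0.1248] [-10.0, -0.1, 2.0]
```

Emit:
move_arm(
  xyz=[
    [-0.05,-0.031,0],
    [-0.11,-0.031,0],
    [-0.17,-0.031,0.01],
    [-0.23,-0.031,0.03],
    [-0.29,-0.031,0.06],
    [-0.34,-0.031,0.1],
    [-0.3546,-0.031,0.1248],
    [-0.3546,-0.031,0.1248],
    [-0.3546,-0.031,0.1248],
  ],
  rot=[
    [-2,0,0],
    [-4,0,1],
    [-6,0,2],
    [-10,0,2],
    [-10,0,2],
    [-10,0,2],
    [-10,0,2],
    [-10,0,2],
    [-10,0,2],
  ],
  jaw=65,
)

```text
clock: 57.28
position: [0.4935, -0.2459, 0.2394]
eef_rot: [[-0.004, 0.985, 0.174], [1.0, 0.004, 0.001], [0.001, 0.174, -0.985]]
force: [0.8, -0.1, 0.2]
gripper_width: 0.0702
```

```bash
python3 -c "
from h import *
s=snap('scene','s26');crop(s,180,180,140,120,5,'s26c.png')
path(appr(.501,-.2465,.118))"
```

```text
[-0.0006, -0.0018, 0.0015] [0.1, -0.0, 0.1]
[-0.0006, -0.0176, 0.0901] [0.1, -0.0, 0.1]
[-0.0006, -0.0213, 0.1108] [0.1, -0.0, 0.1]
[-0.0006, -0.0208, 0.1139] [2.6, -0.0, 0.1]
[-0.0006, -0.0192, 0.1162] [5.1, -0.0, 0.1]
[-0.0007, -0.0166, 0.1187] [7.6, -0.0, 0.1]
[-0.0007, -0.014, 0.1212] [10.1, -0.0, 0.1]
```

View pics/s26c.png

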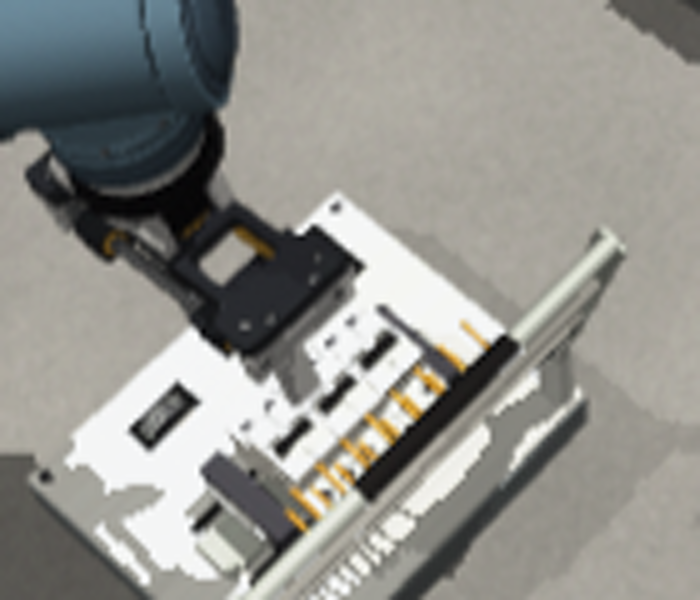

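Emit:
move_arm(
  xyz=[
    [-0.0006,-0.01,0.05],
    [-0.0006,-0.0176,0.0901],
    [-0.0006,-0.0205,0.106],
    [-0.0006,-0.0213,0.1108],
    [-0.0006,-0.0213,0.1108],
    [-0.0006,-0.0208,0.1139],
    [-0.0006,-0.0192,0.1162],
    [-0.0006,-0.0166,0.1187],
    [-0.0006,-0.014,0.1208],
    [-0.0006,-0.014,0.1208],
  ],
  rot=[
    [0,0,0],
    [0,0,0],
    [0,0,0],
    [0,0,0],
    [0,0,0],
    [2.5,0,0],
    [5,0,0],
    [7.5,0,0],
    [10,0,0],
    [10,0,0],
  ],
)

```text
clock: 58.58
position: [0.4999, -0.2467, 0.116]
eef_rot: [[-0.004, 1.0, -0.002], [1.0, 0.004, 0.002], [0.002, -0.002, -1.0]]
force: [-0.2, 0.1, 0.2]
gripper_width: 0.0703
```

Emit:
move_arm(
  xyz=[
    [0,0,0],
    [0,0,0],
    [0,0,0],
    [0,0,0],
  ],
  rot=[
    [0,0,0],
    [0,0,0],
    [0,0,0],
    [0,0,0],
  ],
  jaw=255,
)

```text
clock: 59.08
position: [0.4991, -0.2468, 0.1162]
eef_rot: [[-0.002, 1.0, -0.001], [1.0, 0.002, 0.002], [0.002, -0.001, -1.0]]
force: [0.1, -0.3, 0.6]
gripper_width: 0.0452
```

```bash
python3 -c "
from h import *
st=get_state(); print(st['position'],st['force'],st['gripper_width'])
X,Y=st['position'][:2]
path([pose(X,Y,.003,a) for a in (0,2.5,5,7.5,10)]+[pose(X,Y,d,10) for d in (.03,.1)])
"
```

```text
[ 0.49906033 -0.2468261   0.11622893] [ 0.10236048 -0.32917071  0.57190402] 0.045159496335914075
[0.0, -0.0, -0.0048] [-0.1, -0.1, 0.0]
[0.0, -0.0032, -0.0066] [-2.6, -0.1, -0.0]
[0.0, -0.0065, -0.0082] [-5.1, -0.1, -0.0]
[0.0, -0.0099, -0.0097] [-7.6, -0.1, -0.0]
[0.0001, -0.0133, -0.011] [-10.1, -0.1, -0.0]
[0.0001, -0.0134, -0.038] [-10.1, -0.1, -0.0]
[0.0002, -0.0134, -0.108] [-10.1, -0.1, -0.0]
```

Emit:
move_arm(
  xyz=[
    [0,0,-0.002],
    [0,0,-0.0038],
    [0,-0.0032,-0.0056],
    [0,-0.0065,-0.0075],
    [0,-0.0099,-0.0092],
    [0,-0.0133,-0.011],
    [0,-0.0134,-0.038],
    [0,-0.0134,-0.09],
    [0,-0.0134,-0.11],
    [0,-0.0134,-0.11],
  ],
  rot=[
    [0,0,0],
    [0,0,0],
    [-2.5,0,0],
    [-5,0,0],
    [-7.5,0,0],
    [-10,0,0],
    [-10,0,0],
    [-10,0,0],
    [-10,0,0],
    [-10,0,0],
  ],
)

```text
clock: 60.32
position: [0.4862, -0.2476, 0.2281]
eef_rot: [[-0.003, 0.984, 0.176], [1.0, 0.003, -0.0], [-0.001, 0.176, -0.984]]
force: [-0.2, -0.7, -2.6]
gripper_width: 0.0444
```

```bash
cat >> h.py <<'E'
C0=np.array([.471,.3073]);CY=2.3
def casep(cx,cy,z):
    c,n=np.cos(np.radians(CY)),np.sin(np.radians(CY)); return ((C0[0]+c*cx-n*cy,C0[1]+n*cx+c*cy,z),CY,0)
E
python3 -c "
from h import *
st=get_state(); print(st['clock'],st['position'],st['force'],st['gripper_width'])
s=snap('scene','s27');t=snap('top','t27');crop(s,180,180,140,120,5,'s27c.png')
path([((.44,.0,.25),1,0),casep(-.015,.055,.22)])"
```

```text
60.325 [ 0.48623753 -0.2475706   0.22812997] [-0.23965868 -0.66211702 -2.5500085 ] 0.044373674048026224
[0.2467, -0.0396, -0.0315] [9.9, -0.1, -0.9]
[0.6082, -0.0304, 0.0017] [9.9, -0.0, -2.2]
```

View pics/s27c.png

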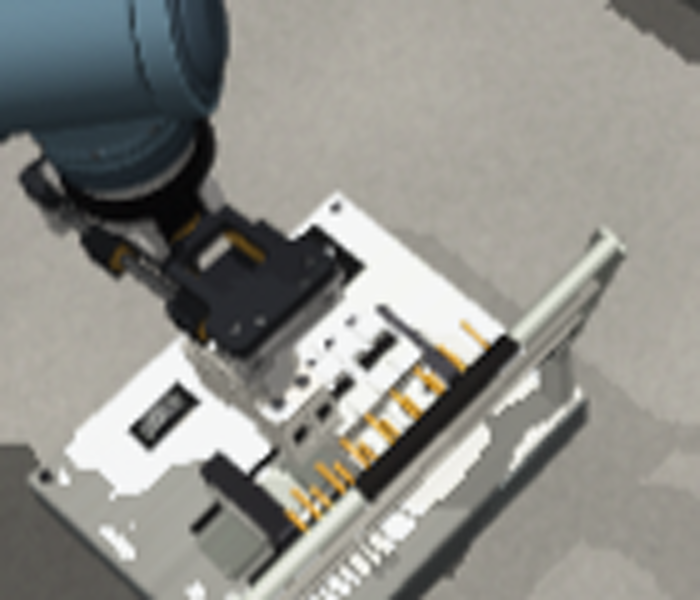

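Emit:
move_arm(
  xyz=[
    [0.05,-0.02,-0.02],
    [0.11,-0.03,-0.03],
    [0.17,-0.04,-0.03],
    [0.23,-0.04,-0.03],
    [0.29,-0.04,-0.03],
    [0.35,-0.04,-0.03],
    [0.41,-0.04,-0.03],
    [0.47,-0.035,-0.03],
    [0.53,-0.03,-0.02],
    [0.59,-0.03,0],
    [0.608,-0.03,0.002],
    [0.608,-0.03,0.002],
    [0.608,-0.03,0.002],
  ],
  rot=[
    [3,0,0],
    [6,0,-1],
    [9.9,0,-1],
    [9.9,0,-1],
    [9.9,0,-1],
    [9.9,0,-1.5],
    [9.9,0,-2],
    [9.9,0,-2.2],
    [9.9,0,-2.2],
    [9.9,0,-2.2],
    [9.9,0,-2.2],
    [9.9,0,-2.2],
    [9.9,0,-2.2],
  ],
)

```text
clock: 62.05
position: [0.4552, 0.3598, 0.2201]
eef_rot: [[-0.04, 0.999, 0.0], [0.999, 0.04, -0.002], [-0.002, 0.0, -1.0]]
force: [-0.6, -0.7, -2.4]
gripper_width: 0.0449
```

```bash
python3 -c "
from h import *
st=get_state(); print(st['clock'],st['position'],st['force'],st['gripper_width'])
s=snap('scene','s28');t=snap('top','t28');crop(s,270,80,140,120,5,'s28c.png');crop(t,180,150,140,120,5,'t28c.png')
path([casep(-.015,.055,.09),casep(-.015,.055,.0765)])"
```

```text
62.05 [0.45515588 0.3597591  0.22008926] [-0.56260678 -0.66524405 -2.43063133] 0.04489814970565628
[0.0022, -0.0017, 0.1306] [0.1, 0.1, -0.1]
[0.0022, -0.0017, 0.1441] [0.1, 0.1, -0.1]
```

View pics/s28c.png

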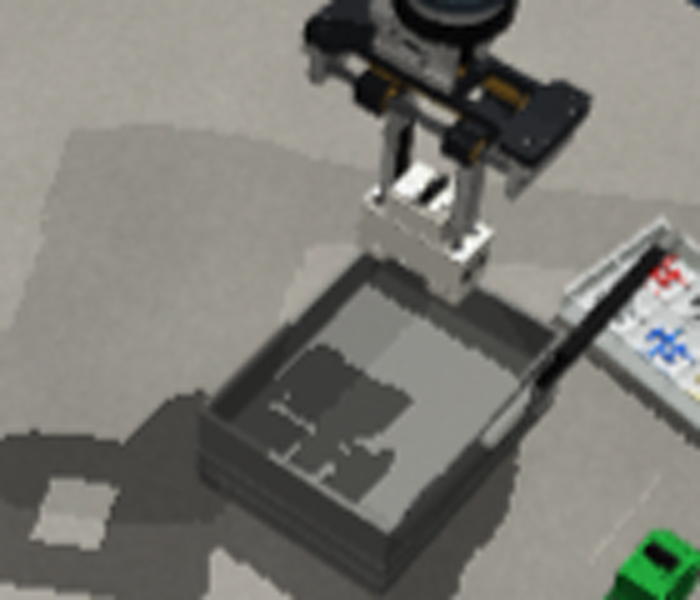

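View pics/t28c.png

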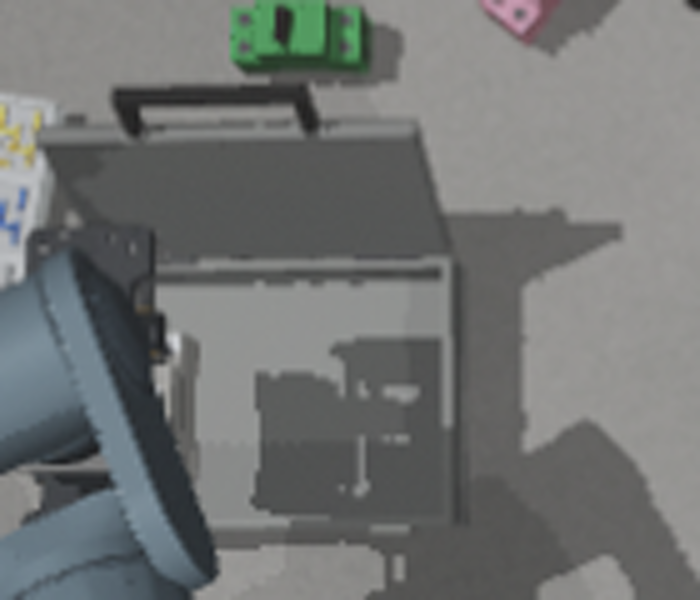

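Emit:
move_arm(
  xyz=[
    [0.002,-0.0015,0.04],
    [0.002,-0.0015,0.09],
    [0.002,-0.0015,0.12],
    [0.002,-0.0015,0.135],
    [0.002,-0.0015,0.14],
    [0.002,-0.0015,0.14],
  ],
  rot=[
    [0,0,0],
    [0,0,0],
    [0,0,0],
    [0,0,0],
    [0,0,0],
    [0,0,0],
  ],
)

```text
clock: 62.9
position: [0.4544, 0.3629, 0.0814]
eef_rot: [[-0.041, 0.999, 0.002], [0.999, 0.041, -0.0], [-0.001, 0.002, -1.0]]
force: [1.1, 0.2, -1.2]
gripper_width: 0.0447
```

Emit:
move_arm(
  xyz=[
    [0,0,0.0015],
    [0,0,0.003],
    [0,0,0.004],
    [0,0,0.004],
  ],
  rot=[
    [0,0,0],
    [0,0,0],
    [0,0,0],
    [0,0,0],
  ],
)

```text
clock: 63.4
position: [0.4537, 0.3628, 0.0765]
eef_rot: [[-0.041, 0.999, 0.001], [0.999, 0.041, -0.001], [-0.001, 0.001, -1.0]]
force: [-0.4, 0.4, -0.1]
gripper_width: 0.0448
```

Touching. Another 0.7 mm, then open and rise.

Emit:
move_arm(
  xyz=[
    [0,0,0.0007],
    [0,0,0.0007],
  ],
  rot=[
    [0,0,0],
    [0,0,0],
  ],
)

```text
clock: 63.65
position: [0.4538, 0.3628, 0.0764]
eef_rot: [[-0.041, 0.999, 0.001], [0.999, 0.041, -0.001], [-0.001, 0.001, -1.0]]
force: [-1.2, -0.9, 4.3]
gripper_width: 0.0444
```

Emit:
move_arm(
  xyz=[
    [0,0,0],
    [0,0,0],
    [0,0,0],
  ],
  rot=[
    [0,0,0],
    [0,0,0],
    [0,0,0],
  ],
  jaw=85,
)

```text
clock: 64.03
position: [0.4535, 0.3627, 0.0753]
eef_rot: [[-0.041, 0.999, 0.001], [0.999, 0.041, -0.001], [-0.001, 0.0, -1.0]]
force: [1.0, -0.4, 0.4]
gripper_width: 0.0627
```

Emit:
move_arm(
  xyz=[
    [0,0,-0.02],
    [0,0,-0.07],
    [0,0,-0.13],
    [0,0,-0.19],
    [-0.05,0.01,-0.22],
    [-0.1,0.02,-0.22],
    [-0.1,0.02,-0.22],
  ],
  rot=[
    [0,0,0],
    [0,0,0],
    [0,0,0],
    [0,0,0],
    [0,0,0],
    [0,0,0],
    [0,0,0],
  ],
)

```text
clock: 64.9
position: [0.4784, 0.2617, 0.2978]
eef_rot: [[-0.037, 0.999, 0.004], [0.999, 0.037, -0.001], [-0.001, 0.003, -1.0]]
force: [0.6, -0.1, 0.4]
gripper_width: 0.0627
```

```bash
python3 -c "
from h import *
st=get_state(); print(st['clock'],st['position'],st['force'],st['gripper_width'])
s=snap('scene','s29');crop(s,170,80,240,210,3,'s29c.png')
path([((.44,0,.3),1,0)]+appr(.501,-.2105,.118)[:1])"
```

```text
64.9 [0.47836758 0.26174341 0.29780767] [ 0.56483957 -0.074656    0.38915347] 0.06265151873816716
[-0.2614, -0.0479, -0.0028] [0.1, 0.0, 1.2]
[-0.4737, -0.0042, 0.0594] [-9.9, -0.2, 2.1]
```

View pics/s29c.png

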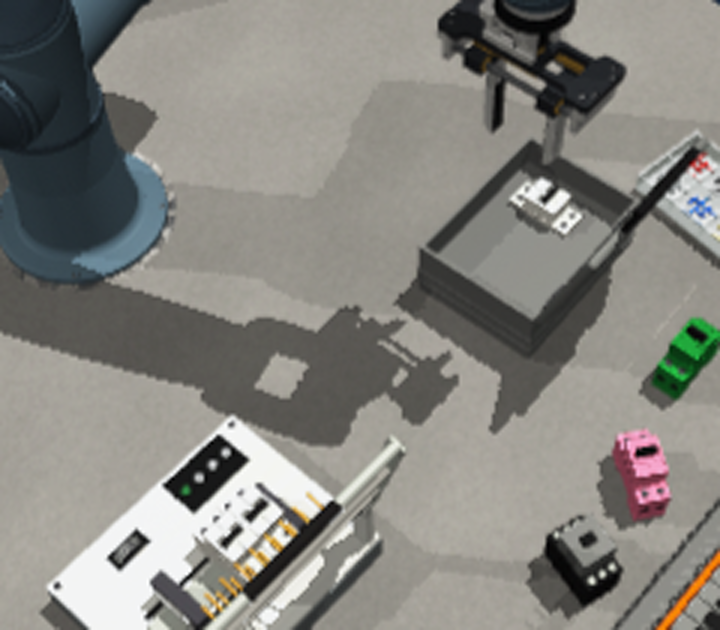

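The first breaker stands in the case. Going for the second; the two left on the rail look undisturbed.

Emit:
move_arm(
  xyz=[
    [-0.05,-0.02,0],
    [-0.11,-0.04,0],
    [-0.17,-0.048,0],
    [-0.23,-0.048,0],
    [-0.29,-0.04,0.01],
    [-0.35,-0.03,0.02],
    [-0.41,-0.015,0.04],
    [-0.46,-0.004,0.055],
    [-0.4737,-0.004,0.0594],
    [-0.4737,-0.004,0.0594],
    [-0.4737,-0.004,0.0594],
  ],
  rot=[
    [0,0,0],
    [0,0,0.5],
    [0,0,1],
    [-2,0,1],
    [-4,0,1.5],
    [-6,0,2],
    [-9.9,-0.2,2.1],
    [-9.9,-0.2,2.1],
    [-9.9,-0.2,2.1],
    [-9.9,-0.2,2.1],
    [-9.9,-0.2,2.1],
  ],
  jaw=65,
)

```text
clock: 66.32
position: [0.4933, -0.2082, 0.2376]
eef_rot: [[-0.006, 0.985, 0.173], [1.0, 0.006, -0.001], [-0.002, 0.173, -0.985]]
force: [-0.6, -0.1, -0.2]
gripper_width: 0.0702
```

```bash
python3 -c "
from h import *
s=snap('scene','s30');crop(s,180,180,140,120,5,'s30c.png')
path(appr(.501,-.2105,.118))"
```

```text
[-0.0023, -0.0012, -0.0005] [-0.0, 0.1, 0.2]
[-0.0021, -0.0169, 0.0882] [-0.0, 0.1, 0.2]
[-0.0021, -0.0205, 0.1088] [-0.0, 0.1, 0.2]
[-0.0021, -0.02, 0.112] [2.5, 0.1, 0.2]
[-0.0021, -0.0184, 0.1143] [5.0, 0.1, 0.2]
[-0.0021, -0.0158, 0.1168] [7.5, 0.1, 0.2]
[-0.0021, -0.0132, 0.1193] [10.0, 0.1, 0.2]
```

View pics/s30c.png

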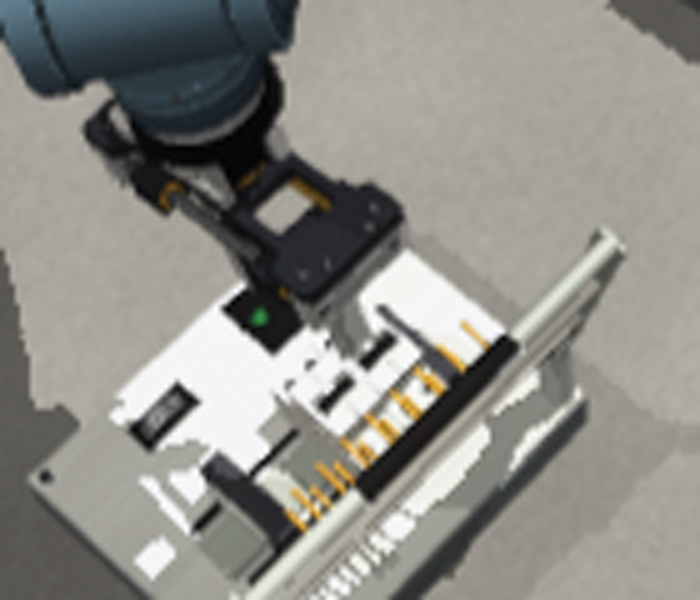

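Emit:
move_arm(
  xyz=[
    [-0.002,-0.009,0.05],
    [-0.002,-0.0169,0.0882],
    [-0.002,-0.0198,0.104],
    [-0.002,-0.0205,0.108],
    [-0.002,-0.0205,0.108],
    [-0.002,-0.02,0.1112],
    [-0.002,-0.0184,0.1135],
    [-0.002,-0.0158,0.116],
    [-0.002,-0.0132,0.1183],
    [-0.002,-0.0132,0.1183],
  ],
  rot=[
    [0,0,0.2],
    [0,0,0.2],
    [0,0,0.2],
    [0,0,0.2],
    [0,0,0.2],
    [2.5,0,0.2],
    [5,0,0.2],
    [7.5,0,0.2],
    [10,0,0.2],
    [10,0,0.2],
  ],
)

```text
clock: 67.62
position: [0.501, -0.2118, 0.1178]
eef_rot: [[-0.002, 1.0, -0.002], [1.0, 0.002, -0.001], [-0.001, -0.002, -1.0]]
force: [-0.2, -1.1, 0.5]
gripper_width: 0.0702
```

Emit:
move_arm(
  xyz=[
    [0,0,0],
    [0,0,0],
    [0,0,0],
    [0,0,0],
  ],
  rot=[
    [0,0,0],
    [0,0,0],
    [0,0,0],
    [0,0,0],
  ],
  jaw=255,
)

```text
clock: 68.12
position: [0.5002, -0.2119, 0.1182]
eef_rot: [[-0.0, 1.0, -0.001], [1.0, 0.0, -0.002], [-0.002, -0.001, -1.0]]
force: [1.1, -0.7, -0.5]
gripper_width: 0.0448
```

Emit:
move_arm(
  xyz=[
    [0,0,-0.002],
    [0,0,-0.0035],
    [0,-0.0032,-0.0056],
    [0,-0.0065,-0.0075],
    [0,-0.0099,-0.0092],
    [0,-0.0133,-0.011],
    [0,-0.0134,-0.038],
    [0,-0.0134,-0.09],
    [0,-0.0134,-0.11],
    [0,-0.0134,-0.11],
  ],
  rot=[
    [0,0,0],
    [0,0,0],
    [-2.5,0,0],
    [-5,0,0],
    [-7.5,0,0],
    [-10,0,0],
    [-10,0,0],
    [-10,0,0],
    [-10,0,0],
    [-10,0,0],
  ],
)

```text
clock: 69.38
position: [0.4874, -0.2122, 0.2301]
eef_rot: [[-0.001, 0.984, 0.177], [1.0, 0.001, -0.004], [-0.004, 0.177, -0.984]]
force: [0.8, 0.1, -2.6]
gripper_width: 0.0448
```

```bash
python3 -c "
from h import *
st=get_state(); print(st['clock'],st['position'],st['force'],st['gripper_width'])
s=snap('scene','s31');crop(s,180,180,140,120,5,'s31c.png')
path([((.44,.0,.25),1,0),casep(-.015,.0,.22)])"
```

```text
69.375 [ 0.48742663 -0.21221767  0.23005686] [ 0.81469451  0.0795414  -2.58874102] 0.04484742878282605
[0.2116, -0.0419, -0.03] [10.0, 0.2, -1.0]
[0.5183, -0.0311, 0.0019] [10.0, 0.3, -2.3]
```

View pics/s31c.png

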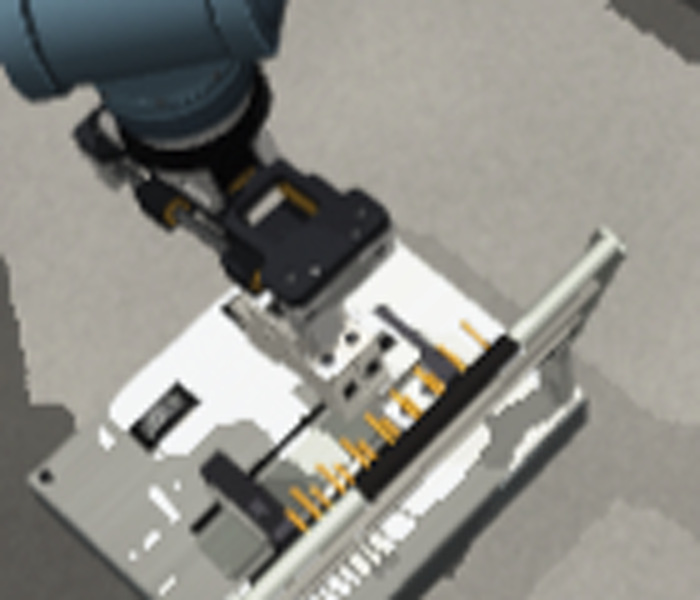

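Emit:
move_arm(
  xyz=[
    [0.05,-0.02,-0.02],
    [0.11,-0.03,-0.03],
    [0.17,-0.04,-0.03],
    [0.23,-0.04,-0.03],
    [0.29,-0.04,-0.03],
    [0.35,-0.035,-0.03],
    [0.41,-0.035,-0.03],
    [0.47,-0.031,-0.02],
    [0.5183,-0.031,0],
    [0.5183,-0.031,0.002],
    [0.5183,-0.031,0.002],
  ],
  rot=[
    [3,0,0],
    [6,0,-1],
    [10,0,-1],
    [10,0,-1],
    [10,0,-1],
    [10,0,-1.5],
    [10,0,-2],
    [10,0.3,-2.3],
    [10,0.3,-2.3],
    [10,0.3,-2.3],
    [10,0.3,-2.3],
  ],
)

```text
clock: 70.8
position: [0.4556, 0.3059, 0.2182]
eef_rot: [[-0.041, 0.999, -0.004], [0.999, 0.041, -0.001], [-0.001, -0.004, -1.0]]
force: [-0.0, 0.1, -2.8]
gripper_width: 0.0448
```

```bash
python3 -c "
from h import *
st=get_state(); print(st['clock'],st['position'],st['force'],st['gripper_width'])
path([casep(-.015,.0,.082),casep(-.015,.0,.078)])"
```

```text
70.8 [0.45555699 0.30592356 0.21821345] [-0.03322631  0.05067533 -2.83643355] 0.04484004727215871
[0.0009, 0.0011, 0.1362] [-0.2, 0.0, 0.1]
[0.0009, 0.0011, 0.1402] [-0.2, 0.0, 0.1]
```

Emit:
move_arm(
  xyz=[
    [0.001,0,0.04],
    [0.001,0,0.09],
    [0.001,0,0.12],
    [0.001,0,0.132],
    [0.001,0,0.136],
    [0.001,0,0.136],
  ],
  rot=[
    [0,0,0],
    [0,0,0],
    [0,0,0],
    [0,0,0],
    [0,0,0],
    [0,0,0],
  ],
)

```text
clock: 71.55
position: [0.4573, 0.3077, 0.0854]
eef_rot: [[-0.041, 0.999, 0.001], [0.999, 0.041, 0.001], [0.001, 0.001, -1.0]]
force: [-0.7, -0.3, -2.3]
gripper_width: 0.0448
```

Emit:
move_arm(
  xyz=[
    [0,0,0.0015],
    [0,0,0.003],
    [0,0,0.0042],
    [0,0,0.0042],
  ],
  rot=[
    [0,0,0],
    [0,0,0],
    [0,0,0],
    [0,0,0],
  ],
)

```text
clock: 72.05
position: [0.4562, 0.3076, 0.0798]
eef_rot: [[-0.041, 0.999, -0.001], [0.999, 0.041, 0.0], [0.0, -0.001, -1.0]]
force: [-0.0, 0.0, -2.5]
gripper_width: 0.0446
```

Emit:
move_arm(
  xyz=[
    [0,0,0.001],
    [0,0,0.002],
    [0,0,0.0022],
  ],
  rot=[
    [0,0,0],
    [0,0,0],
    [0,0,0],
  ],
)

```text
clock: 72.42
position: [0.4563, 0.3076, 0.0783]
eef_rot: [[-0.041, 0.999, -0.002], [0.999, 0.041, 0.0], [0.0, -0.002, -1.0]]
force: [-2.4, -1.4, 4.6]
gripper_width: 0.0447
```

Seated. Releasing and fetching the last one.

Emit:
move_arm(
  xyz=[
    [0,0,0],
    [0,0,0],
    [0,0,0],
  ],
  rot=[
    [0,0,0],
    [0,0,0],
    [0,0,0],
  ],
  jaw=85,
)

```text
clock: 72.8
position: [0.4563, 0.3077, 0.0776]
eef_rot: [[-0.041, 0.999, -0.001], [0.999, 0.041, 0.0], [0.0, -0.001, -1.0]]
force: [-0.1, 0.1, -0.1]
gripper_width: 0.0626
```

Emit:
move_arm(
  xyz=[
    [0,0,-0.02],
    [0,0,-0.07],
    [0,0,-0.13],
    [0,0,-0.19],
    [-0.05,0,-0.22],
    [-0.1,0,-0.22],
    [-0.1,0,-0.22],
  ],
  rot=[
    [0,0,0],
    [0,0,0],
    [0,0,0],
    [0,0,0],
    [0,0,0],
    [0,0,0],
    [0,0,0],
  ],
)

```text
clock: 73.68
position: [0.4611, 0.2056, 0.2982]
eef_rot: [[-0.037, 0.999, 0.0], [0.999, 0.037, 0.0], [0.0, 0.0, -1.0]]
force: [0.1, 0.6, -0.3]
gripper_width: 0.0629
```

```bash
python3 -c "
from h import *
st=get_state(); print(st['clock'],st['position'],st['force'],st['gripper_width'])
s=snap('scene','s32');crop(s,170,80,240,210,3,'s32c.png')
path([((.44,0,.3),1,0)]+appr(.501,-.1745,.1185)[:1])"
```

```text
73.675 [0.46107251 0.20556884 0.29817158] [ 0.09542459  0.59450843 -0.2620363 ] 0.06293411305385688
[-0.2058, -0.0288, -0.0024] [-0.0, -0.0, 1.2]
[-0.3823, 0.0165, 0.059] [-10.0, -0.2, 2.1]
```

View pics/s32c.png

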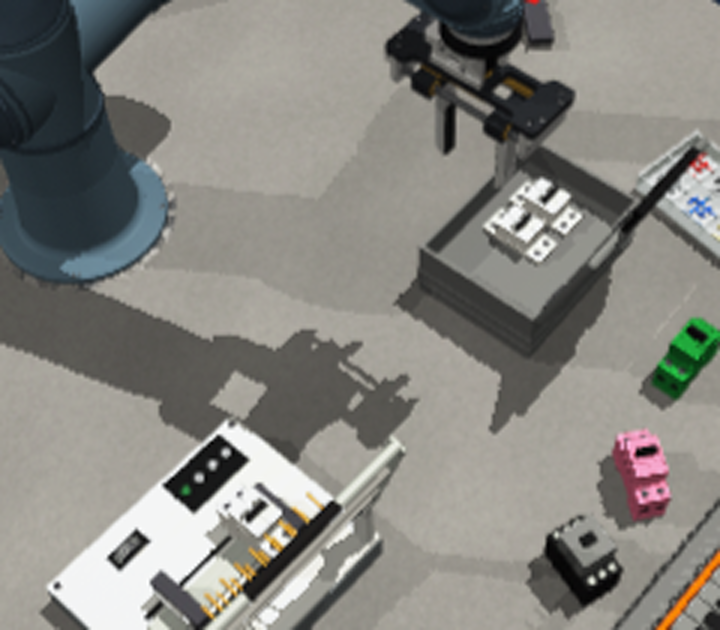

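Emit:
move_arm(
  xyz=[
    [-0.05,-0.02,0],
    [-0.11,-0.025,0],
    [-0.17,-0.028,0],
    [-0.22,-0.025,0.01],
    [-0.28,-0.01,0.02],
    [-0.34,0.005,0.04],
    [-0.3823,0.0165,0.055],
    [-0.3823,0.0165,0.059],
    [-0.3823,0.0165,0.059],
    [-0.3823,0.0165,0.059],
  ],
  rot=[
    [0,0,0],
    [0,0,0.5],
    [-1,0,1],
    [-3,0,1],
    [-6,0,1.5],
    [-9,0,2],
    [-10,-0.2,2.1],
    [-10,-0.2,2.1],
    [-10,-0.2,2.1],
    [-10,-0.2,2.1],
  ],
  jaw=65,
)

```text
clock: 74.97
position: [0.4932, -0.1723, 0.239]
eef_rot: [[-0.006, 0.985, 0.173], [1.0, 0.006, 0.001], [-0.0, 0.173, -0.985]]
force: [-0.2, 0.2, 0.4]
gripper_width: 0.0702
```

```bash
python3 -c "
from h import *
s=snap('scene','s33');crop(s,180,180,140,120,5,'s33c.png')
path(appr(.501,-.1755,.1178))"
```

```text
[-0.003, -0.0014, 0.0011] [-0.0, -0.0, 0.2]
[-0.003, -0.017, 0.0898] [-0.0, -0.0, 0.2]
[-0.003, -0.0207, 0.1104] [-0.0, -0.0, 0.2]
[-0.003, -0.0202, 0.1136] [2.5, -0.0, 0.2]
[-0.003, -0.0186, 0.1159] [5.0, -0.0, 0.2]
[-0.003, -0.016, 0.1184] [7.5, 0.0, 0.2]
[-0.003, -0.0134, 0.1209] [10.0, 0.0, 0.2]
```

View pics/s33c.png

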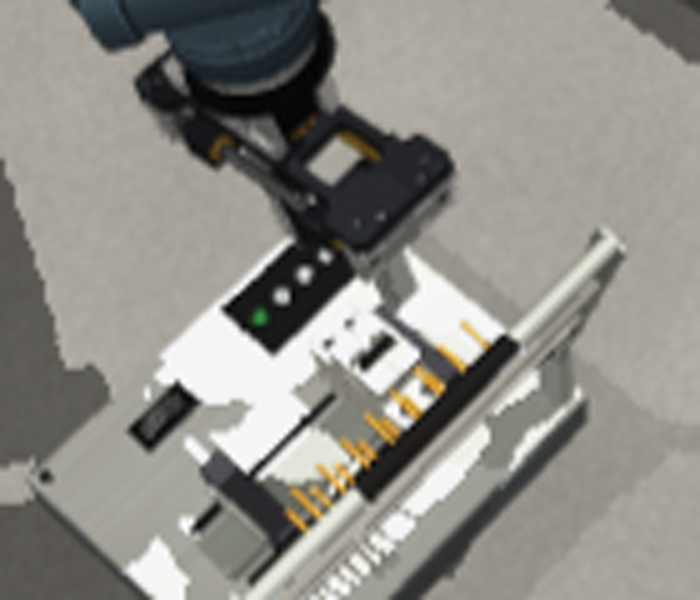

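Emit:
move_arm(
  xyz=[
    [-0.003,-0.009,0.05],
    [-0.003,-0.017,0.0898],
    [-0.003,-0.02,0.1055],
    [-0.003,-0.0207,0.1095],
    [-0.003,-0.0207,0.1095],
    [-0.003,-0.0202,0.1127],
    [-0.003,-0.0186,0.115],
    [-0.003,-0.016,0.1175],
    [-0.003,-0.0134,0.12],
    [-0.003,-0.0134,0.12],
  ],
  rot=[
    [0,0,0.2],
    [0,0,0.2],
    [0,0,0.2],
    [0,0,0.2],
    [0,0,0.2],
    [2.5,0,0.2],
    [5,0,0.2],
    [7.5,0,0.2],
    [10,0,0.2],
    [10,0,0.2],
  ],
)

```text
clock: 76.28
position: [0.5009, -0.1766, 0.1177]
eef_rot: [[-0.002, 1.0, -0.002], [1.0, 0.002, 0.001], [0.001, -0.002, -1.0]]
force: [0.6, 0.7, -0.0]
gripper_width: 0.0703
```

Emit:
move_arm(
  xyz=[
    [0,0,0],
    [0,0,0],
    [0,0,0],
    [0,0,0],
  ],
  rot=[
    [0,0,0],
    [0,0,0],
    [0,0,0],
    [0,0,0],
  ],
  jaw=255,
)

```text
clock: 76.78
position: [0.5001, -0.1766, 0.118]
eef_rot: [[-0.001, 1.0, -0.001], [1.0, 0.001, 0.0], [0.0, -0.001, -1.0]]
force: [-0.5, 0.2, -1.5]
gripper_width: 0.0448
```

Emit:
move_arm(
  xyz=[
    [0,0,-0.002],
    [0,0,-0.0035],
    [0,-0.0032,-0.0056],
    [0,-0.0065,-0.0075],
    [0,-0.0099,-0.0092],
    [0,-0.0133,-0.011],
    [0,-0.0134,-0.038],
    [0,-0.0134,-0.09],
    [0,-0.0134,-0.11],
    [0,-0.0134,-0.11],
  ],
  rot=[
    [0,0,0],
    [0,0,0],
    [-2.5,0,0],
    [-5,0,0],
    [-7.5,0,0],
    [-10,0,0],
    [-10,0,0],
    [-10,0,0],
    [-10,0,0],
    [-10,0,0],
  ],
)

```text
clock: 78.03
position: [0.4876, -0.1773, 0.23]
eef_rot: [[-0.001, 0.984, 0.177], [1.0, 0.001, -0.002], [-0.002, 0.177, -0.984]]
force: [-0.3, -0.3, -2.6]
gripper_width: 0.0447
```

```bash
python3 -c "
from h import *
st=get_state(); print(st['clock'],st['position'],st['force'],st['gripper_width'])
s=snap('scene','s34');crop(s,180,180,140,120,5,'s34c.png')
path([((.44,.0,.25),1,0),casep(-.015,-.055,.22)])"
```

```text
78.025 [ 0.48758675 -0.17730452  0.22995784] [-0.32613731 -0.30914872 -2.59557353] 0.04471867778378514
[0.1768, -0.0421, -0.0298] [10.0, 0.1, -1.0]
[0.4285, -0.0292, 0.0029] [10.0, 0.2, -2.3]
```

View pics/s34c.png

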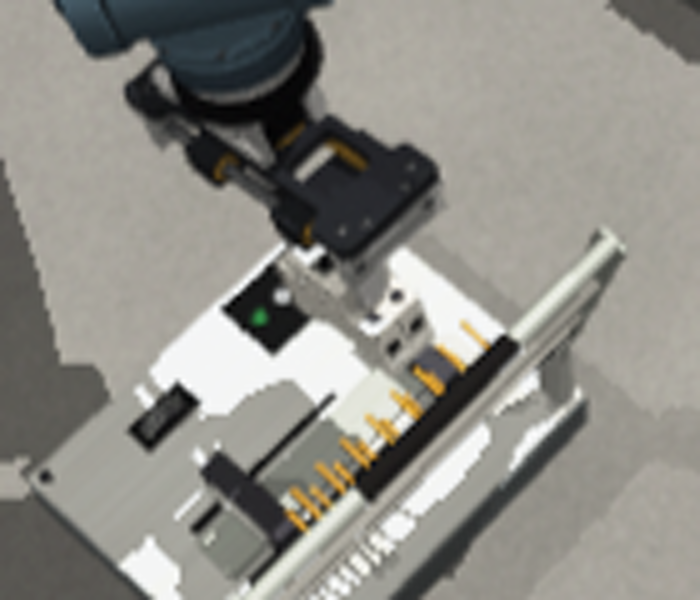

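Emit:
move_arm(
  xyz=[
    [0.05,-0.02,-0.02],
    [0.11,-0.03,-0.03],
    [0.17,-0.04,-0.03],
    [0.23,-0.04,-0.03],
    [0.29,-0.035,-0.03],
    [0.35,-0.03,-0.025],
    [0.4,-0.029,-0.01],
    [0.4285,-0.029,0.003],
    [0.4285,-0.029,0.003],
    [0.4285,-0.029,0.003],
  ],
  rot=[
    [3,0,0],
    [6,0,-1],
    [10,0,-1],
    [10,0,-1],
    [10,0,-1.5],
    [10,0,-2],
    [10,0.2,-2.3],
    [10,0.2,-2.3],
    [10,0.2,-2.3],
    [10,0.2,-2.3],
  ],
)

```text
clock: 79.32
position: [0.4581, 0.2511, 0.2191]
eef_rot: [[-0.041, 0.999, -0.003], [0.999, 0.041, -0.0], [-0.0, -0.003, -1.0]]
force: [-0.6, -0.5, -2.1]
gripper_width: 0.0446
```

```bash
python3 -c "
from h import *
st=get_state(); print(st['clock'],st['position'],st['force'],st['gripper_width'])
path([casep(-.015,-.055,.082),casep(-.015,-.055,.078)])"
```

```text
79.325 [0.45808119 0.25108282 0.21908399] [-0.6056615  -0.47969551 -2.08221576] 0.0446379107513238
[0.0007, 0.0006, 0.1371] [-0.2, 0.0, 0.0]
[0.0007, 0.0006, 0.1411] [-0.2, 0.0, 0.0]
```

Emit:
move_arm(
  xyz=[
    [0,0,0.04],
    [0,0,0.09],
    [0,0,0.12],
    [0,0,0.132],
    [0,0,0.138],
    [0,0,0.138],
  ],
  rot=[
    [0,0,0],
    [0,0,0],
    [0,0,0],
    [0,0,0],
    [0,0,0],
    [0,0,0],
  ],
)

```text
clock: 80.08
position: [0.4593, 0.2518, 0.0832]
eef_rot: [[-0.041, 0.999, 0.001], [0.999, 0.041, 0.001], [0.001, 0.001, -1.0]]
force: [-0.2, 0.1, -2.3]
gripper_width: 0.0447
```

Emit:
move_arm(
  xyz=[
    [0,0,0.0015],
    [0,0,0.003],
    [0,0,0.0042],
    [0,0,0.0042],
  ],
  rot=[
    [0,0,0],
    [0,0,0],
    [0,0,0],
    [0,0,0],
  ],
)

```text
clock: 80.58
position: [0.4586, 0.2519, 0.0782]
eef_rot: [[-0.041, 0.999, -0.001], [0.999, 0.041, 0.0], [0.0, -0.001, -1.0]]
force: [-0.2, 0.1, -1.1]
gripper_width: 0.0448
```

Emit:
move_arm(
  xyz=[
    [0,0,0.0007],
    [0,0,0.0007],
  ],
  rot=[
    [0,0,0],
    [0,0,0],
  ],
)

```text
clock: 80.82
position: [0.4587, 0.2519, 0.0781]
eef_rot: [[-0.041, 0.999, -0.001], [0.999, 0.041, 0.0], [0.0, -0.001, -1.0]]
force: [-2.1, -2.2, 5.9]
gripper_width: 0.0448
```

Emit:
move_arm(
  xyz=[
    [0,0,0],
    [0,0,0],
    [0,0,0],
  ],
  rot=[
    [0,0,0],
    [0,0,0],
    [0,0,0],
  ],
  jaw=85,
)

```text
clock: 81.2
position: [0.4584, 0.2518, 0.0772]
eef_rot: [[-0.041, 0.999, -0.001], [0.999, 0.041, 0.0], [0.0, -0.001, -1.0]]
force: [-0.2, -0.6, -0.3]
gripper_width: 0.0623
```

Emit:
move_arm(
  xyz=[
    [0,0,-0.02],
    [0,0,-0.07],
    [0,0,-0.13],
    [0,0,-0.19],
    [-0.06,-0.01,-0.22],
    [-0.12,-0.02,-0.22],
    [-0.18,-0.03,-0.22],
    [-0.24,-0.04,-0.22],
    [-0.3,-0.05,-0.22],
    [-0.3,-0.05,-0.22],
    [-0.3,-0.05,-0.22],
  ],
  rot=[
    [0,0,0],
    [0,0,0],
    [0,0,0],
    [0,0,0],
    [0,0,0],
    [0,0,0],
    [0,0,0],
    [0,0,0],
    [0,0,0],
    [0,0,0],
    [0,0,0],
  ],
)

```text
clock: 82.58
position: [0.4211, -0.0497, 0.2971]
eef_rot: [[-0.041, 0.999, -0.001], [0.999, 0.041, 0.001], [0.001, -0.001, -1.0]]
force: [0.3, 0.5, -0.5]
gripper_width: 0.0627
```

```bash
python3 -c "
from h import *
st=get_state(); print(st['clock'],st['position'],st['force'],st['gripper_width'])
s=snap('scene','s35');t=snap('top','t35');crop(s,270,80,140,120,5,'s35c.png');crop(t,180,150,140,120,5,'t35c.png')"
```

```text
82.575 [ 0.42105933 -0.04966748  0.29711059] [ 0.27574044  0.47189923 -0.4952013 ] 0.06268163961646335
```

View pics/s35c.png

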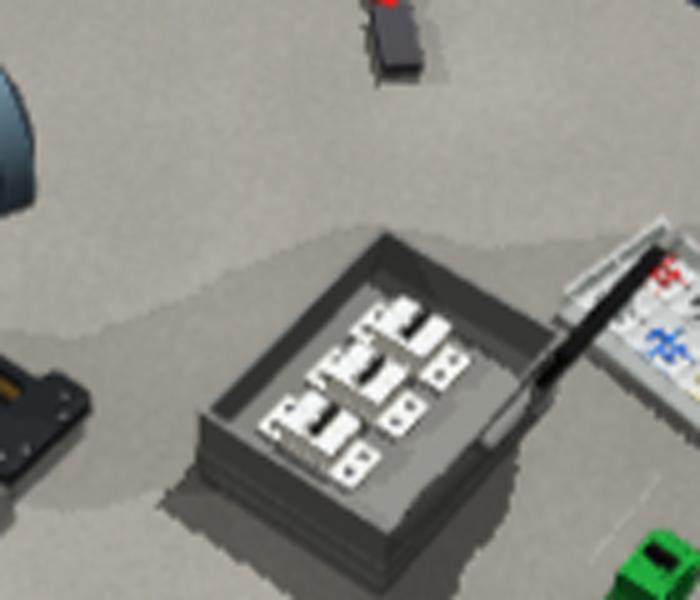

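View pics/t35c.png

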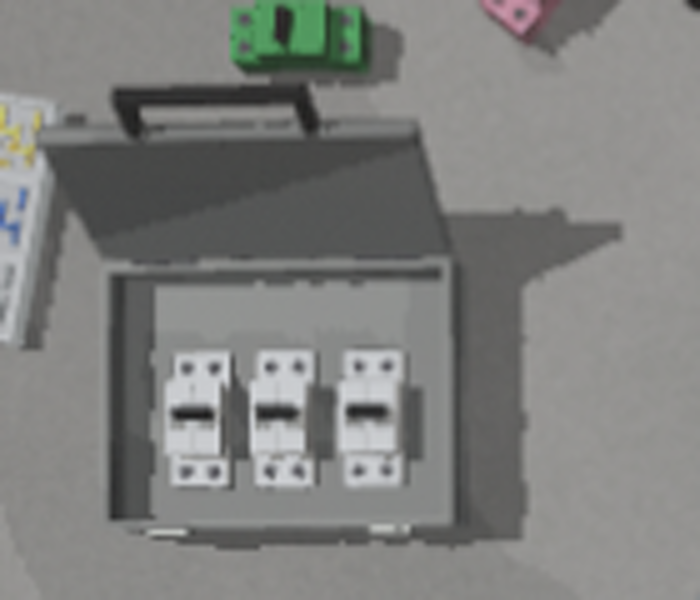

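View pics/t35.png

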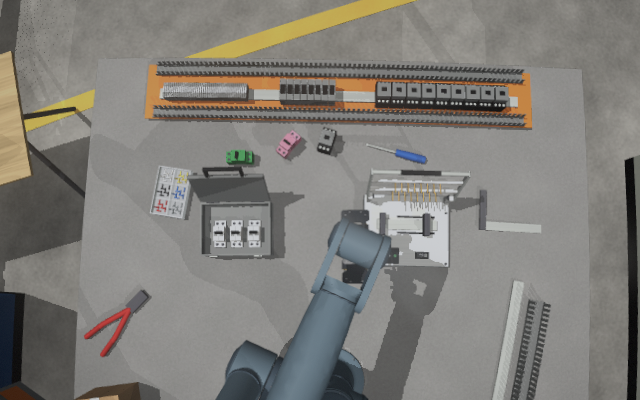

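View pics/s35.png

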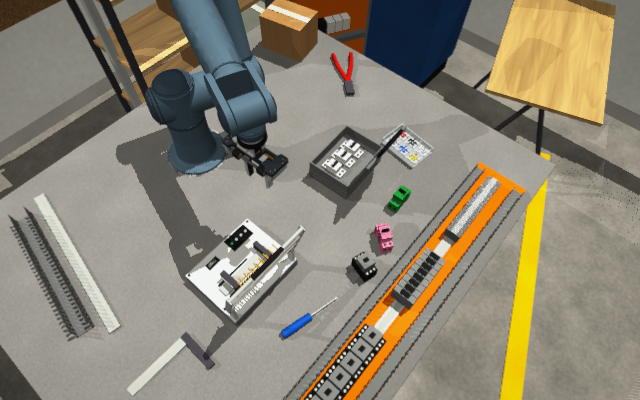

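All three stand upright in the case at top-view pixels (218,234), (236,234) and (254,234). The lid is open, the lever is at rest and the bystanders are where they were.

```bash
python3 -c "
from h import *
print(hand_in()); print(get_state()['clock'])"
```

```text
the job is handed in; nothing more can be done
None
the job is handed in; nothing more can be done
```

The job is done and handed in at about 83 s of robot time, inside the 210 s limit. All steps were carried out in the order asked.

- **Loading and clamping:** I stood the three white breakers on the rail and rolled the jaw in over several strokes. The fingertip then slipped on the wheel at about 5 N, which I took as the row being tight.
- **Lever:** I pulled it down until the wrist force rose sharply to about 45 N with no more visible movement. I then rode it back up to rest and released it.
- **Jaw back-off and lid:** I rolled the jaw back about 9.5 mm, measured from the top-view pictures, and lifted the lid open onto its stop.
- **Unloading:** I moved the breakers one at a time into the case.

The last pictures show three breakers upright in the case, the lid open, the lever at rest, and the contactor, screwdriver, square and ferrule box where they were. The robot is clear of everything. I saw no breaker knocked aside during the run.

**Disagreements:** the lever stop came with the tool about 5 mm lower than the geometry predicted, so the bar probably sat off-centre in the pads. The last breaker on the rail may have shifted by a millimetre or two before I picked it up; it was still gripped and placed normally.

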